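Change over the vacuum bed to the next fingerboard

ROBOT

A 6-joint arm with a two-finger parallel gripper is mounted at the origin on the work surface. World frame = base frame: x ahead of the robot, y to its left, z up, the work surface at z = 0. Lengths are in m, angles in rad, forces in N, time in s.
With the tool pointing down it reaches from about 0.35 to 0.875 m from the base axis. Payload 15.5 kg.
Tool frame: the origin (TCP) lies at the very end of the fingers, on their centre line; the grasp point (between the pads) lies 19 mm behind it; y points along the fingers, z is the direction in which the jaws open and shut, and the axes are right-handed (so a half turn about y gives the same grasp; the last joint's range is limited). The gripper opens to 85 mm and grips with 20 to 120 N. Pads are 22 mm wide; open, the fingers measure 114 mm over their backs; the gripper's body (76 mm by 85 mm) begins 54 mm behind the grasp point. The pads swing forward as they close: fully open they stand 13 mm farther back than shut.
Start: joints at [-1.345, 0.494, 1.345, -0, 1.302, -0.096], TCP at [0.197, -0.593, 0.231] pointing down, gripper open.
Joint ranges: [-2.91, 2.91], [-0.82, 2.16], [0.22, 2.67], [-1.22, 4.37], [0.12, 2.79], [-3.08, 3.08]. Speed limits (rad/s): [1.89, 1.89, 2.57, 3.01, 3.01, 3.01].

INTERFACE

Orientations are given as a unit quaternion [w, x, y, z].
In Python, from bench import state, optics, manip gives the robot as it stands.
- The arm moves only by the shell command python3 -m pendant 'ROWS'. ROWS is JSON, a list of rows, each a list of 3 entries, a list of its own where there are three numbers: the turn, a rotation vector about the tool's x, y, z in rad, then the shift along the tool's x, y, z in m, then the finger opening in m, from 0 to 0.0854. In form: [[[wx, wy, wz], [dx, dy, dz], claw], ...]. A call has 1 to 5 rows; each row shifts and turns the commanded pose from where the row before left it, along the tool's axes as they then stand; what a row does not reach is not made up. A row lasts 1/12 s, in which the tool goes at most 41.7 mm and 7.16 degrees, less where a joint would pass 70% of its speed; a pose out of reach is approached as far as the arm can. A call is refused whole if a number of a shift passes 0.0417 or a number of a turn 0.125, either way. A call with a gripper value outside its range is refused whole. The fingers move at their own pace and stop on an object; the grip force is fixed at half the most. Time passes only in rows, so rows that do not move let the fingers close. It gives the time, the measured TCP pose, the force and the opening at its end, in the units of the state.
- state(): the state, without advancing time (a new reading comes with each control period).
- optics.read_camera(name): name is "side" or "top" or "wrist"; returns a dict with "image" (480x640x3 uint8, blue, green, red), "intrinsics" (3x3 intrinsics, pixels), "k1" (the pictures are not rectified: a ray, as slopes to the right and down, at radius r is drawn at 1 + k1 r^2 times it, then the intrinsics apply), "R" (3x3) and "t" (3): a world point X has camera coordinates R X + t. Camera axes: x right, y down, z forward; pixel columns grow to the right and rows downward; lengths in m; the calibration is good to about 2 mm. A picture is of the moment at which its call begins. There is no depth.
- manip.finish_job(): hands the job in, once; it reports no verdict.
Trained networks look in the newest picture that a camera, given by its name, has taken for a name from the list of things; names that differ only in an ending like _2 or _b are one class to them, and where a whole thing is asked for, a point or a joint stands for the part that bears it (a point fixed in the world has none). Each returns a list of dicts, best first, with "confidence" (0 to 1); they miss things now and then, are a little off and sometimes report something else, mostly with a low value. They report only what shows in the picture. A call takes as long as a camera call. They do not tell look-alikes from the thing itself.
- optics.search_frame(camera, thing): "centre" ([x, y, z] in m, in world coordinates, good to about 4 mm: the middle of the surface that is visible of it).
- optics.landmark_of(camera, thing): "centre" ([x, y, z] in m, in world coordinates, good to about 4 mm: a listed point, or the origin of a listed thing).
The state is a dict: "t": time; "joint_pos": joint angles; "joint_vel": joint speeds; "effort": joint torques, N m; "tcp_pos": TCP position; "ee_rot": TCP orientation; "contact_force": force on the tool from outside, world axes, zero at the start; "ft_torque": the same for the moment, N m; "finger_gap": finger opening in m.
Only numpy, scipy, OpenCV 4.12 (cv2) and the standard library are available. Lean on these libraries where they do the work, as an engineer would, in place of code of your own. Each camera call takes 0.05 s, during which the arm holds its last target.

TASK

Change the vacuum bed over to the next fingerboard. Take every push-fit blanking cap off its outlet tube, squeezing the release ring against the cap while drawing the cap straight off, and put the caps in the wooden parts tray. Then swap the fretted fingerboard on the bed with the plain blank on the wooden rest: the fretted one ends lying frets up across both battens in the middle of the rest, the blank on the bed, nudged until its hole has dropped over the dowel and it lies flat and straight along the bed; leave the other tools on the bench where they are.

Things in the scene. Friction and masses are not known exactly. Their poses are not given: they have to be found in the camera images.
- vacuum_bed: Fixed aluminium vacuum bed, 100 (x) x 300 (y) x 55 mm high. Origin: centre of its underside; z up, y along its length, +x its back, away from the robot. A black rubber seal, about 38 x 172 mm, and the locating dowel are on its top. Five steel outlet tubes, 12 mm in diameter, run level along +x from x = 50 to 137 mm at y = -112, -56, 0, 56, 112 mm, 30 mm above the bench.
- dowel (a point): Foot of the fixed locating dowel on the bed's top, at bed x = 0, y = 102 mm, 55 mm above the bench: 8 mm in diameter, 7 mm tall, chamfered tip.
- blank: Plain rectangular fingerboard blank of dark wood, 56 (x) x 240 (y) x 9 mm, about 160 g. Origin: centre of its underside, z up. It starts on the rest. Home on the bed: hole over the dowel, underside flat on the bed's top (55 mm above the bench), length along the bed's with its centre over the bed's, so that it covers the seal.
- blank_hole (a point): Centre, at the underside, of the blank's one through hole: 12 mm in diameter, at blank x = 0, y = 102 mm.
- fretted: Fretted fingerboard of the same dark wood, 240 (y) x 9 mm, about 150 g, with 11 thin steel frets across its top; it tapers from 54 mm wide at the end with the hole (+y; 12 mm hole at y = 102 mm) to 42 mm at the other. Origin: centre of its underside, z up. It starts home on the bed, its hole over the dowel, and must be lifted off it.
- rest: Fixed wooden stock rest: two felt-topped battens, each 22 (x) x 120 (y) x 22 mm high, at x = -80 and +80 mm, joined by a 4 mm base strip. Origin: centre of its underside. A board lies on it level, its length along the rest's x, its underside 22 mm above the bench; there is room beside and under it for fingers. Rest and tray stand on opposite sides of the bed, either way round.
- tray: Fixed shallow wooden parts tray, 210 (x) x 130 (y) x 26 mm high, walls and floor 4 mm, open on top. Origin: centre of its underside.
- cap1: Push-fit blanking cap on the tube at bed y = -112 mm (None: no cap there). Round, 30 mm in diameter, 63 g, black plastic. Origin on its axis; its x points along the axis, away from the bed while on the tube. Flat closed end at x = +23 mm, outer face of its grey release ring at x = -27 mm (-23 pressed), bare tube for 45 mm between that and the bed. Drawn along +x with the ring held in, it is clear of the tube after 45 mm.
- cap1_ring (a joint): How far cap1's release ring is pressed towards the closed end: 0 out (locked), 0.004 m fully in (free). A flange 30 mm across, 5 mm thick, round the tube: 9 mm of its face stand clear of the tube. It lets go of the tube beyond 0.003 m; spring 5 to 13 N. One gripper can squeeze it from above: a finger on the closed end, the other on the ring just above the tube (50 mm, 46 squeezed), and draw.
- cap2: Push-fit blanking cap on the tube at bed y = -56 mm (None: no cap there). As cap1.
- cap2_ring (a joint): How far cap2's release ring is pressed towards the closed end: 0 out (locked), 0.004 m fully in (free). As cap1's.
- cap3: Push-fit blanking cap on the tube at bed y = 0 mm (None: no cap there). As cap1.
- cap3_ring (a joint): How far cap3's release ring is pressed towards the closed end: 0 out (locked), 0.004 m fully in (free). As cap1's.
- cap4: Push-fit blanking cap on the tube at bed y = 56 mm (None: no cap there). As cap1.
- cap4_ring (a joint): How far cap4's release ring is pressed towards the closed end: 0 out (locked), 0.004 m fully in (free). As cap1's.
- cap5: Push-fit blanking cap on the tube at bed y = 112 mm (None: no cap there). As cap1.
- cap5_ring (a joint): How far cap5's release ring is pressed towards the closed end: 0 out (locked), 0.004 m fully in (free). As cap1's.
- caliper: Bystander: aluminium thickness caliper with a dial, about 215 x 85 x 30 mm, lying flat.
- pen: Bystander: black pen, 135 mm, lying beyond the bed.
- sanding_block: Bystander: cork sanding block, 70 x 45 x 28 mm.
- glue: Bystander: white glue bottle, 48 mm in diameter, 120 mm tall, standing.
- clamp: Bystander: small bar clamp, 150 x 80 x 22 mm, lying flat.
There are look-alikes about, which are no part of the job. Leave any turquoise look-alike of the cap2 alone. Leave any turquoise look-alike of the blank alone.

How it is judged:
At the end, for the whole second after the job is handed in: Every cap present lies still in the tray. The blank lies still and flat on the bed (within 2.5 mm), its hole over the dowel (within 4 mm), straight along it (0.09 rad). The fretted board lies still on both battens, frets up, centred on the rest within 35 mm and along it within 0.3 rad (x of cap1 in the frame of tray between -0.103 and 0.103 m and y of cap1 in the frame of tray between -0.063 and 0.063 m and height (world z) of each of cap1, cap2, cap3, cap4, cap5 below 0.055 m and linear speed of each of cap1, cap2, cap3, cap4, cap5 below 0.03 m/s and x of cap2 in the frame of tray between -0.103 and 0.103 m and y of cap2 in the frame of tray between -0.063 and 0.063 m and x of cap3 in the frame of tray between -0.103 and 0.103 m and y of cap3 in the frame of tray between -0.063 and 0.063 m and x of cap4 in the frame of tray between -0.103 and 0.103 m and y of cap4 in the frame of tray between -0.063 and 0.063 m and x of cap5 in the frame of tray between -0.103 and 0.103 m and y of cap5 in the frame of tray between -0.063 and 0.063 m and horizontal distance between blank_hole and dowel below 0.004 m and height (world z) of blank below 0.0575 m and angle between blank's own z axis and vertical below 0.02 rad and angle between the y axis of blank and the y axis of vacuum_bed, either way round below 0.09 rad and linear speed of each of blank, fretted below 0.02 m/s and horizontal distance between fretted and rest below 0.035 m and angle between the y axis of fretted and the x axis of rest, either way round below 0.3 rad and angle between fretted's own z axis and vertical below 0.05 rad and height (world z) of fretted between 0.018 and 0.026 m); the robot touches nothing.
It fails at once if the caliper, pen, sanding block, glue bottle or clamp is pushed more than 4 cm from its place (distance of any of caliper, pen, sanding_block, glue, clamp from where it was at the start of the episode above 0.04 m).
It fails at once if the glue bottle is knocked over (angle between glue's own z axis and vertical above 0.7 rad).
Of cap1, cap2, cap3, cap4, cap5 only 3 to 5 are there at a start; the rules pass over those that are not, and their reading is None.
At some moment in a run one of blank, fretted may be knocked a few centimetres aside while the robot is not near it.
Once in a run the grip may slacken for a moment while it holds something.
It also fails if it takes over 210 s, if anything falls off the work surface, if the arm or the gripper's body presses on something with over 40 N, if the wrist force passes 120 N, or if a joint passes its speed limit or range.

## Working session

There is one attempt and no reset: what is moved stays moved. The work goes in short steps, Python scripts to look and compute and a shell command to move; the robot and the scene stay as the last step left them, time stands still between calls to the robot, and variables do not carry over. Pictures are saved under pics/ and viewed, and the job is handed in when it is done.

```bash
ls; mkdir -p pics; python3 - <<'E'
from bench import state, optics, manip
import cv2
s=state();print(s)
for n in ["top","side","wrist"]:
    r=optics.read_camera(n);cv2.imwrite(f"pics/a_{n}.png",r["image"]);print(n,r["intrinsics"],r["k1"],r["R"],r["t"])
E
```

```text
pics
{'t': 0.0, 'joint_pos': array([-1.34552835e+00,  4.94173925e-01,  1.34613177e+00,  5.38334007e-06,
        1.30254307e+00, -9.54721256e-02]), 'joint_vel': array([ 1.13644931e-03, -7.11225338e-04,  6.24334022e-04,  1.51230582e-04,
       -9.56796001e-04, -6.78110142e-05]), 'effort': array([-4.54925219e-03, -8.82179761e+01, -3.83867025e+01, -5.47371837e-04,
        1.01757649e-02, -5.19060541e-05]), 'tcp_pos': array([ 0.19698039, -0.592753  ,  0.23070581]), 'ee_rot': array([ 0.11288581, -0.11293975,  0.6984766 , -0.69759003]), 'contact_force': array([-0.5204822 , -0.20895114,  0.11740043]), 'ft_torque': array([-0.01163454, -0.02588681, -0.02594101]), 'finger_gap': 0.08541401799928379}
top [[562.84625823   0.         318.63681046]
 [  0.         562.84625823 246.41672997]
 [  0.           0.           1.        ]] -0.06273974120306496 [[-0.02996548 -0.99951294  0.00871457]
 [-0.98433829  0.027993   -0.17405321]
 [ 0.17372449 -0.01379368 -0.98469769]] [0.0186623  0.48994897 1.20887303]
side [[433.57654322   0.         323.23898442]
 [  0.         433.57654322 234.99948102]
 [  0.           0.           1.        ]] -0.10816911225801516 [[-0.99013779 -0.13961721  0.0115845 ]
 [-0.08839447  0.55843785 -0.82482336]
 [ 0.10869032 -0.81771278 -0.56527181]] [0.45909828 0.09221315 1.07064255]
wrist [[340.60762213   0.         326.1392581 ]
 [  0.         340.60762213 235.44009687]
 [  0.           0.           1.        ]] -0.0253126945156001 [[ 3.15947078e-01 -9.48776655e-01 -5.50865335e-04]
 [-9.04417534e-01 -3.01350638e-01  3.02021055e-01]
 [-2.86716530e-01 -9.49244577e-02 -9.53301096e-01]] [-0.62527485 -0.03962942  0.37944188]
```

View pics/a_top.png

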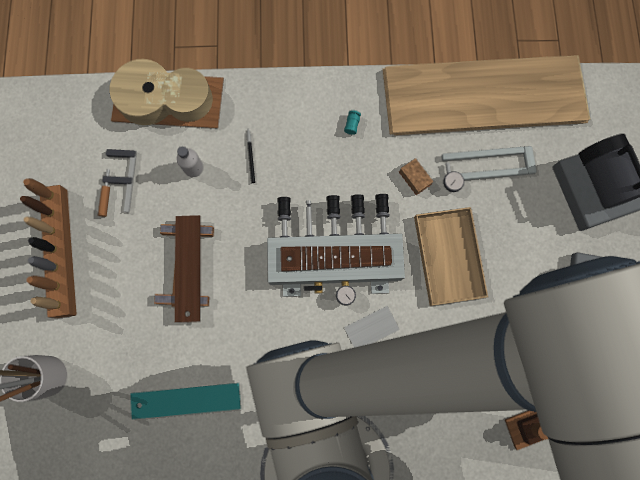

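View pics/a_side.png

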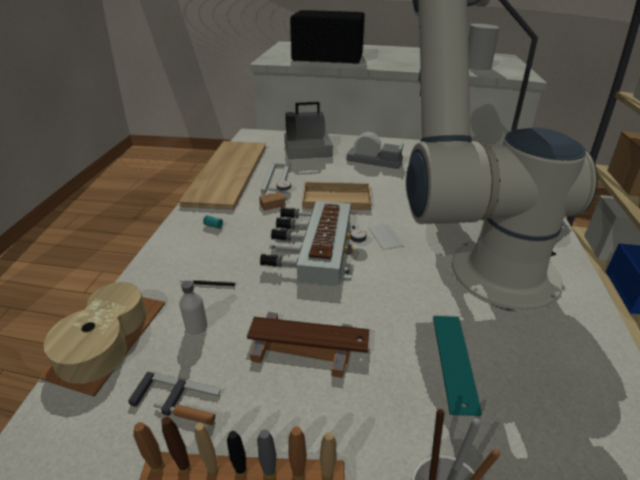

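View pics/a_wrist.png

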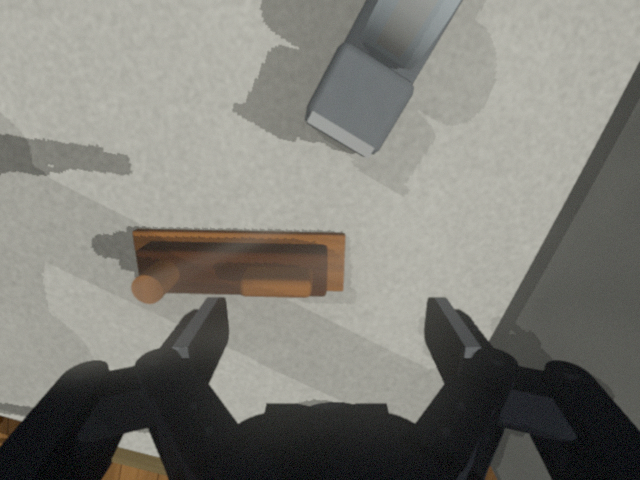

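```bash
cat > h.py <<'E'
import numpy as np, cv2
from bench import state, optics, manip
from scipy.spatial.transform import Rotation as Rot
def cam(n,save=None):
    r=optics.read_camera(n)
    if save: cv2.imwrite("pics/"+save,r["image"])
    return r
def proj(r,X):
    X=np.atleast_2d(X)@r["R"].T+r["t"]; p=X[:,:2]/X[:,2:]; q=(p**2).sum(1,keepdims=True)
    p=p*(1+r["k1"]*q); K=r["intrinsics"]; return p@K[:2,:2].T+K[:2,2]
def ray(r,px):
    K=r["intrinsics"];d=(np.array(px,float)-K[:2,2])/K[0,0];p=d.copy()
    for _ in range(30): p=d/(1+r["k1"]*(p@p))
    v=r["R"].T@np.array([p[0],p[1],1]); return -r["R"].T@r["t"], v/np.linalg.norm(v)
def onz(r,px,z):
    o,v=ray(r,px); return o+v*(z-o[2])/v[2]
def tri(obs):
    A=np.zeros((3,3));b=np.zeros(3)
    for r,px in obs:
        o,v=ray(r,px);P=np.eye(3)-np.outer(v,v);A+=P;b+=P@o
    X=np.linalg.solve(A,b); res=[np.round(proj(r,X)[0]-np.array(px),1).tolist() for r,px in obs]
    return X,res
def tool():
    s=state();q=s["ee_rot"];return s["tcp_pos"],Rot.from_quat([q[1],q[2],q[3],q[0]]).as_matrix()
def to_tool(dw):
    return tool()[1].T@np.array(dw,float)
def st():
    s=state();p,R=tool();print("t%.2f"%s["t"],"p",p.round(4),"y",R[:,1].round(3),"z",R[:,2].round(3),"F",s["contact_force"].round(1),"gap %.4f"%s["finger_gap"],"q6 %.2f"%s["joint_pos"][5])
E
python3 - <<'E'
from h import *
st()
for c in ["top","side"]:
    cam(c)
    for n in ["vacuum_bed","dowel","blank","blank_hole","fretted","rest","tray","cap1","cap2","cap3","cap4","cap5","caliper","pen","sanding_block","glue","clamp"]:
        print(c,n,[(np.round(d["centre"],3).tolist(),round(d["confidence"],2)) for d in optics.landmark_of(c,n)][:6])
st()
E
```

```text
t0.15 p [ 0.197  -0.5929  0.2309] y [-0.     0.001 -1.   ] z [ 0.315 -0.949 -0.001] F [0.5 0.  0. ] gap 0.0855 q6 -0.10
top vacuum_bed [([0.464, -0.028, 0.003], 0.96), ([0.666, 0.439, 0.006], 0.69)]
top dowel [([0.469, 0.072, 0.05], 0.8)]
top blank [([0.164, 0.305, 0.0], 0.75), ([0.453, 0.298, 0.024], 0.63)]
top blank_hole [([0.157, 0.412, -0.002], 0.86), ([0.348, 0.299, 0.025], 0.57)]
top fretted [([0.466, -0.028, 0.053], 0.75), ([0.582, -0.03, 0.029], 0.35)]
top rest []
top tray []
top cap1 [([0.583, 0.077, 0.03], 0.8), ([0.586, -0.09, 0.033], 0.71), ([0.584, -0.031, 0.032], 0.62), ([0.581, -0.141, 0.028], 0.55), ([0.79, -0.088, 0.016], 0.53)]
top cap2 [([0.583, 0.077, 0.03], 0.8), ([0.586, -0.09, 0.033], 0.71), ([0.584, -0.031, 0.032], 0.62), ([0.581, -0.141, 0.028], 0.55), ([0.79, -0.088, 0.016], 0.53)]
top cap3 [([0.583, 0.077, 0.03], 0.8), ([0.586, -0.09, 0.033], 0.71), ([0.584, -0.031, 0.032], 0.62), ([0.581, -0.141, 0.028], 0.55), ([0.79, -0.088, 0.016], 0.53)]
top cap4 [([0.583, 0.077, 0.03], 0.8), ([0.586, -0.09, 0.033], 0.71), ([0.584, -0.031, 0.032], 0.62), ([0.581, -0.14
[... 1518 characters left out ...]
, 0.029], 0.6), ([0.583, -0.14, 0.026], 0.56), ([0.583, -0.032, 0.029], 0.5), ([0.793, -0.087, 0.015], 0.48)]
side cap5 [([0.581, 0.079, 0.028], 0.8), ([0.586, -0.088, 0.029], 0.6), ([0.583, -0.14, 0.026], 0.56), ([0.583, -0.032, 0.029], 0.5), ([0.793, -0.087, 0.015], 0.48)]
side caliper [([0.682, -0.413, -0.002], 0.92), ([0.46, 0.074, 0.053], 0.47)]
side pen [([0.721, 0.155, -0.0], 0.69)]
side sanding_block [([0.657, -0.223, -0.002], 0.71), ([0.722, 0.157, -0.001], 0.4)]
side glue [([0.694, 0.29, 0.001], 0.83)]
side clamp [([0.663, 0.44, -0.0], 0.85), ([0.449, 0.3, 0.022], 0.2)]
t1.95 p [ 0.1971 -0.5931  0.2313] y [-0. -0. -1.] z [ 0.315 -0.949  0.   ] F [-0.7  0.   0.3] gap 0.0852 q6 -0.10
```

```bash
P="python3 -m pendant"
$P '[[[0,-0.125,0],[0,0,0],0.085],[[0,-0.125,0],[0,0,0],0.085],[[0,-0.125,0],[0,0,0],0.085],[[0,-0.125,0],[0,0,0],0.085],[[0,-0.125,0],[0,0,0],0.085]]'
$P '[[[0,-0.125,0],[0,0,0],0.085],[[0,-0.125,0],[0,0,0],0.085],[[0,-0.125,0],[0,0,0],0.085],[[0,-0.125,0],[0,0,0],0.085],[[0,-0.125,0],[0,0,0],0.085]]'
python3 -c "from h import *;st()"
```

```text
t: 2.37
tcp_pos: [0.1971, -0.5931, 0.2313]
ee_rot: [0.324, -0.324, 0.629, -0.629]
contact_force: [-0.1, 0.0, 0.3]
finger_gap: 0.085
t: 2.78
tcp_pos: [0.1971, -0.5931, 0.2313]
ee_rot: [0.502, -0.502, 0.498, -0.498]
contact_force: [0.2, -0.1, -0.2]
finger_gap: 0.0849
t2.78 p [ 0.1971 -0.5931  0.2313] y [-0.  0. -1.] z [ 1.     0.006 -0.   ] F [ 0.2 -0.1 -0.2] gap 0.0849 q6 -1.35
```

```bash
P="python3 -m pendant"
$P '[[[0,0.006,0],[-0.034,-0.001,0.021],0.085],[[0,0,0],[-0.034,-0.001,0.021],0.085],[[0,0,0],[-0.034,-0.001,0.021],0.085],[[0,0,0],[-0.034,-0.001,0.021],0.085],[[0,0,0],[-0.034,-0.001,0.021],0.085]]'
$P '[[[0,0,0],[-0.034,-0.001,0.021],0.085],[[0,0,0],[-0.034,-0.001,0.021],0.085],[[0,0,0],[-0.034,-0.001,0.021],0.085],[[0,0,0],[-0.034,-0.001,0.021],0.085],[[0,0,0],[-0.034,-0.001,0.021],0.085]]'
$P '[[[0,0,0],[-0.034,-0.001,0.021],0.085],[[0,0,0],[-0.034,-0.001,0.021],0.085],[[0,0,0],[-0.034,-0.001,0.021],0.085],[[0,0,0],[-0.034,-0.001,0.021],0.085],[[0,0,0],[-0.034,-0.001,0.021],0.085]]'
python3 - <<'E'
from h import *
st(); cam("wrist","b_wrist.png");print(proj(cam("wrist"),[[.583,-.141,.03],[.586,-.09,.03],[.583,-.032,.03],[.582,.078,.03],[.464,.073,.062],[.464,-.029,.055]]).round(0).tolist())
for n in ["vacuum_bed","dowel","cap1","fretted","tray"]:
    print(n,[(np.round(d["centre"],3).tolist(),round(d["confidence"],2)) for d in optics.landmark_of("wrist",n)][:6])
E
```

```text
t: 3.2
tcp_pos: [0.3034, -0.422, 0.2364]
ee_rot: [-0.498, 0.498, -0.502, 0.502]
contact_force: [2.4, -0.3, 0.3]
finger_gap: 0.0849
t: 3.62
tcp_pos: [0.4096, -0.2525, 0.2415]
ee_rot: [-0.498, 0.498, -0.501, 0.502]
contact_force: [1.4, -1.2, 0.9]
finger_gap: 0.085
t: 4.03
tcp_pos: [0.5157, -0.0829, 0.2465]
ee_rot: [-0.499, 0.498, -0.501, 0.502]
contact_force: [1.1, -1.8, -0.1]
finger_gap: 0.085
t4.03 p [ 0.5157 -0.0829  0.2465] y [ 0. -0. -1.] z [ 1.    -0.006  0.   ] F [ 1.1 -1.8 -0.1] gap 0.0850 q6 -0.27
[[382.0, 257.0], [387.0, 213.0], [387.0, 159.0], [392.0, 41.0], [261.0, 38.0], [268.0, 158.0]]
vacuum_bed []
dowel [([0.464, 0.07, 0.052], 0.57)]
cap1 [([0.584, -0.032, 0.031], 0.94), ([0.584, -0.143, 0.032], 0.79), ([0.582, -0.086, 0.029], 0.74), ([0.582, 0.084, 0.03], 0.74), ([0.791, -0.083, 0.015], 0.69)]
fretted [([0.466, -0.034, 0.051], 0.89)]
tray []
```

View pics/b_wrist.png

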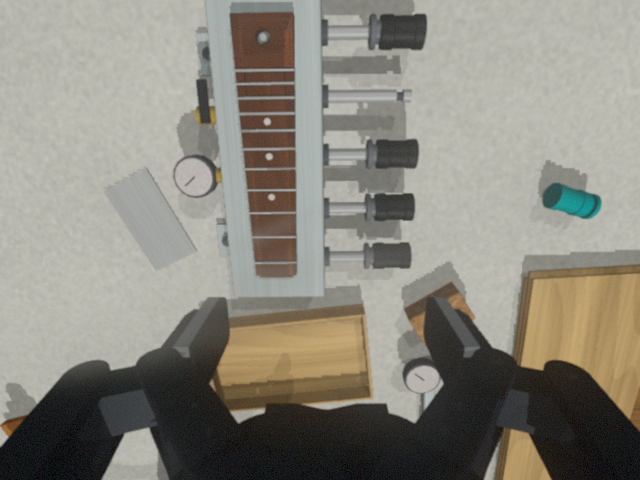

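```bash
python3 - <<'E'
import cv2
a=cv2.imread("pics/b_wrist.png")[0:280,310:440];b=cv2.imread("pics/a_top.png")[180:290,260:420]
cv2.imwrite("pics/c1.png",cv2.resize(a,None,fx=2.1*1,fy=2.1,interpolation=cv2.INTER_CUBIC));cv2.imwrite("pics/c2.png",cv2.resize(b,None,fx=5,fy=5,interpolation=cv2.INTER_CUBIC))
E
```

```text
(no output)
```

View pics/c1.png

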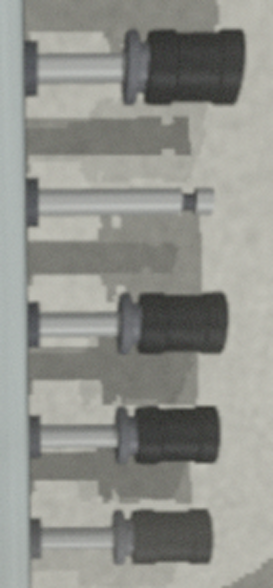

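View pics/c2.png

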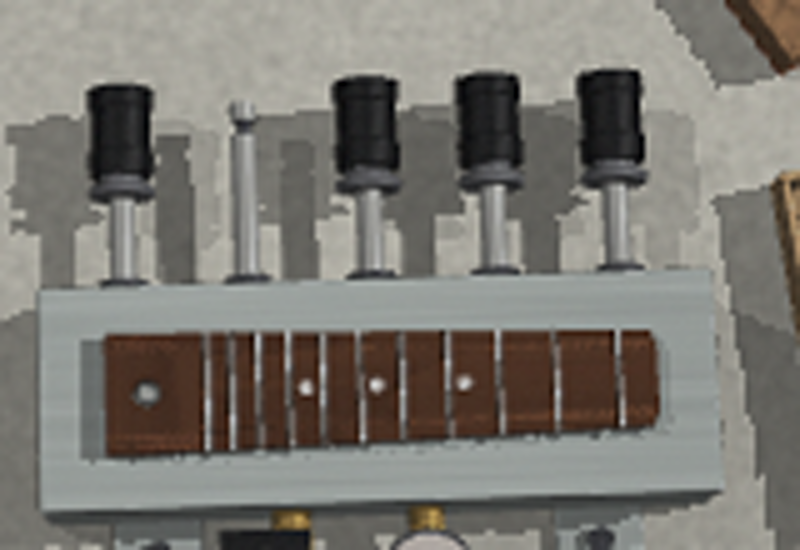

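```bash
python3 - <<'E'
from h import *
r=cam("wrist")
t=cam("top")
W={"cap1":(255.2,364,411),"cap2":(206.7,366.5,414),"cap3":(153.3,367.5,418),"cap5":(31.9,371,426)}
T={"cap1":(260+612/5,180+70/5,180+185/5),"cap2":(260+490/5,180+73/5,180+187/5),"cap3":(260+367/5,180+76/5,180+190/5),"cap5":(260+121/5,180+86/5,180+198/5)}
for k in W:
    v,a,b=W[k];c,e,f=T[k]
    print(k,"W ring",onz(r,(a,v),.03).round(4),"end",onz(r,(b,v),.03).round(4),"T end",onz(t,(c,e),.03).round(4),"ring",onz(t,(c,f),.03).round(4))
    X,res=tri([(r,((a+b)/2,v)),(t,(c,(e+f)/2))]);print("   tri mid",X.round(4),res)
# bed corners top view z .055
for p in [(40,290),(712,268),(722,490),(42,510)]:
    print(onz(t,(260+p[0]/5,180+p[1]/5),.055).round(4))
E
```

```text
cap1 W ring [ 0.5569 -0.1467  0.03  ] end [ 0.61   -0.1471  0.03  ] T end [ 0.6103 -0.1455  0.03  ] ring [ 0.5563 -0.1427  0.03  ]
   tri mid [ 0.581  -0.1428  0.0403] [[-0.4, -0.1], [0.0, -0.2]]
cap2 W ring [ 0.5581 -0.0909  0.03  ] end [ 0.6093 -0.0912  0.03  ] T end [ 0.6103 -0.0895  0.03  ] ring [ 0.5569 -0.0872  0.03  ]
   tri mid [ 0.5801 -0.0871  0.046 ] [[-0.5, -0.2], [0.1, -0.2]]
cap3 W ring [ 0.5575 -0.0347  0.03  ] end [ 0.6096 -0.0349  0.03  ] T end [ 0.6104 -0.0331  0.03  ] ring [ 0.557  -0.0313  0.03  ]
   tri mid [ 0.5791 -0.0323  0.0505] [[-0.5, -1.1], [0.4, -0.2]]
cap5 W ring [0.5577 0.0767 0.03  ] end [0.6093 0.0767 0.03  ] T end [0.6088 0.0793 0.03  ] ring [0.5565 0.0803 0.03  ]
   tri mid [0.5867 0.0806 0.0134] [[0.0, -0.0], [0.0, 0.0]]
[0.5102 0.1157 0.055 ]
[ 0.5117 -0.182   0.055 ]
[ 0.4127 -0.1809  0.055 ]
[0.4126 0.1162 0.055 ]
```

```bash
P="python3 -m pendant"
$P '[[[0,0.006,0],[0.0207,0.03,0.022],0.075],[[0,0,0],[0.0207,0.03,0.022],0.075],[[0,0,0],[0.0207,0.03,0.022],0.075],[[0,0,0],[0,0.035,0],0.07],[[0,0,0],[0,0,0],0.07]]'
python3 - <<'E'
from h import *
st(); cam("wrist","d_wrist.png")
print([(np.round(d["centre"],3).tolist(),round(d["confidence"],2)) for d in optics.landmark_of("wrist","cap1")][:6])
E
```

```text
t: 4.9
tcp_pos: [0.5762, -0.1472, 0.1174]
ee_rot: [0.495, -0.498, 0.506, -0.501]
contact_force: [-2.3, 1.0, -1.4]
finger_gap: 0.0701
t4.90 p [ 0.5762 -0.1472  0.1174] y [-0.008  0.003 -1.   ] z [ 1.    -0.015 -0.008] F [-2.3  1.  -1.4] gap 0.0701 q6 -0.34
[([0.796, -0.085, 0.017], 0.88), ([0.586, -0.086, 0.029], 0.7), ([0.583, -0.032, 0.03], 0.59)]
```

View pics/d_wrist.png

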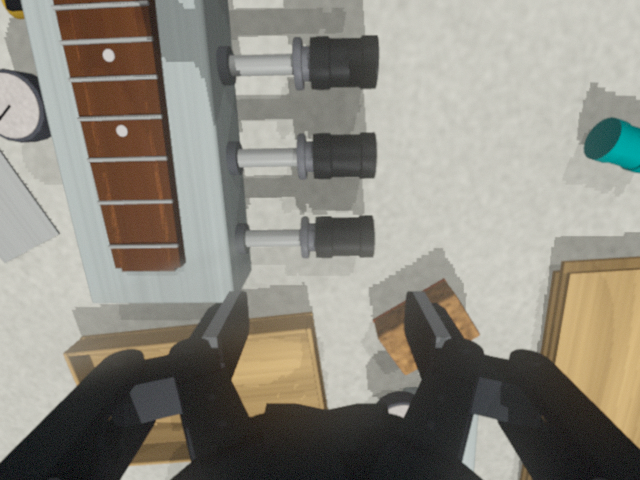

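```bash
P="python3 -m pendant"
$P '[[[0,-0.012,0],[0,0,0],0.065],[[0,0,0],[0,0,0],0.065]]'
python3 -c "from h import *;st()
r=cam('wrist')
print([onz(r,((303+375)/2,235),.03),onz(r,(303,235),.03),onz(r,(375,235),.03)], onz(r,(338,157),.03),onz(r,(338,62),.03))"
```

```text
t: 5.17
tcp_pos: [0.5795, -0.1464, 0.1255]
ee_rot: [0.501, -0.5, 0.499, -0.501]
contact_force: [0.4, 0.1, 0.7]
finger_gap: 0.0654
t5.17 p [ 0.5795 -0.1464  0.1255] y [ 0.003 -0.001 -1.   ] z [1.    0.001 0.003] F [0.4 0.1 0.7] gap 0.0654 q6 -0.35
[array([ 0.58943074, -0.14507324,  0.03      ]), array([ 0.5630351 , -0.14509589,  0.03      ]), array([ 0.61586188, -0.14505037,  0.03      ])] [ 0.58800852 -0.08907415  0.03      ] [ 0.58730781 -0.02985667  0.03      ]
```

```bash
python3 - <<'E'
from h import *
st(); r=cam("wrist","e_wrist.png")
cv2.imwrite("pics/e_c.png",cv2.resize(r["image"][180:420,180:480],None,fx=2.6,fy=2.4))
E
```

```text
t5.22 p [ 0.5795 -0.1464  0.1254] y [ 0.003 -0.001 -1.   ] z [1.    0.001 0.003] F [-0.6  0.3  0.2] gap 0.0650 q6 -0.35
```

View pics/e_c.png

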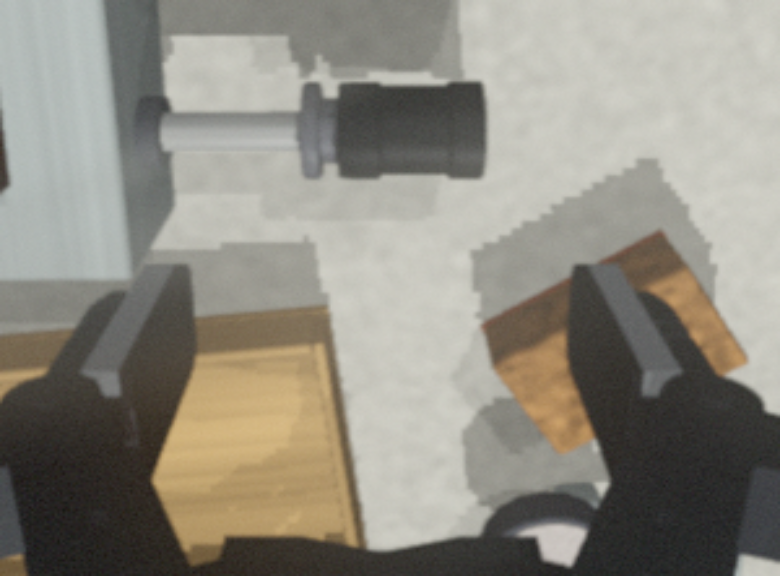

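```bash
python3 - <<'E'
from h import *
r=cam("wrist")
for x in (295.8,367): print(onz(r,(x,234.2),.03),onz(r,(x,234.2),.035))
b={k:optics.read_camera("wrist")[k] for k in []}
E
```

```text
[ 0.5577457  -0.14421539  0.03      ] [ 0.55819521 -0.14264145  0.035     ]
[ 0.60985108 -0.14421102  0.03      ] [ 0.6092044  -0.14263718  0.035     ]
```

```bash
P="python3 -m pendant"
$P '[[[-0.003,0,0],[-0.002,0.027,0.004],0.065],[[0,0,0],[0,0.027,0],0.065],[[0,0,0],[0,0.026,0],0.065],[[0,0,0],[0,0,0],0.065],[[0,0,0],[0,0,0],0.06]]'
python3 - <<'E'
from h import *
st(); r=cam("wrist","f_wrist.png")
s=cam("side","f_side.png")
print(proj(s,[.583,-.144,.03]))
E
```

```text
t: 5.73
tcp_pos: [0.5823, -0.144, 0.0433]
ee_rot: [0.499, -0.501, 0.501, -0.499]
contact_force: [-0.3, -0.7, -0.1]
finger_gap: 0.0597
t5.73 p [ 0.5823 -0.144   0.0433] y [-0.005  0.001 -1.   ] z [ 1.     0.    -0.005] F [-0.3 -0.7 -0.1] gap 0.0597 q6 -0.34
[[288.96700408 212.38039063]]
```

View pics/f_wrist.png

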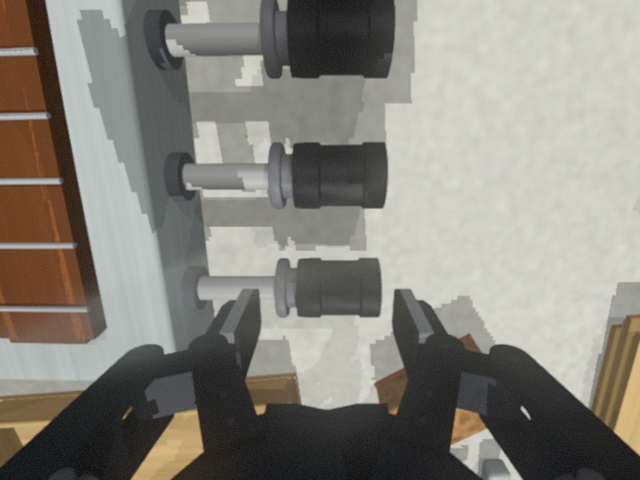

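View pics/f_side.png

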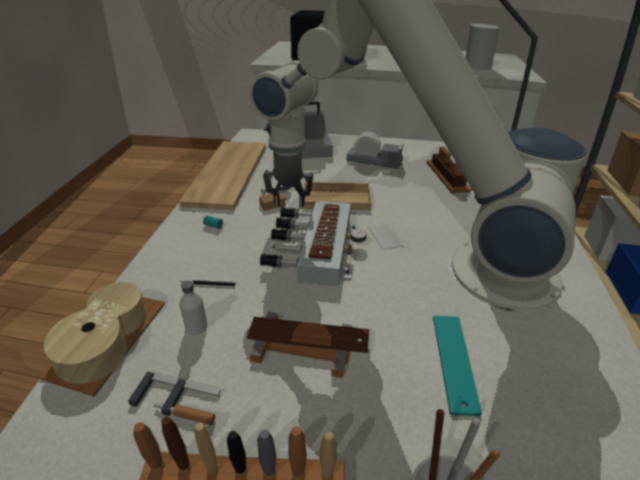

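```bash
P="python3 -m pendant"
$P '[[[0.005,0,0],[0,0.006,0.001],0.058],[[0,0,0],[0,0,0],0.054],[[0,0,0],[0,0,0],0.051]]'
python3 - <<'E'
from h import *
st(); r=cam("wrist","g_wrist.png")
cv2.imwrite("pics/g_c.png",cv2.resize(r["image"][220:400,180:460],None,fx=2.8,fy=2.8))
E
```

```text
t: 6.08
tcp_pos: [0.5839, -0.1444, 0.0378]
ee_rot: [-0.501, 0.499, -0.499, 0.501]
contact_force: [-1.1, 0.4, 1.0]
finger_gap: 0.051
t6.08 p [ 0.5839 -0.1444  0.0378] y [ 0.003 -0.    -1.   ] z [ 1.    -0.     0.003] F [-1.1  0.4  1. ] gap 0.0510 q6 -0.34
```

View pics/g_c.png

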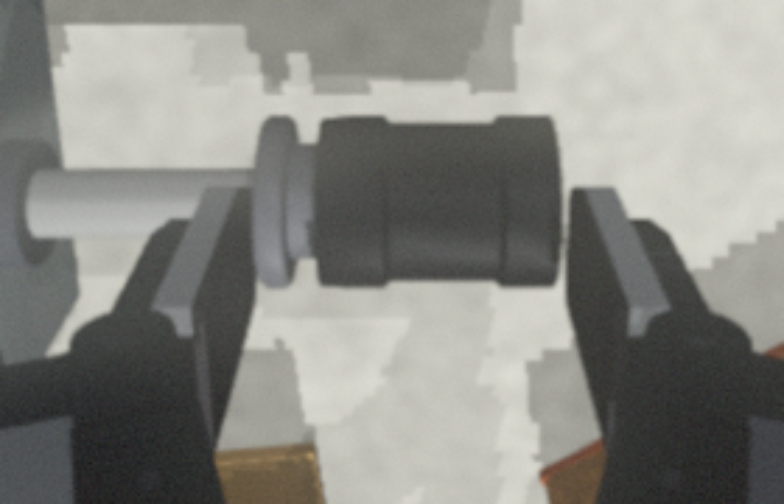

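```bash
P="python3 -m pendant"
$P '[[[-0.003,0,0],[0,0.0015,0],0.051],[[0,0,0],[0,0,0],0.03],[[0,0,0],[0,0,0],0.03],[[0,0,0],[0,0,0],0.03],[[0,0,0],[0,0,0],0.03]]'
python3 - <<'E'
from h import *
st()
E
```

```text
t: 6.55
tcp_pos: [0.5847, -0.1446, 0.0369]
ee_rot: [-0.5, 0.5, -0.5, 0.5]
contact_force: [-0.7, 0.9, 15.4]
finger_gap: 0.0433
t6.55 p [ 0.5847 -0.1446  0.0369] y [ 0.001 -0.001 -1.   ] z [1.    0.    0.001] F [-0.7  0.9 15.4] gap 0.0433 q6 -0.34
```

```bash
python3 - <<'E'
from h import *
r=cam("wrist","g2_wrist.png")
cv2.imwrite("pics/g2_c.png",cv2.resize(r["image"][220:400,180:460],None,fx=2.8,fy=2.8))
E
```

```text
(no output)
```

View pics/g2_c.png

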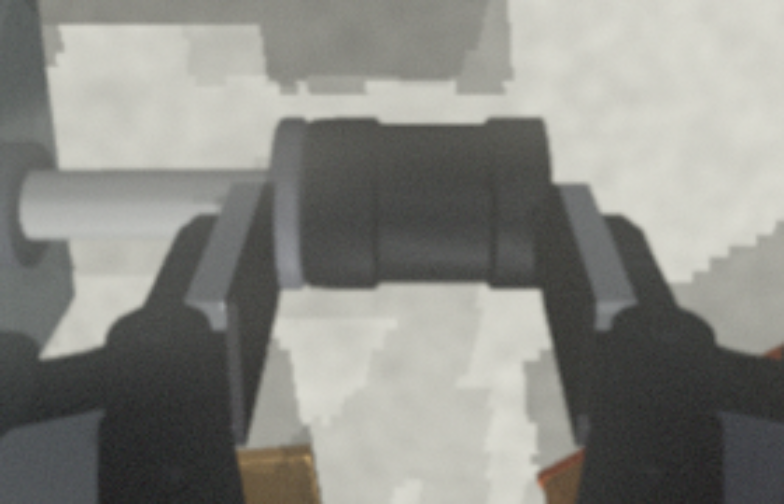

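```bash
P="python3 -m pendant"
$P '[[[0,0,0],[0,-0.001,0],0.03],[[0,0,0],[0,0,0.005],0.03],[[0,0,0],[0,0,0.008],0.03],[[0,0,0],[0,0,0.008],0.03],[[0,0,0],[0,0,0.008],0.03]]'
python3 - <<'E'
from h import *
st();r=cam("wrist")
cv2.imwrite("pics/g3_c.png",cv2.resize(r["image"][220:400,180:460],None,fx=2.8,fy=2.8))
E
```

```text
t: 7.02
tcp_pos: [0.6129, -0.1443, 0.0369]
ee_rot: [0.5, -0.5, 0.501, -0.499]
contact_force: [-3.6, 1.0, 6.4]
finger_gap: 0.0433
t7.02 p [ 0.6129 -0.1443  0.0369] y [-0.002  0.    -1.   ] z [ 1.    -0.    -0.002] F [-3.6  1.   6.4] gap 0.0433 q6 -0.33
```

View pics/g3_c.png

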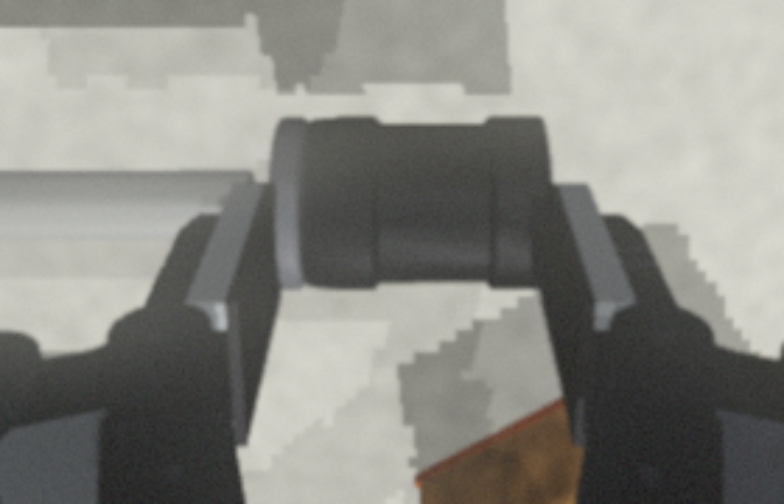

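```bash
P="python3 -m pendant"
$P '[[[0,0,0],[0,0,0.01],0.03],[[0,0,0],[0,0,0.01],0.03],[[0,0,0],[0,0,0.01],0.03],[[0,0,0],[0,-0.02,0.003],0.03],[[0,0,0],[0,-0.035,0],0.03]]'
python3 - <<'E'
from h import *
st();r=cam("wrist","h_wrist.png");t=cam("top","h_top.png")
for p in [(416,212),(470,207),(487,298),(427,306)]: print(onz(t,p,.026).round(3))
print("rest", [onz(t,p,.022).round(3) for p in [(160,222),(215,222),(155,303),(210,303)]])
E
```

```text
t: 7.48
tcp_pos: [0.6445, -0.1436, 0.0886]
ee_rot: [0.499, -0.501, 0.502, -0.498]
contact_force: [0.3, -0.1, -1.3]
finger_gap: 0.043
t7.48 p [ 0.6445 -0.1436  0.0886] y [-0.007  0.002 -1.   ] z [ 1.     0.    -0.007] F [ 0.3 -0.1 -1.3] gap 0.0430 q6 -0.31
[ 0.567 -0.221  0.026]
[ 0.575 -0.347  0.026]
[ 0.365 -0.369  0.026]
[ 0.352 -0.233  0.026]
rest [array([0.561, 0.365, 0.022]), array([0.557, 0.239, 0.022]), array([0.376, 0.373, 0.022]), array([0.373, 0.25 , 0.022])]
```

View pics/h_wrist.png

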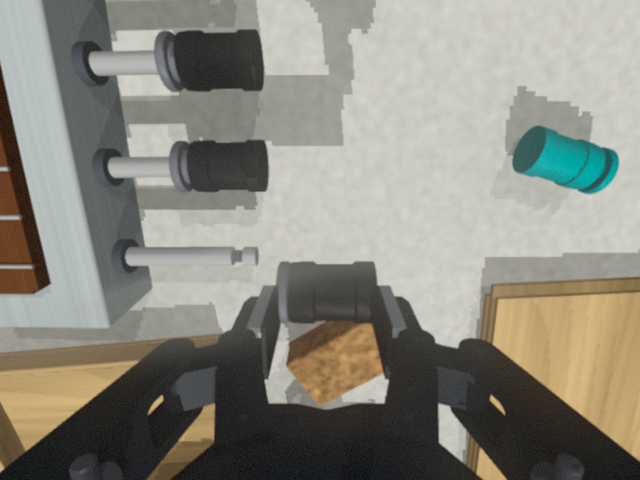

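View pics/h_top.png

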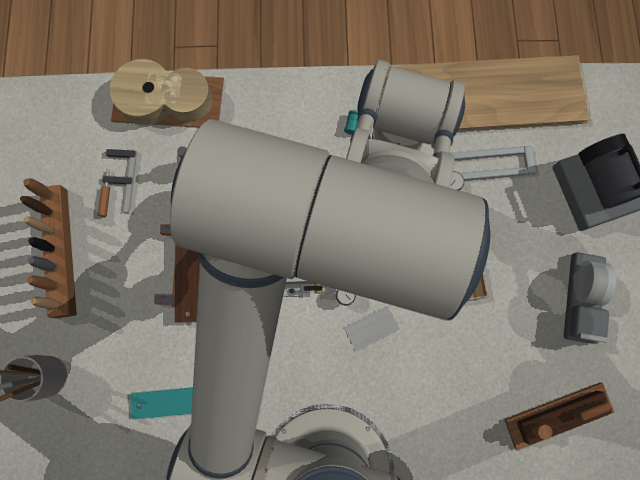

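```bash
P="python3 -m pendant"
$P '[[[0,0,0],[0.0292,-0.003,-0.0213],0.03],[[0,0,0],[0.0292,0,-0.0213],0.03],[[0,0,0],[0.0292,0,-0.0213],0.03],[[0,0,0],[0.0292,0,-0.0213],0.03],[[0,0,0],[0.0292,0,-0.0213],0.03]]'
$P '[[[0,0,0],[0.0292,0.01,-0.0213],0.03],[[0,0,0],[0,0.025,0],0.03],[[0,0,0],[0,0,0],0.03]]'
python3 - <<'E'
from h import *
st();r=cam("wrist","i_wrist.png")
E
```

```text
t: 8.0
tcp_pos: [0.5383, -0.2914, 0.0945]
ee_rot: [-0.5, 0.5, -0.5, 0.5]
contact_force: [0.6, -0.2, -1.2]
finger_gap: 0.0429
t: 8.25
tcp_pos: [0.5154, -0.32, 0.0565]
ee_rot: [0.499, -0.5, 0.503, -0.499]
contact_force: [-0.7, 1.5, -1.5]
finger_gap: 0.0429
t8.25 p [ 0.5154 -0.32    0.0565] y [-0.005  0.003 -1.   ] z [ 1.    -0.003 -0.005] F [-0.7  1.5 -1.5] gap 0.0429 q6 -0.65
```

View pics/i_wrist.png

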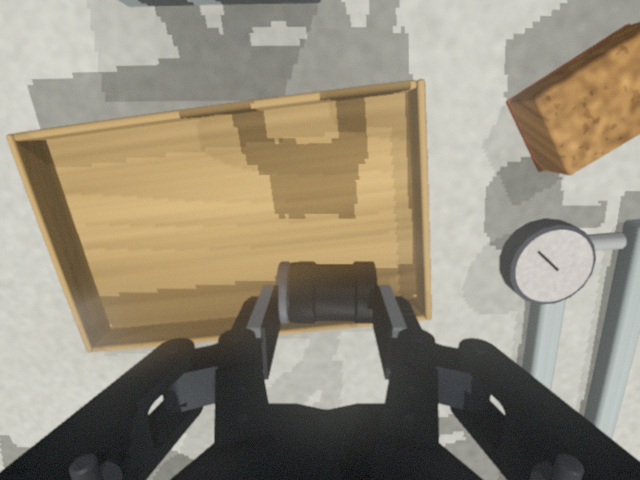

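```bash
python3 - <<'E'
from h import *
r=cam("wrist");st()
print([onz(r,p,.026).round(3).tolist() for p in [(420,82),(12,137),(90,351),(432,318)]])
E
```

```text
t8.35 p [ 0.5177 -0.3189  0.0593] y [-0.003  0.001 -1.   ] z [ 1.    -0.    -0.003] F [0.3 0.4 0.1] gap 0.0429 q6 -0.65
[[0.561, -0.222, 0.026], [0.358, -0.246, 0.026], [0.371, -0.372, 0.026], [0.578, -0.348, 0.026]]
```

```bash
P="python3 -m pendant"
$P '[[[-0.003,0,0],[0,0.015,0],0.03],[[0,0,0],[0,0.014,0],0.03],[[0,0,0],[0,0,0],0.03],[[0,0,0],[0,0,0],0.03],[[0,0,0],[0,0.002,0],0.03]]'
$P '[[[0,0,0],[0,0,0],0.05],[[0,0,0],[0,0,0],0.056],[[0,0,0],[0,0,0],0.056],[[0,0,0],[0,-0.02,0],0.056],[[0,0,0],[0,-0.03,0],0.056]]'
python3 - <<'E'
from h import *
st();r=cam("wrist","j_wrist.png")
E
```

```text
t: 8.77
tcp_pos: [0.519, -0.3193, 0.0302]
ee_rot: [-0.499, 0.501, -0.5, 0.499]
contact_force: [-0.0, -0.0, -0.5]
finger_gap: 0.0431
t: 9.18
tcp_pos: [0.5168, -0.3186, 0.0774]
ee_rot: [0.499, -0.501, 0.503, -0.497]
contact_force: [-0.0, -0.1, 0.7]
finger_gap: 0.0561
t9.18 p [ 0.5168 -0.3186  0.0774] y [-0.008  0.003 -1.   ] z [ 1.    -0.    -0.008] F [-0.  -0.1  0.7] gap 0.0561 q6 -0.65
```

View pics/j_wrist.png

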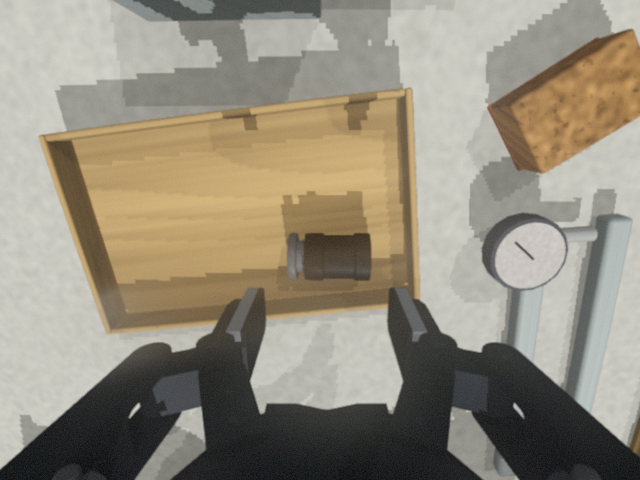

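```bash
P="python3 -m pendant"
$P '[[[0,0,0],[-0.0384,-0.007,0.0108],0.062],[[0,0,0],[-0.0384,-0.007,0.0108],0.062],[[0,0,0],[-0.0384,-0.007,0.0108],0.062],[[0,0,0],[-0.0384,-0.007,0.0108],0.062],[[0,0,0],[-0.0384,-0.007,0.0108],0.062]]'
$P '[[[0,0,0],[-0.0384,0,0.0108],0.062],[[0,0,0],[0,0,0],0.062],[[0,0,0],[0,0.03,0],0.062],[[0,0,0],[0,0,0],0.062]]'
python3 - <<'E'
from h import *
st();r=cam("wrist","k_wrist.png")
E
```

```text
t: 9.65
tcp_pos: [0.5726, -0.1258, 0.1144]
ee_rot: [0.499, -0.501, 0.501, -0.499]
contact_force: [0.4, 0.3, 0.2]
finger_gap: 0.0622
t: 9.98
tcp_pos: [0.5814, -0.088, 0.0807]
ee_rot: [-0.499, 0.502, -0.502, 0.498]
contact_force: [-2.3, 0.5, -1.4]
finger_gap: 0.0621
t9.98 p [ 0.5814 -0.088   0.0807] y [-0.007  0.001 -1.   ] z [ 1.     0.001 -0.007] F [-2.3  0.5 -1.4] gap 0.0621 q6 -0.25
```

View pics/k_wrist.png

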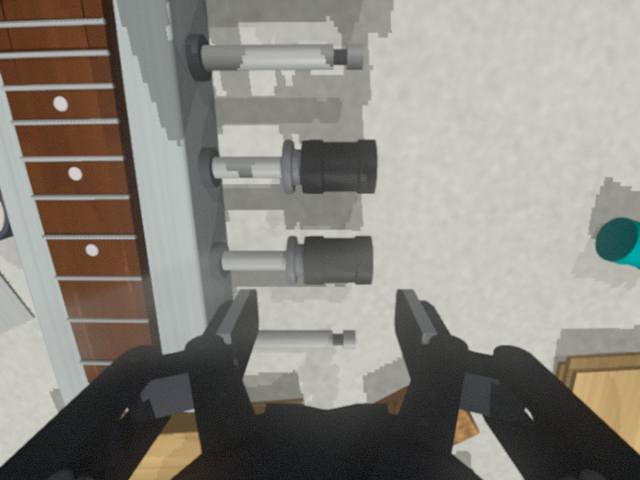

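```bash
P="python3 -m pendant"
$P '[[[0,0,0],[0,0.02,0],0.06],[[0,0,0],[0,0.02,0],0.058],[[0,0,0],[0,0,0],0.054],[[0,0,0],[0,0,0],0.053]]'
python3 - <<'E'
from h import *
st();r=cam("wrist","l_wrist.png");st()
cv2.imwrite("pics/l_c.png",cv2.resize(r["image"][220:400,180:460],None,fx=2.8,fy=2.8))
E
```

```text
t: 10.37
tcp_pos: [0.5824, -0.0895, 0.0439]
ee_rot: [0.499, -0.501, 0.502, -0.499]
contact_force: [-0.0, 0.3, 0.3]
finger_gap: 0.053
t10.37 p [ 0.5824 -0.0895  0.0439] y [-0.005  0.    -1.   ] z [ 1.    -0.001 -0.005] F [-0.   0.3  0.3] gap 0.0530 q6 -0.25
t10.42 p [ 0.583  -0.0896  0.0446] y [-0.004 -0.    -1.   ] z [ 1.    -0.001 -0.004] F [ 0.2 -0.4 -0.4] gap 0.0528 q6 -0.25
```

View pics/l_c.png

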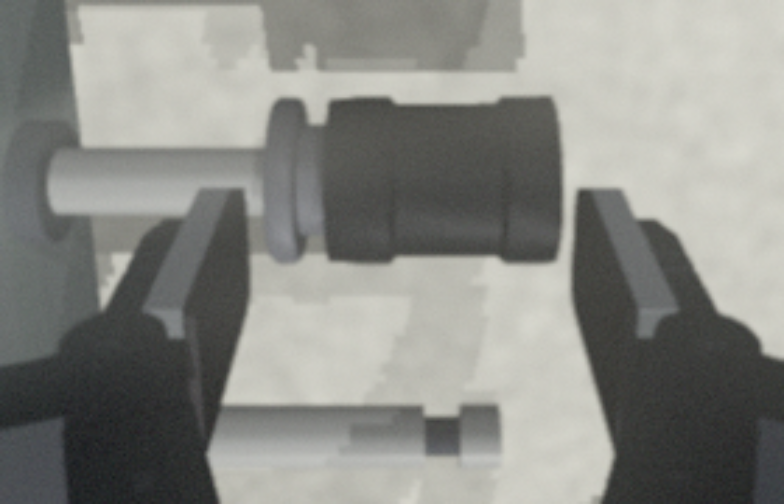

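```bash
P="python3 -m pendant"
$P '[[[0.003,0,0],[-0.001,0.0075,0.0005],0.053],[[0,0,0],[0,0,0],0.053],[[0,0,0],[0,0,0],0.03],[[0,0,0],[0,0,0],0.03],[[0,0,0],[0,0,0],0.03]]'
$P '[[[0,0,0],[0,0,0],0.03],[[0,0,0],[0,0,0.005],0.03],[[0,0,0],[0,0,0.008],0.03],[[0,0,0],[0,0,0.008],0.03],[[0,0,0],[0,0,0.008],0.03]]'
python3 - <<'E'
from h import *
st();r=cam("wrist","m_wrist.png");st()
cv2.imwrite("pics/m_c.png",cv2.resize(r["image"][220:400,180:460],None,fx=2.8,fy=2.8))
E
```

```text
t: 10.83
tcp_pos: [0.5843, -0.0884, 0.0375]
ee_rot: [-0.5, 0.5, -0.499, 0.501]
contact_force: [-0.6, -0.8, 13.1]
finger_gap: 0.0434
t: 11.25
tcp_pos: [0.6119, -0.0881, 0.0372]
ee_rot: [-0.5, 0.5, -0.5, 0.5]
contact_force: [-5.8, 0.6, 12.6]
finger_gap: 0.0429
t11.25 p [ 0.6119 -0.0881  0.0372] y [-0.002 -0.    -1.   ] z [ 1.     0.    -0.002] F [-5.8  0.6 12.6] gap 0.0429 q6 -0.24
t11.30 p [ 0.6141 -0.0883  0.0373] y [ 0.001 -0.001 -1.   ] z [1.    0.    0.001] F [3.6 0.3 5.3] gap 0.0432 q6 -0.24
```

View pics/m_c.png

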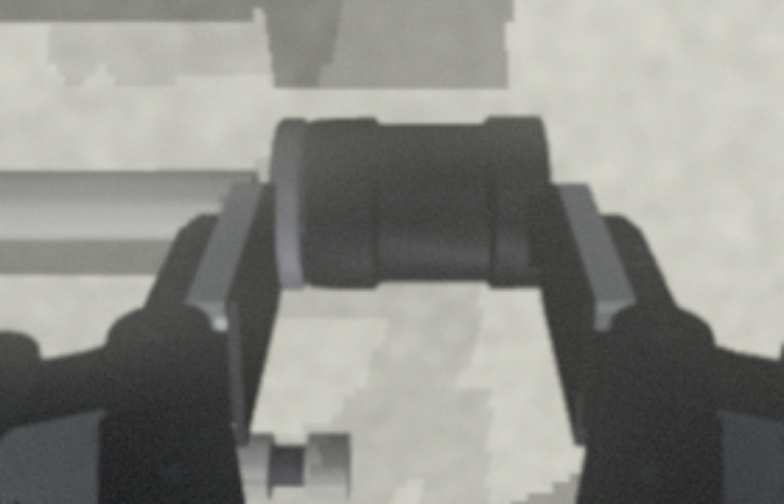

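```bash
P="python3 -m pendant"
$P '[[[0,0,0],[0,0,0.01],0.03],[[0,0,0],[0,0,0.01],0.03],[[0,0,0],[0,0,0.01],0.03],[[0,0,0],[0,-0.02,0.003],0.03],[[0,0,0],[0,-0.037,0],0.03]]'
$P '[[[0,0,0],[0.0289,0,-0.0224],0.03],[[0,0,0],[0.0289,0,-0.0224],0.03],[[0,0,0],[0.0289,0,-0.0224],0.03],[[0,0,0],[0.0289,0,-0.0224],0.03],[[0,0,0],[0.0289,0,-0.0224],0.03]]'
$P '[[[0,0,0],[0.0289,0.005,-0.0224],0.03],[[0,0,0],[0,0.03,0],0.03],[[0,0,0],[0,0,0],0.03],[[0,0,0],[0,0,0],0.03]]'
python3 - <<'E'
from h import *
st();r=cam("wrist","n_wrist.png");st()
E
```

```text
t: 11.72
tcp_pos: [0.6438, -0.0876, 0.0905]
ee_rot: [0.499, -0.501, 0.502, -0.498]
contact_force: [-0.4, 0.0, -0.9]
finger_gap: 0.0429
t: 12.13
tcp_pos: [0.5323, -0.2337, 0.0938]
ee_rot: [-0.5, 0.5, -0.5, 0.5]
contact_force: [0.8, -0.8, -0.9]
finger_gap: 0.0431
t: 12.47
tcp_pos: [0.5102, -0.2611, 0.0579]
ee_rot: [0.499, -0.5, 0.501, -0.499]
contact_force: [-0.0, -0.1, -1.3]
finger_gap: 0.0427
t12.47 p [ 0.5102 -0.2611  0.0579] y [-0.003  0.001 -1.   ] z [ 1.    -0.001 -0.003] F [-0.  -0.1 -1.3] gap 0.0427 q6 -0.58
t12.52 p [ 0.5112 -0.261   0.0587] y [-0.001  0.    -1.   ] z [ 1.     0.    -0.001] F [ 1.  -0.6 -0.2] gap 0.0425 q6 -0.58
```

View pics/n_wrist.png

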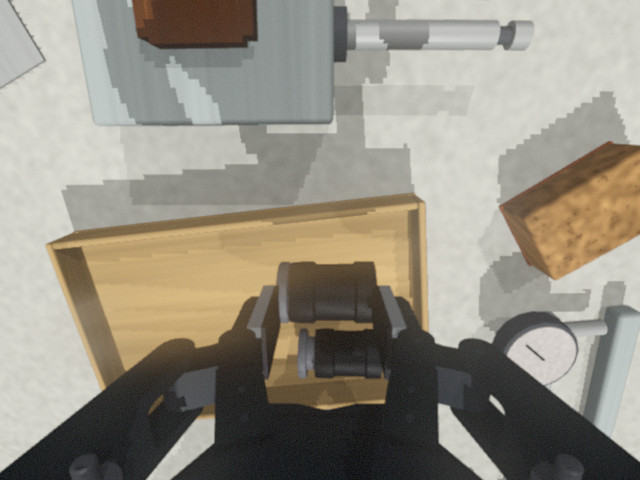

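```bash
P="python3 -m pendant"
$P '[[[0,0,0],[0,0.015,0],0.03],[[0,0,0],[0,0.015,0],0.03],[[0,0,0],[0,0,0],0.03],[[0,0,0],[0,0,0],0.03],[[0,0,0],[0,0,0],0.03]]'
$P '[[[0,0,0],[0,0,0],0.05],[[0,0,0],[0,0,0],0.056],[[0,0,0],[0,0,0],0.056],[[0,0,0],[0,-0.02,0],0.056],[[0,0,0],[0,-0.035,0],0.062]]'
python3 - <<'E'
from h import *
st();r=cam("wrist","o_wrist.png");st()
E
```

```text
t: 12.93
tcp_pos: [0.5116, -0.2612, 0.0293]
ee_rot: [-0.5, 0.5, -0.5, 0.5]
contact_force: [1.1, -1.0, 0.0]
finger_gap: 0.0429
t: 13.35
tcp_pos: [0.5091, -0.2605, 0.0812]
ee_rot: [0.499, -0.501, 0.502, -0.498]
contact_force: [0.2, -0.1, 0.2]
finger_gap: 0.0621
t13.35 p [ 0.5091 -0.2605  0.0812] y [-0.006  0.003 -1.   ] z [ 1.    -0.    -0.006] F [ 0.2 -0.1  0.2] gap 0.0621 q6 -0.58
t13.40 p [ 0.5123 -0.2624  0.089 ] y [ 0.002 -0.002 -1.   ] z [ 1.    -0.     0.002] F [ 4.8 -2.4  9.9] gap 0.0621 q6 -0.58
```

View pics/o_wrist.png

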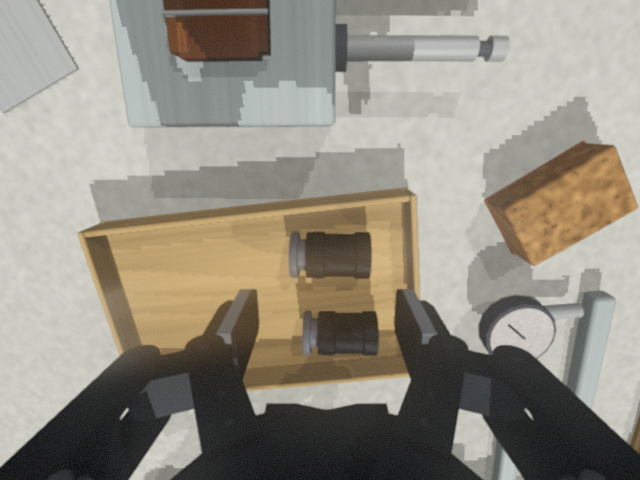

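```bash
P="python3 -m pendant"
$P '[[[0,0,0],[-0.0381,-0.008,0.0121],0.062],[[0,0,0],[-0.0381,-0.008,0.0121],0.062],[[0,0,0],[-0.0381,-0.008,0.0121],0.062],[[0,0,0],[-0.0381,-0.008,0.0121],0.062],[[0,0,0],[-0.0381,-0.0,0.0121],0.062]]'
$P '[[[0,0,0],[-0.0381,0,0.0121],0.062],[[0,0,0],[0,0.01,0],0.062],[[0,0,0],[0,0.025,0],0.06],[[0,0,0],[0,0.025,0],0.058],[[0,0,0],[0,0,0],0.054]]'
python3 - <<'E'
from h import *
st();r=cam("wrist","p_wrist.png");st()
cv2.imwrite("pics/p_c.png",cv2.resize(r["image"][220:400,180:460],None,fx=2.8,fy=2.8))
E
```

```text
t: 13.82
tcp_pos: [0.5725, -0.0694, 0.1168]
ee_rot: [-0.5, 0.5, -0.5, 0.501]
contact_force: [0.7, 0.1, -0.1]
finger_gap: 0.062
t: 14.23
tcp_pos: [0.5813, -0.0323, 0.0516]
ee_rot: [0.499, -0.501, 0.502, -0.498]
contact_force: [-2.0, -0.2, -0.3]
finger_gap: 0.0543
t14.23 p [ 0.5813 -0.0323  0.0516] y [-0.006  0.001 -1.   ] z [ 1.     0.    -0.006] F [-2.  -0.2 -0.3] gap 0.0543 q6 -0.16
t14.28 p [ 0.5821 -0.0327  0.0536] y [-0.005  0.001 -1.   ] z [ 1.     0.    -0.005] F [0.8 0.5 0.8] gap 0.0540 q6 -0.16
```

View pics/p_c.png

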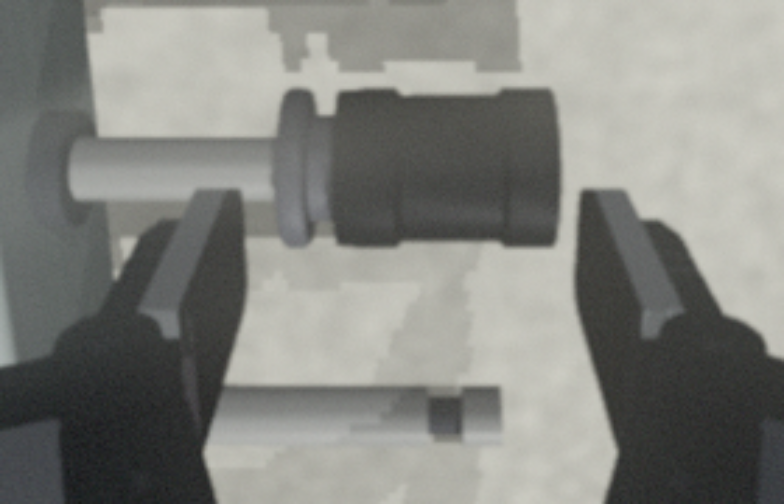

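```bash
P="python3 -m pendant"
$P '[[[0.003,0,0],[0,0.009,0.0005],0.054],[[0,0,0],[0,0.008,0],0.053],[[0,0,0],[0,0,0],0.053],[[0,0,0],[0,0,0],0.053],[[0,0,0],[0,0,0],0.03]]'
$P '[[[0,0,0],[0,0,0],0.03],[[0,0,0],[0,0,0],0.03],[[0,0,0],[0,0,0],0.03]]'
python3 - <<'E'
from h import *
st();r=cam("wrist","q_wrist.png")
cv2.imwrite("pics/q_c.png",cv2.resize(r["image"][220:400,180:460],None,fx=2.8,fy=2.8))
E
```

```text
t: 14.7
tcp_pos: [0.5839, -0.0333, 0.0398]
ee_rot: [-0.501, 0.499, -0.499, 0.501]
contact_force: [-6.7, 1.0, 61.7]
finger_gap: 0.0428
t: 14.95
tcp_pos: [0.5874, -0.0337, 0.0407]
ee_rot: [-0.502, 0.498, -0.497, 0.503]
contact_force: [5.5, -0.2, 25.2]
finger_gap: 0.0357
t14.95 p [ 0.5874 -0.0337  0.0407] y [ 0.01  -0.001 -1.   ] z [ 1.   -0.    0.01] F [ 5.5 -0.2 25.2] gap 0.0357 q6 -0.16
```

View pics/q_c.png

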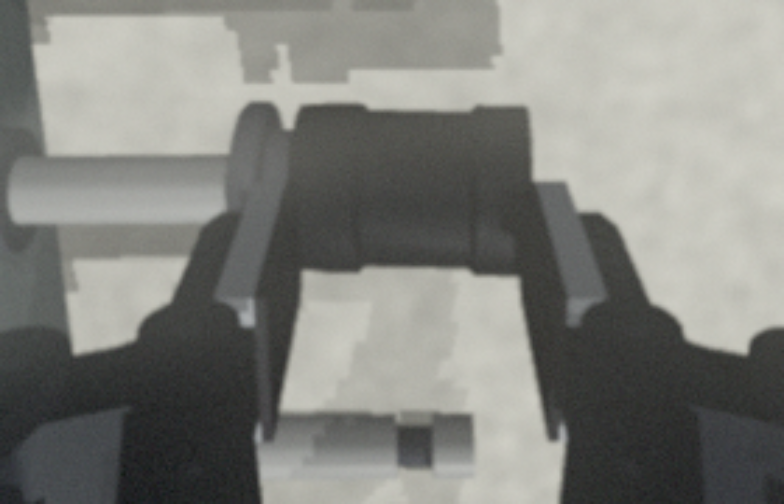

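```bash
P="python3 -m pendant"
$P '[[[0,0,0],[0,0,0],0.05],[[0,0,0],[0,-0.003,0],0.056],[[0,0,0],[0,-0.002,0],0.056],[[0,0,0],[0,0,0],0.056]]'
python3 - <<'E'
from h import *
st();r=cam("wrist","q2_wrist.png");st()
cv2.imwrite("pics/q2_c.png",cv2.resize(r["image"][220:400,180:460],None,fx=2.8,fy=2.8))
E
```

```text
t: 15.33
tcp_pos: [0.5842, -0.0331, 0.0437]
ee_rot: [-0.501, 0.499, -0.499, 0.501]
contact_force: [0.5, 0.3, 0.0]
finger_gap: 0.0562
t15.33 p [ 0.5842 -0.0331  0.0437] y [ 0.003 -0.    -1.   ] z [ 1.    -0.     0.003] F [0.5 0.3 0. ] gap 0.0562 q6 -0.16
t15.38 p [ 0.5839 -0.033   0.0434] y [ 0.002 -0.    -1.   ] z [ 1.    -0.     0.002] F [ 0.3  0.2 -0.4] gap 0.0561 q6 -0.16
```

View pics/q2_c.png

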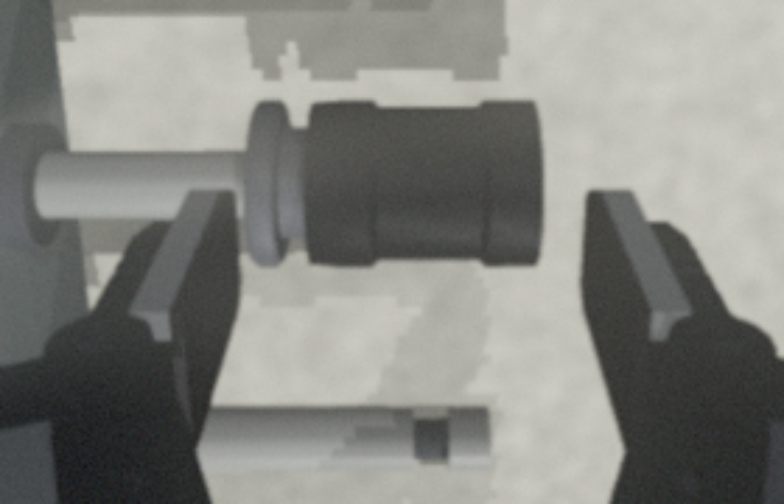

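```bash
P="python3 -m pendant"
$P '[[[-0.002,0,0],[0.0005,0.003,-0.0035],0.056],[[0,0,0],[0,0.0028,0],0.054],[[0,0,0],[0,0,0],0.052],[[0,0,0],[0,0,0],0.052],[[0,0,0],[0,0,0],0.052]]'
python3 - <<'E'
from h import *
st();r=cam("wrist","q3_wrist.png");st()
cv2.imwrite("pics/q3_c.png",cv2.resize(r["image"][220:400,180:460],None,fx=2.8,fy=2.8))
E
```

```text
t: 15.8
tcp_pos: [0.5803, -0.0334, 0.037]
ee_rot: [0.5, -0.5, 0.5, -0.5]
contact_force: [0.2, -0.9, 0.6]
finger_gap: 0.0521
t15.80 p [ 0.5803 -0.0334  0.037 ] y [-0.  0. -1.] z [ 1.  0. -0.] F [ 0.2 -0.9  0.6] gap 0.0521 q6 -0.16
t15.85 p [ 0.5804 -0.0334  0.0371] y [-0. -0. -1.] z [ 1.  0. -0.] F [ 0.  -0.3  0.2] gap 0.0517 q6 -0.16
```

View pics/q3_c.png

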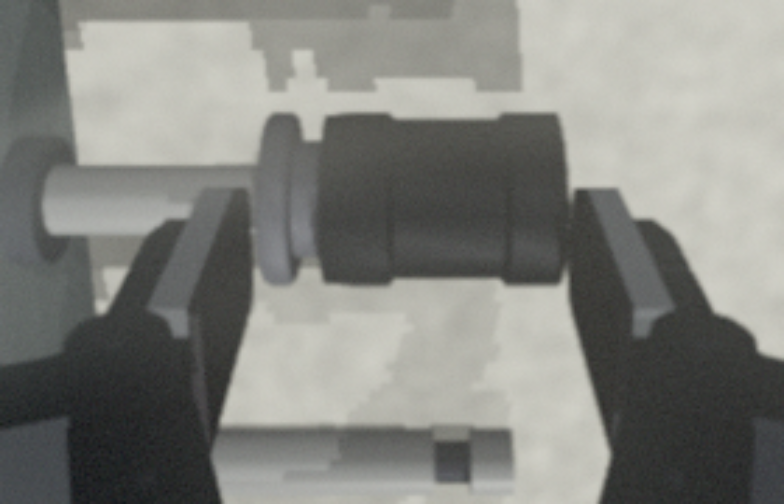

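Centred at the right depth (fingers at x≈250/570 around ring and end). Close.

```bash
P="python3 -m pendant"
$P '[[[0,0,0],[0,0,0],0.04],[[0,0,0],[0,0,0],0.03],[[0,0,0],[0,0,0],0.03],[[0,0,0],[0,0,0],0.03]]'
python3 - <<'E'
from h import *
st();r=cam("wrist")
cv2.imwrite("pics/q4_c.png",cv2.resize(r["image"][220:400,180:460],None,fx=2.8,fy=2.8))
E
```

```text
t: 16.18
tcp_pos: [0.5827, -0.0336, 0.0384]
ee_rot: [-0.501, 0.499, -0.499, 0.501]
contact_force: [5.3, 0.0, 10.5]
finger_gap: 0.0429
t16.18 p [ 0.5827 -0.0336  0.0384] y [ 0.005 -0.001 -1.   ] z [ 1.    -0.     0.005] F [ 5.3  0.  10.5] gap 0.0429 q6 -0.16
```

View pics/q4_c.png

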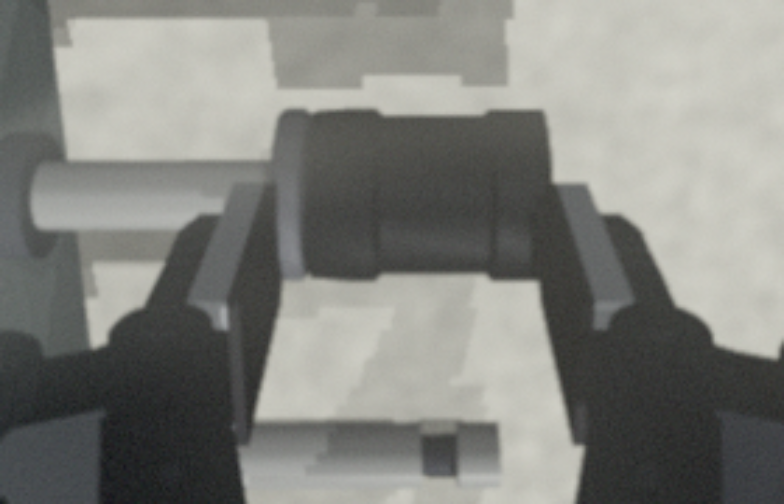

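```bash
P="python3 -m pendant"
$P '[[[0,0,0],[0,-0.0005,0.002],0.03],[[0,0,0],[0,0,0.006],0.03],[[0,0,0],[0,0,0.008],0.03],[[0,0,0],[0,0,0.008],0.03],[[0,0,0],[0,0,0.008],0.03]]'
$P '[[[0,0,0],[0,0,0.01],0.03],[[0,0,0],[0,0,0.01],0.03],[[0,0,0],[0,0,0.01],0.03],[[0,0,0],[0,0,0.004],0.03],[[0,0,0],[0,-0.02,0],0.03]]'
python3 - <<'E'
from h import *
st();r=cam("wrist","r_wrist.png")
E
```

```text
t: 16.65
tcp_pos: [0.612, -0.0334, 0.0382]
ee_rot: [-0.5, 0.5, -0.5, 0.5]
contact_force: [-5.4, -1.3, 11.1]
finger_gap: 0.0426
t: 17.07
tcp_pos: [0.6452, -0.0332, 0.0548]
ee_rot: [0.499, -0.501, 0.501, -0.499]
contact_force: [-1.4, 0.5, -0.5]
finger_gap: 0.0427
t17.07 p [ 0.6452 -0.0332  0.0548] y [-0.005  0.001 -1.   ] z [ 1.     0.    -0.005] F [-1.4  0.5 -0.5] gap 0.0427 q6 -0.14
```

View pics/r_wrist.png

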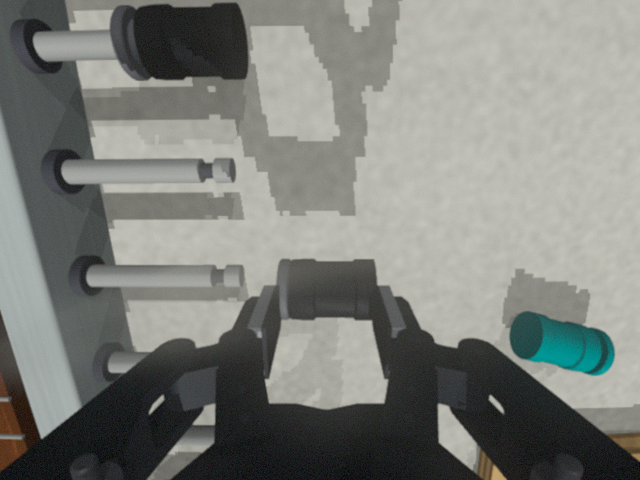

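```bash
P="python3 -m pendant"
$P '[[[0,0,0],[0,-0.04,0],0.03],[[0,0,0],[0.03,-0.004,-0.0227],0.03],[[0,0,0],[0.03,0,-0.0227],0.03],[[0,0,0],[0.03,0,-0.0227],0.03],[[0,0,0],[0.03,0,-0.0227],0.03]]'
$P '[[[0,0,0],[0.03,0,-0.0227],0.03],[[0,0,0],[0.03,0,-0.0227],0.03],[[0,0,0],[0.03,0,-0.0227],0.03],[[0,0,0],[0.03,0,-0.0227],0.03],[[0,0,0],[0.03,0,-0.0227],0.03]]'
$P '[[[0,0,0],[0.03,0.02,-0.0227],0.03],[[0,0,0],[0,0.02,0],0.03],[[0,0,0],[0,0,0],0.03],[[0,0,0],[0,0,0],0.03]]'
python3 - <<'E'
from h import *
st();r=cam("wrist","s_wrist.png");st()
E
```

```text
t: 17.53
tcp_pos: [0.5544, -0.1542, 0.1021]
ee_rot: [0.5, -0.5, 0.5, -0.5]
contact_force: [0.7, -1.7, 0.1]
finger_gap: 0.0424
t: 17.95
tcp_pos: [0.4406, -0.3045, 0.1019]
ee_rot: [-0.5, 0.5, -0.5, 0.5]
contact_force: [1.0, -0.6, -0.9]
finger_gap: 0.0425
t: 18.28
tcp_pos: [0.4193, -0.3321, 0.0618]
ee_rot: [0.5, -0.5, 0.501, -0.499]
contact_force: [0.5, 0.3, -0.0]
finger_gap: 0.0427
t18.28 p [ 0.4193 -0.3321  0.0618] y [-0.001  0.002 -1.   ] z [ 1.    -0.001 -0.001] F [ 0.5  0.3 -0. ] gap 0.0427 q6 -0.78
t18.33 p [ 0.4201 -0.3321  0.0625] y [-0.     0.001 -1.   ] z [ 1.  0. -0.] F [ 0.6  0.4 -0.2] gap 0.0420 q6 -0.78
```

View pics/s_wrist.png

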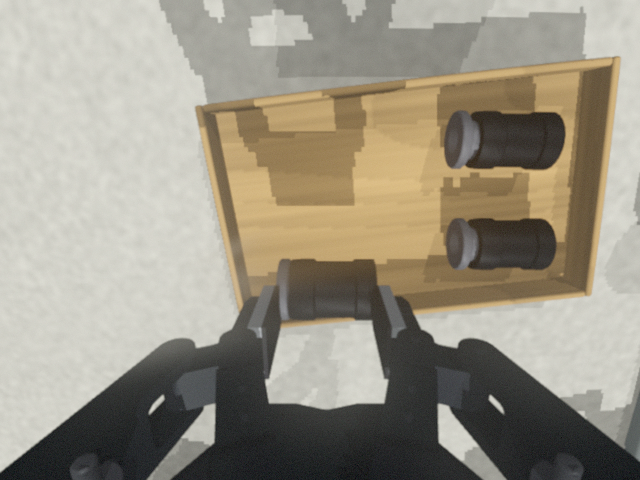

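```bash
P="python3 -m pendant"
$P '[[[0,0,0],[0,0.017,0],0.03],[[0,0,0],[0,0.016,0],0.03],[[0,0,0],[0,0,0],0.03],[[0,0,0],[0,0,0],0.03],[[0,0,0],[0,0,0],0.03]]'
$P '[[[0,0,0],[0,0,0],0.05],[[0,0,0],[0,0,0],0.056],[[0,0,0],[0,0,0],0.056],[[0,0,0],[0,-0.03,0],0.056],[[0,0,0],[0,-0.035,0],0.062]]'
python3 - <<'E'
from h import *
st();r=cam("wrist","t_wrist.png");st()
E
```

```text
t: 18.75
tcp_pos: [0.4207, -0.3325, 0.0303]
ee_rot: [-0.5, 0.5, -0.499, 0.5]
contact_force: [-0.5, -0.1, 0.0]
finger_gap: 0.0425
t: 19.17
tcp_pos: [0.4188, -0.3317, 0.0935]
ee_rot: [0.5, -0.5, 0.502, -0.498]
contact_force: [1.0, -0.0, 0.5]
finger_gap: 0.0622
t19.17 p [ 0.4188 -0.3317  0.0935] y [-0.003  0.003 -1.   ] z [ 1.    -0.    -0.003] F [ 1.  -0.   0.5] gap 0.0622 q6 -0.78
t19.22 p [ 0.4213 -0.3341  0.1005] y [ 0.003 -0.003 -1.   ] z [1.    0.    0.003] F [ 4.3 -3.2  8.5] gap 0.0620 q6 -0.78
```

View pics/t_wrist.png

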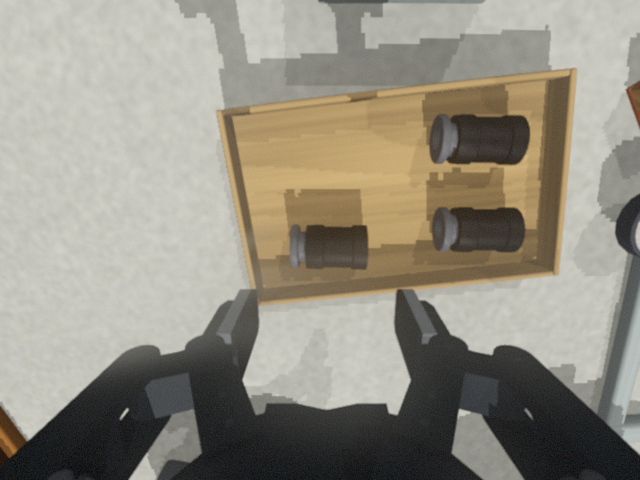

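```bash
P="python3 -m pendant"
$P '[[[0,0,0],[-0.0375,-0.008,0.0148],0.062],[[0,0,0],[-0.0375,-0.008,0.0148],0.062],[[0,0,0],[-0.0375,-0.008,0.0148],0.062],[[0,0,0],[-0.0375,-0.008,0.0148],0.062],[[0,0,0],[-0.0375,0,0.0148],0.062]]'
$P '[[[0,0,0],[-0.0375,0,0.0148],0.062],[[0,0,0],[-0.0375,0,0.0148],0.062],[[0,0,0],[-0.0375,0,0.0148],0.062],[[0,0,0],[-0.0375,0,0.0148],0.062],[[0,0,0],[-0.0375,0,0.0148],0.062]]'
$P '[[[0,0,0],[-0.0375,0,0.0148],0.062],[[0,0,0],[0,0.03,0],0.062],[[0,0,0],[0,0.03,0],0.06],[[0,0,0],[0,0.02,0],0.058],[[0,0,0],[0,0,0],0.056]]'
python3 - <<'E'
from h import *
st();r=cam("wrist","u_wrist.png");st()
cv2.imwrite("pics/u_c.png",cv2.resize(r["image"][220:400,180:460],None,fx=2.8,fy=2.8))
E
```

```text
t: 19.63
tcp_pos: [0.4949, -0.1438, 0.1278]
ee_rot: [-0.5, 0.5, -0.499, 0.501]
contact_force: [1.3, 1.0, -0.7]
finger_gap: 0.062
t: 20.05
tcp_pos: [0.5683, 0.0443, 0.1265]
ee_rot: [-0.5, 0.5, -0.5, 0.5]
contact_force: [0.7, -0.6, -0.4]
finger_gap: 0.0622
t: 20.47
tcp_pos: [0.5805, 0.0799, 0.0428]
ee_rot: [-0.499, 0.502, -0.501, 0.499]
contact_force: [-1.0, -0.9, -0.8]
finger_gap: 0.0559
t20.47 p [0.5805 0.0799 0.0428] y [-0.006 -0.    -1.   ] z [ 1.     0.    -0.006] F [-1.  -0.9 -0.8] gap 0.0559 q6 0.03
t20.52 p [0.5815 0.0798 0.0449] y [-0.003 -0.    -1.   ] z [ 1.     0.    -0.003] F [0.6 0.4 1.2] gap 0.0559 q6 0.03
```

View pics/u_c.png

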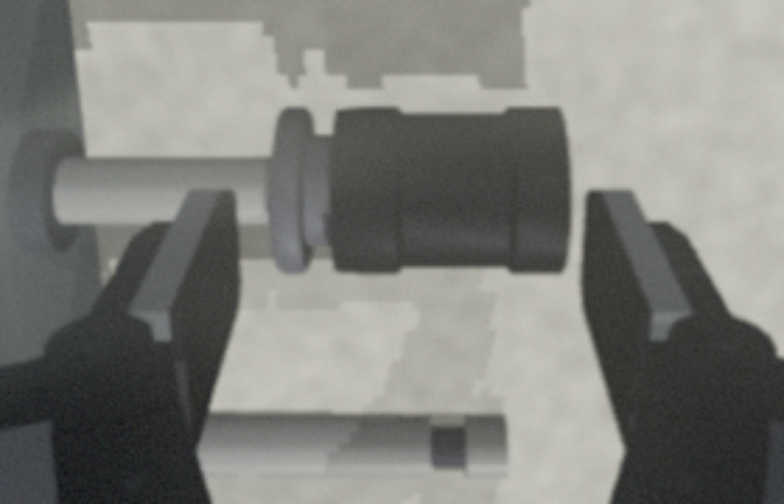

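```bash
P="python3 -m pendant"
$P '[[[0.001,0,0],[0,0.004,0.0012],0.056],[[0,0,0],[0,0.0035,0],0.054],[[0,0,0],[0,0,0],0.053],[[0,0,0],[0,0,0],0.053],[[0,0,0],[0,0,0],0.053]]'
python3 - <<'E'
from h import *
st();r=cam("wrist","u2_wrist.png");st()
cv2.imwrite("pics/u2_c.png",cv2.resize(r["image"][220:400,180:460],None,fx=2.8,fy=2.8))
E
```

```text
t: 20.93
tcp_pos: [0.5846, 0.0796, 0.0398]
ee_rot: [-0.501, 0.499, -0.499, 0.501]
contact_force: [-0.5, 0.2, 4.0]
finger_gap: 0.0533
t20.93 p [0.5846 0.0796 0.0398] y [ 0.003  0.    -1.   ] z [ 1.    -0.     0.003] F [-0.5  0.2  4. ] gap 0.0533 q6 0.03
t20.98 p [0.5846 0.0796 0.0397] y [ 0.003  0.    -1.   ] z [ 1.    -0.     0.003] F [-0.9  0.8  5.9] gap 0.0534 q6 0.03
```

View pics/u2_c.png

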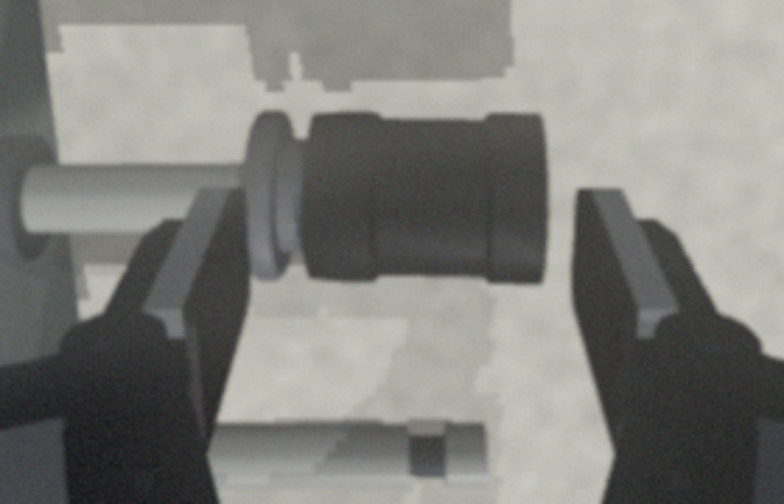

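```bash
P="python3 -m pendant"
$P '[[[-0.003,0,0],[0,-0.005,-0.003],0.056],[[0,0,0],[0,0,0],0.056],[[0,0,0],[0,0.003,0],0.054],[[0,0,0],[0,0.002,0],0.054],[[0,0,0],[0,0,0],0.053]]'
$P '[[[0,0,0],[0,0,0],0.053],[[0,0,0],[0,0,0],0.053]]'
python3 - <<'E'
from h import *
r=cam("wrist","u3_wrist.png");st()
cv2.imwrite("pics/u3_c.png",cv2.resize(r["image"][220:400,180:460],None,fx=2.8,fy=2.8))
E
```

```text
t: 21.4
tcp_pos: [0.5806, 0.0797, 0.0381]
ee_rot: [-0.499, 0.501, -0.501, 0.499]
contact_force: [0.0, 0.1, -0.4]
finger_gap: 0.0531
t: 21.57
tcp_pos: [0.5809, 0.0797, 0.0385]
ee_rot: [-0.499, 0.501, -0.501, 0.499]
contact_force: [0.2, -0.0, -0.8]
finger_gap: 0.053
t21.62 p [0.5809 0.0798 0.0385] y [-0.002  0.    -1.   ] z [ 1.    -0.    -0.002] F [ 0.6 -0.4  1.3] gap 0.0529 q6 0.03
```

View pics/u3_c.png

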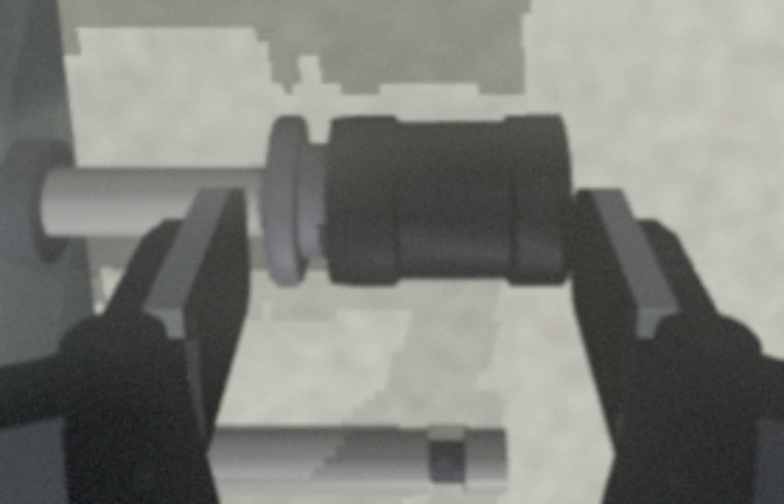

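```bash
P="python3 -m pendant"
$P '[[[0.002,0,0],[0,0.001,0.0013],0.053],[[0,0,0],[0,0,0],0.052],[[0,0,0],[0,0,0],0.04],[[0,0,0],[0,0,0],0.03],[[0,0,0],[0,0,0],0.03]]'
$P '[[[0,0,0],[0,0,0],0.03],[[0,0,0],[0,0,0.004],0.03],[[0,0,0],[0,0,0.008],0.03],[[0,0,0],[0,0,0.008],0.03],[[0,0,0],[0,0,0.008],0.03]]'
python3 - <<'E'
from h import *
r=cam("wrist","v_wrist.png");st()
cv2.imwrite("pics/v_c.png",cv2.resize(r["image"][220:400,180:460],None,fx=2.8,fy=2.8))
E
```

```text
t: 22.03
tcp_pos: [0.5829, 0.0798, 0.0386]
ee_rot: [0.5, -0.5, 0.5, -0.5]
contact_force: [-2.5, -0.9, 16.8]
finger_gap: 0.0429
t: 22.45
tcp_pos: [0.6093, 0.0798, 0.0383]
ee_rot: [-0.5, 0.501, -0.5, 0.499]
contact_force: [-9.6, 0.1, 16.0]
finger_gap: 0.0429
t22.50 p [0.6118 0.0797 0.0385] y [ 0.001  0.    -1.   ] z [ 1.    -0.     0.001] F [ 3.8 -1.3  8.9] gap 0.0427 q6 0.03
```

View pics/v_c.png

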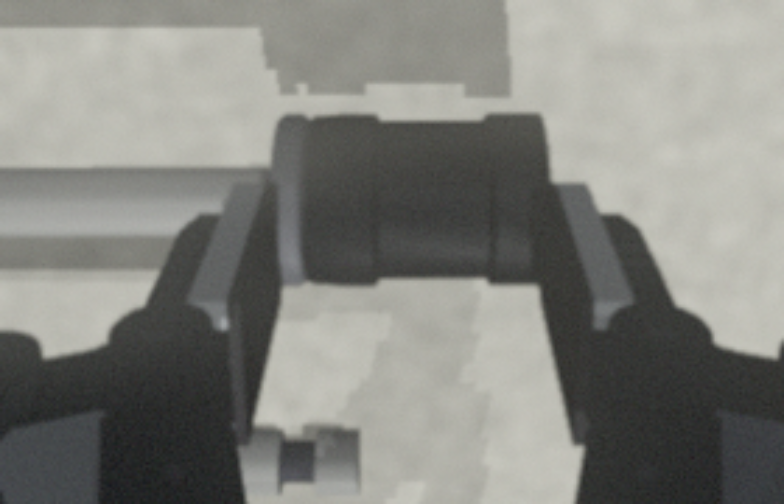

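```bash
P="python3 -m pendant"
$P '[[[0,0,0],[0,0,0.01],0.03],[[0,0,0],[0,0,0.01],0.03],[[0,0,0],[0,0,0.01],0.03],[[0,0,0],[0,-0.02,0.003],0.03],[[0,0,0],[0,-0.04,0],0.03]]'
$P '[[[0,0,0],[0.0321,-0.01,-0.021],0.03],[[0,0,0],[0.0321,0,-0.021],0.03],[[0,0,0],[0.0321,0,-0.021],0.03],[[0,0,0],[0.0321,0,-0.021],0.03],[[0,0,0],[0.0321,0,-0.021],0.03]]'
$P '[[[0,0,0],[0.0321,0,-0.021],0.03],[[0,0,0],[0.0321,0,-0.021],0.03],[[0,0,0],[0.0321,0,-0.021],0.03],[[0,0,0],[0.0321,0,-0.021],0.03],[[0,0,0],[0.0321,0,-0.021],0.03]]'
$P '[[[0,0,0],[0.0321,0.02,-0.021],0.03],[[0,0,0],[0,0.025,0],0.03],[[0,0,0],[0,0,0],0.03],[[0,0,0],[0,0,0],0.03]]'
python3 - <<'E'
from h import *
st();r=cam("wrist","w_wrist.png");st()
E
```

```text
t: 22.92
tcp_pos: [0.6413, 0.0796, 0.0941]
ee_rot: [-0.498, 0.502, -0.502, 0.498]
contact_force: [-1.0, 0.2, -1.2]
finger_gap: 0.0426
t: 23.33
tcp_pos: [0.537, -0.0818, 0.1078]
ee_rot: [0.5, -0.5, 0.5, -0.5]
contact_force: [1.0, -0.0, -0.6]
finger_gap: 0.0422
t: 23.75
tcp_pos: [0.432, -0.2425, 0.1077]
ee_rot: [0.5, -0.5, 0.5, -0.5]
contact_force: [0.7, -1.4, -0.9]
finger_gap: 0.0424
t: 24.08
tcp_pos: [0.4123, -0.2716, 0.0629]
ee_rot: [0.5, -0.5, 0.501, -0.499]
contact_force: [0.8, 0.2, -0.4]
finger_gap: 0.0424
t24.08 p [ 0.4123 -0.2716  0.0629] y [-0.002  0.002 -1.   ] z [ 1.    -0.001 -0.002] F [ 0.8  0.2 -0.4] gap 0.0424 q6 -0.70
t24.13 p [ 0.4132 -0.2716  0.0638] y [-0.001  0.001 -1.   ] z [ 1.     0.    -0.001] F [ 0.4 -0.2  0.2] gap 0.0427 q6 -0.70
```

View pics/w_wrist.png

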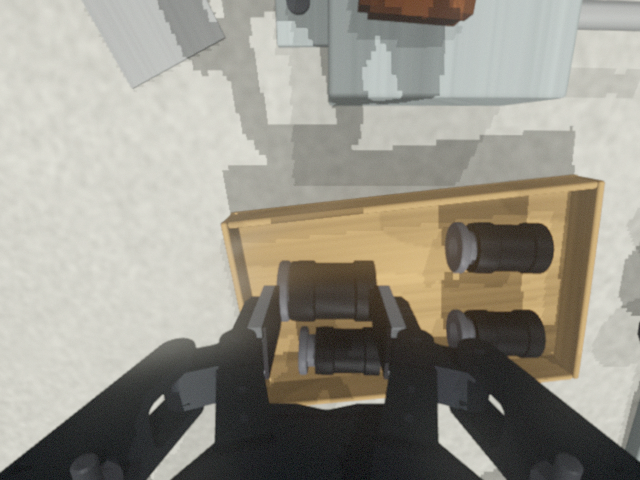

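```bash
P="python3 -m pendant"
$P '[[[0,0,0],[0,0.017,0],0.03],[[0,0,0],[0,0.017,0],0.03],[[0,0,0],[0,0,0],0.03],[[0,0,0],[0,0,0],0.03],[[0,0,0],[0,0,0],0.03]]'
$P '[[[0,0,0],[0,0,0],0.05],[[0,0,0],[0,0,0],0.056],[[0,0,0],[0,0,0],0.056],[[0,0,0],[0,-0.03,0],0.056],[[0,0,0],[0,-0.035,0],0.08]]'
$P '[[[0,0,0],[0,-0.04,0],0.08],[[0,0,0],[0,-0.04,0],0.08],[[0,0,0],[0,-0.0,0],0.08]]'
python3 - <<'E'
from h import *
st();r=cam("wrist","x_wrist.png");st()
for n in ["blank","fretted","dowel"]:
    print(n,[(np.round(d["centre"],3).tolist(),round(d["confidence"],2)) for d in optics.landmark_of("side",n)][:4] if cam("side") else 0)
E
```

```text
t: 24.55
tcp_pos: [0.4137, -0.2718, 0.0305]
ee_rot: [0.5, -0.5, 0.499, -0.5]
contact_force: [-0.3, 0.0, -0.2]
finger_gap: 0.0425
t: 24.97
tcp_pos: [0.4118, -0.2713, 0.0938]
ee_rot: [0.5, -0.5, 0.502, -0.498]
contact_force: [0.2, -0.9, 0.6]
finger_gap: 0.0666
t: 25.22
tcp_pos: [0.4153, -0.2741, 0.1812]
ee_rot: [-0.5, 0.5, -0.497, 0.503]
contact_force: [1.9, -1.0, 1.0]
finger_gap: 0.0798
t25.22 p [ 0.4153 -0.2741  0.1812] y [ 0.007 -0.006 -1.   ] z [1.    0.    0.007] F [ 1.9 -1.   1. ] gap 0.0798 q6 -0.70
t25.27 p [ 0.4146 -0.2735  0.1783] y [ 0.006 -0.005 -1.   ] z [ 1.    -0.     0.006] F [ 0.8 -0.5 -1.1] gap 0.0805 q6 -0.70
blank [([0.452, 0.3, 0.022], 0.79), ([0.159, 0.309, -0.001], 0.75), ([0.461, 0.071, 0.053], 0.49)]
fretted [([0.454, -0.028, 0.054], 0.87), ([0.517, -0.316, 0.015], 0.74)]
dowel [([0.46, 0.07, 0.056], 0.93)]
```

View pics/x_wrist.png

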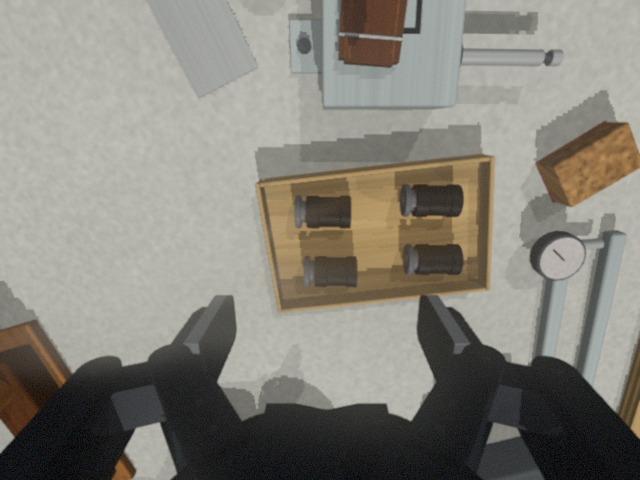

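```bash
P="python3 -m pendant"
$P '[[[0,0,0],[-0.038,-0.014,0.0094],0.08],[[0,0,0],[-0.038,-0.014,0.0094],0.08],[[0,0,0],[-0.038,-0.014,0.0094],0.08],[[0,0,0],[-0.038,-0.014,0.0094],0.08],[[0,0,0],[-0.038,-0.014,0.0094],0.08]]'
$P '[[[0,0,0],[0,0,0],0.08],[[0,0,0],[0,0,0],0.08],[[0,0,0],[0,0,0],0.08]]'
python3 - <<'E'
from h import *
r=cam("wrist","y_wrist.png");st();t=cam("top","y_top.png")
for n in ["fretted","dowel"]:
    print(n,[(np.round(d["centre"],3).tolist(),round(d["confidence"],2)) for d in optics.landmark_of("wrist",n)][:4])
E
```

```text
t: 25.98
tcp_pos: [0.4596, -0.0803, 0.2442]
ee_rot: [0.5, -0.5, 0.501, -0.5]
contact_force: [2.4, 0.3, 0.3]
finger_gap: 0.0801
t: 26.23
tcp_pos: [0.4597, -0.0821, 0.2436]
ee_rot: [-0.5, 0.501, -0.5, 0.499]
contact_force: [-0.2, -0.9, -0.7]
finger_gap: 0.08
t26.28 p [ 0.4595 -0.0827  0.2435] y [-0.002  0.    -1.   ] z [ 1.    -0.    -0.002] F [ 0.6  0.7 -0.3] gap 0.0803 q6 -0.31
fretted [([0.456, -0.034, 0.054], 0.96)]
dowel [([0.464, 0.066, 0.053], 0.72)]
```

View pics/y_wrist.png

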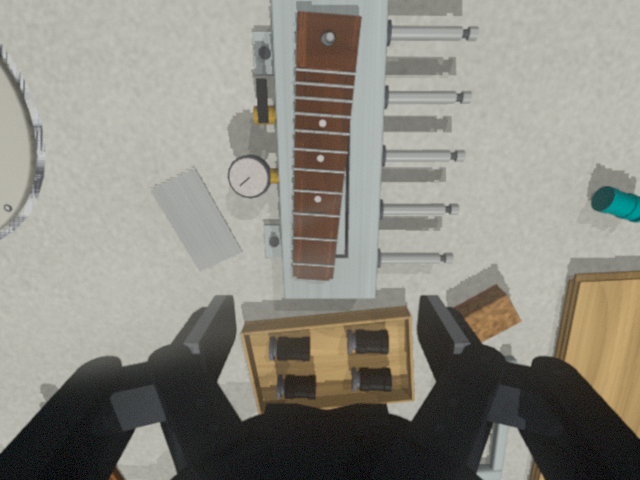

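```bash
python3 - <<'E'
from h import *
r=cam("wrist")
cv2.imwrite("pics/y_c.png",cv2.resize(r["image"][0:290,240:420],None,fx=2,fy=2))
P=[onz(r,p,.064) for p in [(300,12),(361,16),(333,280),(293,278)]]
for p in P: print(p.round(4))
a=(P[0]+P[1])/2;b=(P[2]+P[3])/2;print("c",(a+b)/2,"dir",a-b,np.linalg.norm(a-b),"ang from y",np.arctan2(-(a-b)[0],(a-b)[1]))
print("hole",onz(r,(329,39),.062))
E
```

```text
[0.4381 0.0858 0.064 ]
[0.4888 0.0828 0.064 ]
[ 0.4666 -0.1572  0.064 ]
[ 0.4252 -0.1549  0.064 ]
c [ 0.45465215 -0.03589606  0.064     ] dir [1.75226176e-02 2.40305217e-01 2.77555756e-17] 0.24094322914951496 ang from y -0.07278934778856981
hole [0.46216672 0.06593666 0.062     ]
```

View pics/y_c.png

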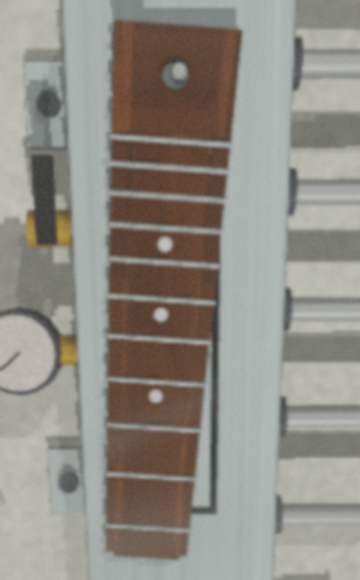

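```bash
python3 - <<'E'
from h import *
r=cam("wrist");t=cam("top","z_top.png");s=cam("side","z_side.png")
cv2.imwrite("pics/z_s.png",cv2.resize(s["image"][190:300,240:400],None,fx=5,fy=5,interpolation=cv2.INTER_CUBIC))
E
```

```text
(no output)
```

View pics/z_s.png

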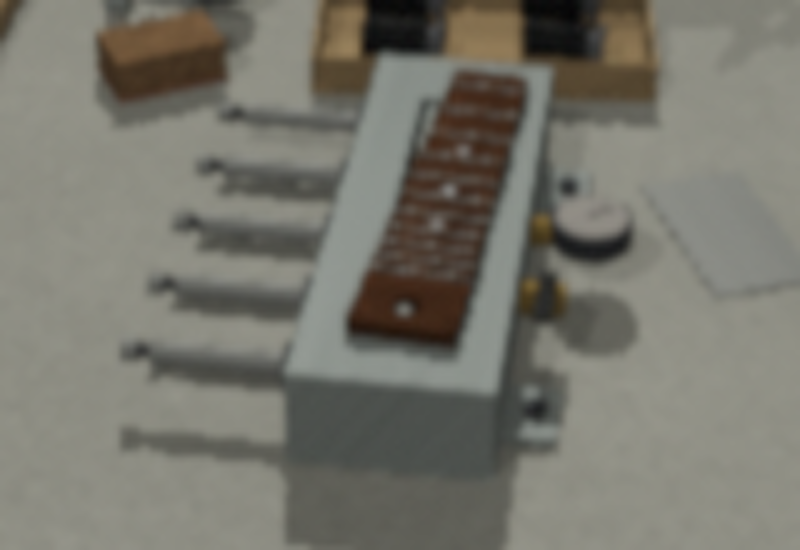

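```bash
python3 - <<'E'
from h import *
r=cam("wrist");s=cam("side");st()
print(tri([(r,(248,175)),(s,(358.5,232))]))
print(onz(r,(271,175),.045),onz(r,(228,175),.045))
E
```

```text
t26.73 p [ 0.4599 -0.0825  0.2443] y [-0.  0. -1.] z [ 1.    -0.001 -0.   ] F [-0.1 -0.3 -0.5] gap 0.0801 q6 -0.30
(array([ 0.38034787, -0.05147886,  0.04519772]), [[-1.7, 0.4], [-0.6, 0.1]])
[ 0.40498445 -0.0511746   0.045     ] [ 0.36193884 -0.05106995  0.045     ]
```

```bash
P="python3 -m pendant"
$P '[[[0,0,0],[-0.0235,0.03,-0.0026],0.075],[[0,0,0],[-0.0235,0.03,-0.0026],0.075],[[0,0.073,0],[0,0.035,0],0.07],[[0,0,0],[0,0.035,0],0.07],[[0,0,0],[0,0.02,0],0.07]]'
$P '[[[0,0,0],[0,0.02,0],0.07],[[0,0,0],[0,0,0],0.066],[[0,0,0],[0,0,0],0.066]]'
python3 - <<'E'
from h import *
r=cam("wrist","aa_wrist.png");st()
E
```

```text
t: 27.15
tcp_pos: [0.4536, -0.0346, 0.0918]
ee_rot: [0.481, -0.482, 0.518, -0.517]
contact_force: [-0.5, -0.1, -0.6]
finger_gap: 0.0698
t: 27.4
tcp_pos: [0.4544, -0.0351, 0.0741]
ee_rot: [0.481, -0.482, 0.519, -0.517]
contact_force: [0.4, 0.4, 0.3]
finger_gap: 0.066
t27.45 p [ 0.455  -0.0353  0.0749] y [-0.  0. -1.] z [ 0.997 -0.073 -0.   ] F [-0.1 -0.1  0.4] gap 0.0661 q6 -0.14
```

View pics/aa_wrist.png

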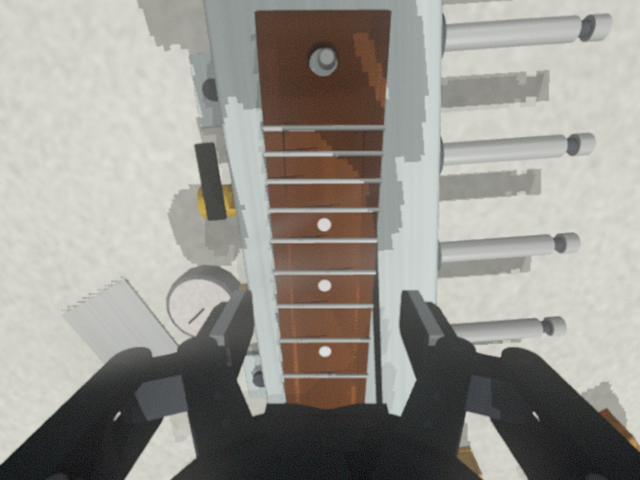

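```bash
P="python3 -m pendant"
$P '[[[0,0,0],[0,0.009,0],0.066],[[0,0,0],[0,0.008,0],0.06],[[0,0,0],[0,0,0],0.056],[[0,0,0],[0,0,0],0.056],[[0,0,0],[0,0,0],0.054]]'
python3 - <<'E'
from h import *
st();r=cam("wrist","bb_wrist.png");st()
cv2.imwrite("pics/bb_c.png",cv2.resize(r["image"][220:440,160:480],None,fx=2.5,fy=2.5))
E
```

```text
t: 27.87
tcp_pos: [0.4549, -0.0352, 0.0575]
ee_rot: [-0.481, 0.481, -0.518, 0.518]
contact_force: [-0.1, 0.0, 0.3]
finger_gap: 0.054
t27.87 p [ 0.4549 -0.0352  0.0575] y [ 0. -0. -1.] z [ 0.997 -0.073  0.   ] F [-0.1  0.   0.3] gap 0.0540 q6 -0.14
t27.92 p [ 0.4549 -0.0352  0.0576] y [ 0. -0. -1.] z [ 0.997 -0.073  0.   ] F [-0.2  0.6  0. ] gap 0.0540 q6 -0.14
```

View pics/bb_c.png

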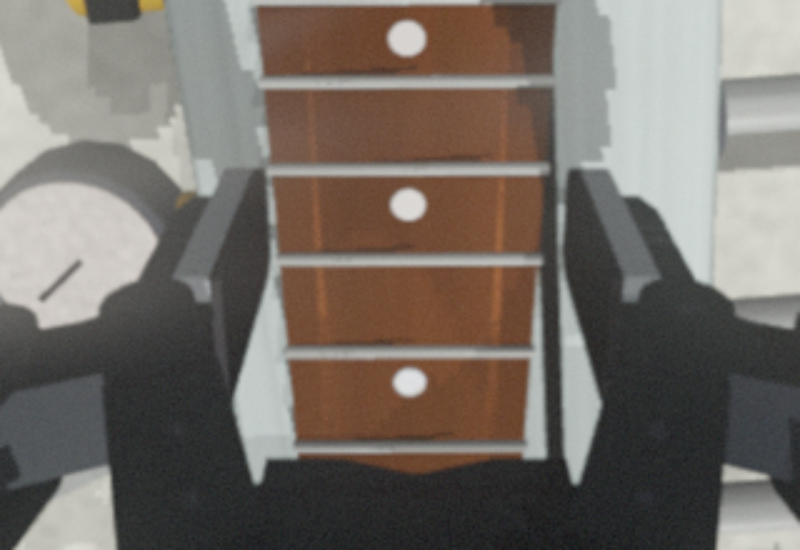

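```bash
P="python3 -m pendant"
$P '[[[0,0,0],[0,-0.001,0],0.05],[[0,0,0],[0,0,0],0.03],[[0,0,0],[0,0,0],0.03],[[0,0,0],[0,0,0],0.03],[[0,0,0],[0,0,0],0.03]]'
$P '[[[0,0,0],[0,-0.004,0],0.03],[[0,0,0],[0,-0.006,0],0.03],[[0,0,0],[0,-0.01,0],0.03],[[0,0,0],[0,-0.015,0],0.03],[[0,0,0],[0,-0.015,0],0.03]]'
python3 - <<'E'
from h import *
st();r=cam("wrist","cc_wrist.png");s=cam("side","cc_side.png");st()
E
```

```text
t: 28.33
tcp_pos: [0.4549, -0.0352, 0.0592]
ee_rot: [-0.482, 0.481, -0.518, 0.518]
contact_force: [-3.3, 1.2, 19.6]
finger_gap: 0.0447
t: 28.75
tcp_pos: [0.4545, -0.0351, 0.1091]
ee_rot: [0.481, -0.482, 0.518, -0.518]
contact_force: [-0.2, 0.3, -1.8]
finger_gap: 0.0448
t28.75 p [ 0.4545 -0.0351  0.1091] y [-0.001  0.    -1.   ] z [ 0.997 -0.073 -0.001] F [-0.2  0.3 -1.8] gap 0.0448 q6 -0.14
t28.85 p [ 0.4558 -0.0353  0.1103] y [ 0.003 -0.001 -1.   ] z [ 0.997 -0.073  0.003] F [-0.6 -0.4 -1.1] gap 0.0444 q6 -0.14
```

View pics/cc_wrist.png

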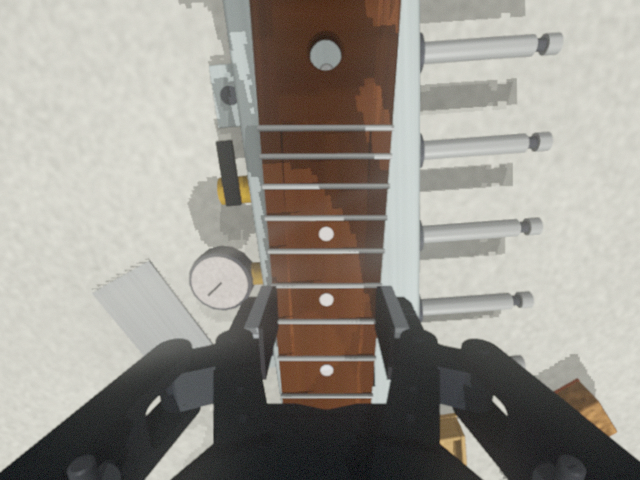

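View pics/cc_side.png

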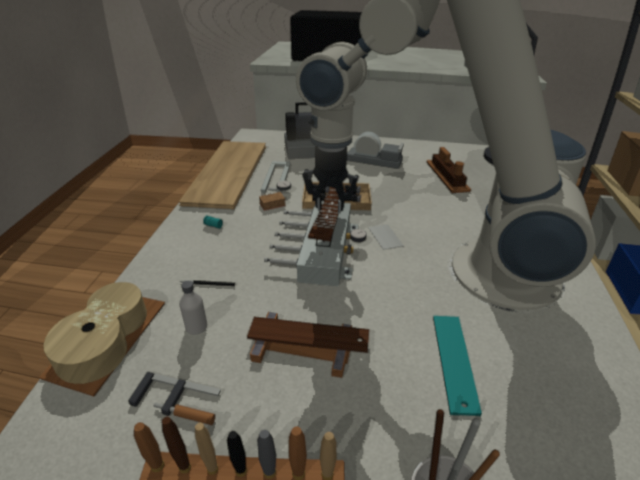

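```bash
P="python3 -m pendant"
$P '[[[0,-0.073,0],[0,-0.015,0],0.03],[[0,0,0],[-0.031,0,-0.0232],0.03],[[0,0,0],[-0.031,0,-0.0232],0.03],[[0,0,0],[-0.031,0,-0.0232],0.03],[[0,0,0],[-0.031,0,-0.0232],0.03]]'
$P '[[[0,0,0],[-0.031,0,-0.0232],0.03],[[0,0,0],[0,0,0],0.03],[[0,0,0],[0,0.03,0],0.03],[[0,0,0],[0,0.03,0],0.03],[[0,0,0],[0,0,0],0.03]]'
python3 - <<'E'
from h import *
st();r=cam("wrist","dd_wrist.png");s=cam("side","dd_side.png");st()
E
```

```text
t: 29.27
tcp_pos: [0.3606, 0.0896, 0.1231]
ee_rot: [0.5, -0.5, 0.5, -0.5]
contact_force: [0.7, 1.0, -1.6]
finger_gap: 0.045
t: 29.68
tcp_pos: [0.3371, 0.1198, 0.06]
ee_rot: [-0.499, 0.502, -0.501, 0.499]
contact_force: [-1.3, -0.3, 0.2]
finger_gap: 0.0446
t29.68 p [0.3371 0.1198 0.06  ] y [-0.005 -0.001 -1.   ] z [ 1.     0.001 -0.005] F [-1.3 -0.3  0.2] gap 0.0446 q6 0.17
t29.78 p [0.3378 0.1196 0.0631] y [-0.004 -0.001 -1.   ] z [ 1.    -0.    -0.004] F [-0.4 -0.5 -1.1] gap 0.0444 q6 0.17
```

View pics/dd_wrist.png

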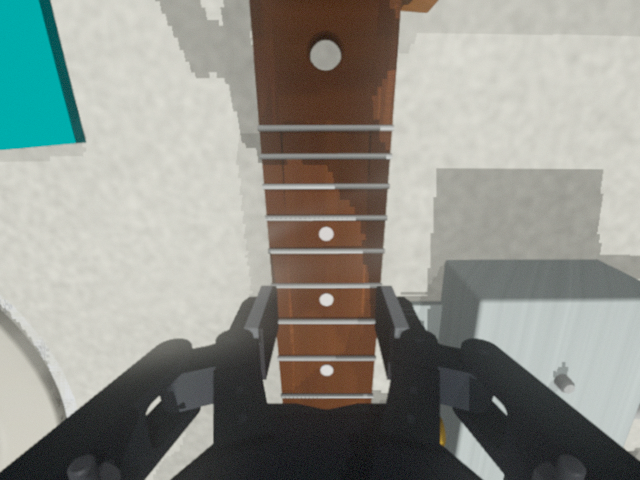

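View pics/dd_side.png

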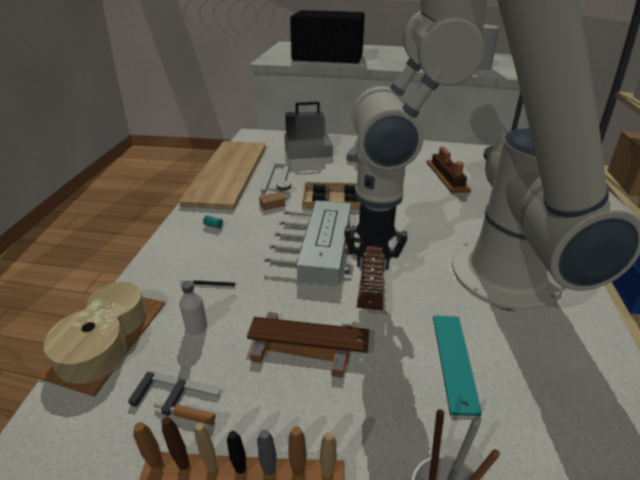

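```bash
P="python3 -m pendant"
$P '[[[0.003,0,0],[0.01,0.02,0],0.03],[[0,0,0],[0,0.02,0],0.03],[[0,0,0],[0,0.01,0],0.03],[[0,0,0],[0,0,0],0.03],[[0,0,0],[0,0,0],0.03]]'
python3 -c "from h import *;st()"
$P '[[[0,0,0],[0,0.004,0],0.03],[[0,0,0],[0,0.003,0],0.03],[[0,0,0],[0,0,0],0.03],[[0,0,0],[0,0,0],0.03]]'
python3 -c "from h import *;st()"
```

```text
t: 30.2
tcp_pos: [0.3393, 0.1097, 0.0143]
ee_rot: [-0.501, 0.499, -0.499, 0.501]
contact_force: [-1.6, -0.1, -1.5]
finger_gap: 0.0445
t30.20 p [0.3393 0.1097 0.0143] y [ 0.003  0.    -1.   ] z [ 1.    -0.     0.003] F [-1.6 -0.1 -1.5] gap 0.0445 q6 0.15
t: 30.53
tcp_pos: [0.339, 0.1099, 0.0066]
ee_rot: [0.501, -0.499, 0.499, -0.501]
contact_force: [-0.3, 0.6, -1.2]
finger_gap: 0.0444
t30.53 p [0.339  0.1099 0.0066] y [ 0.003  0.    -1.   ] z [1.    0.    0.003] F [-0.3  0.6 -1.2] gap 0.0444 q6 0.15
```

```bash
P="python3 -m pendant"
$P '[[[-0.003,0,0],[0,0.001,0],0.03],[[0,0,0],[0,0.0005,0],0.03],[[0,0,0],[0,0,0],0.03],[[0,0,0],[0,0,0],0.05],[[0,0,0],[0,0,0],0.06]]'
python3 -c "from h import *;st()"
$P '[[[0,0,0],[0,0,0],0.065],[[0,0,0],[0,-0.03,0],0.065],[[0,0,0],[0,-0.04,0],0.065],[[0,0,0],[0,-0.04,0],0.07],[[0,0,0],[0,-0.04,0],0.08]]'
python3 - <<'E'
from h import *
st();r=cam("wrist","ee_wrist.png");s=cam("side","ee_side.png");st()
for n in ["blank","blank_hole"]:
    print(n,[(np.round(d["centre"],3).tolist(),round(d["confidence"],2)) for d in optics.landmark_of("side",n)][:4])
E
```

```text
t: 30.95
tcp_pos: [0.3389, 0.1098, 0.0049]
ee_rot: [-0.5, 0.5, -0.5, 0.5]
contact_force: [0.3, 1.1, -0.1]
finger_gap: 0.0598
t30.95 p [0.3389 0.1098 0.0049] y [-0. -0. -1.] z [ 1.  0. -0.] F [ 0.3  1.1 -0.1] gap 0.0598 q6 0.15
t: 31.37
tcp_pos: [0.338, 0.1097, 0.1567]
ee_rot: [-0.5, 0.5, -0.5, 0.5]
contact_force: [2.5, -0.6, -1.5]
finger_gap: 0.0794
t31.37 p [0.338  0.1097 0.1567] y [-0.001 -0.    -1.   ] z [ 1.    -0.    -0.001] F [ 2.5 -0.6 -1.5] gap 0.0794 q6 0.15
t31.47 p [0.3409 0.1102 0.1597] y [ 0.008  0.001 -1.   ] z [1.    0.    0.008] F [1.4 0.4 0.6] gap 0.0802 q6 0.15
blank [([0.451, 0.298, 0.02], 0.94)]
blank_hole [([0.155, 0.407, 0.001], 0.95), ([0.348, 0.296, 0.021], 0.8)]
```

View pics/ee_wrist.png

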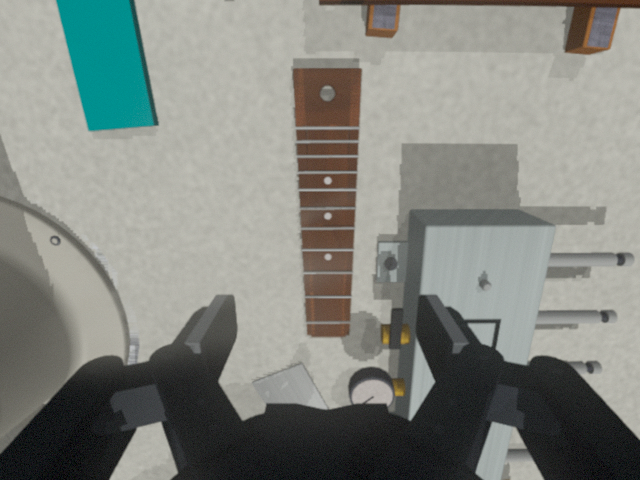

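View pics/ee_side.png

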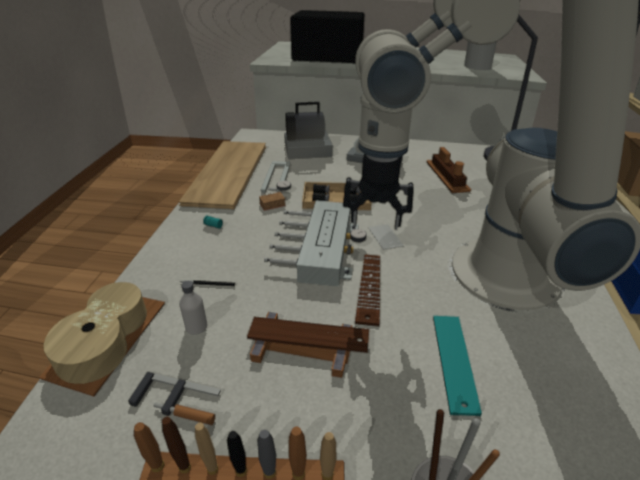

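```bash
P="python3 -m pendant"
$P '[[[0,-0.1208,0],[0,-0.014,0],0.08],[[0,-0.1208,0],[0,-0.014,0],0.08],[[0,-0.1208,0],[0,-0.014,0],0.08],[[0,-0.1208,0],[0,-0.014,0],0.08],[[0,-0.1208,0],[0,-0.014,0],0.08]]'
$P '[[[0,-0.1208,0],[0,0,0],0.08],[[0,-0.1208,0],[0,0,0],0.08],[[0,-0.1208,0],[0,0,0],0.08],[[0,-0.1208,0],[0,0,0],0.08],[[0,-0.1208,0],[0,0,0],0.08]]'
$P '[[[0,-0.1208,0],[0,0,0],0.08],[[0,-0.1208,0],[0,0,0],0.08],[[0,-0.1208,0],[0,0,0],0.08],[[0,0,0],[0.02,0,0.038],0.08],[[0,0,0],[0.01,0,0.038],0.08]]'
$P '[[[0,0,0],[0.01,0,0.038],0.08],[[0,0,0],[0.01,0,0.038],0.08],[[0,0,0],[0.01,0,0.038],0.08],[[0,0,0],[0,0,0],0.08],[[0,0,0],[0,0,0],0.08]]'
python3 - <<'E'
from h import *
r=cam("wrist","ff_wrist.png");st()
E
```

```text
t: 31.98
tcp_pos: [0.3381, 0.1097, 0.2239]
ee_rot: [-0.626, 0.628, -0.328, 0.326]
contact_force: [0.2, 0.4, 0.4]
finger_gap: 0.08
t: 32.4
tcp_pos: [0.3382, 0.1097, 0.2232]
ee_rot: [-0.695, 0.696, -0.127, 0.124]
contact_force: [0.2, 0.1, -0.1]
finger_gap: 0.0803
t: 32.82
tcp_pos: [0.3691, 0.1846, 0.2232]
ee_rot: [-0.707, 0.707, -0.002, 0.0]
contact_force: [1.2, -0.3, -0.2]
finger_gap: 0.0804
t: 33.23
tcp_pos: [0.3979, 0.2999, 0.2224]
ee_rot: [-0.707, 0.708, -0.0, -0.002]
contact_force: [-0.2, -0.6, 0.1]
finger_gap: 0.0799
t33.28 p [0.3976 0.2986 0.2227] y [-0.003 -0.002 -1.   ] z [-0.001  1.    -0.002] F [ 0.3 -0.7  0.5] gap 0.0799 q6 -1.05
```

View pics/ff_wrist.png

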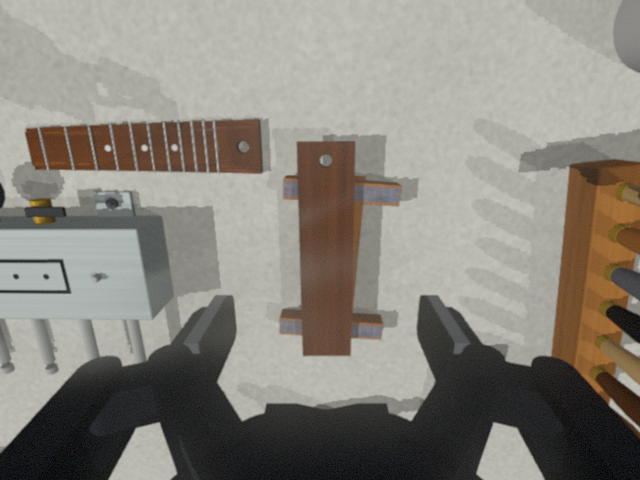

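```bash
python3 - <<'E'
from h import *
r=cam("wrist");st()
cv2.imwrite("pics/ff_c.png",cv2.resize(r["image"][130:370,260:420],None,fx=2.4,fy=2.4))
P=[onz(r,p,.031) for p in [(298,142),(354,142),(351.5,355),(303,355)]]
for p in P: print(p.round(4))
a=(P[0]+P[1])/2;b=(P[2]+P[3])/2;print("c",((a+b)/2).round(4),"len",np.linalg.norm(a-b),"wid",np.linalg.norm(P[0]-P[1]),np.linalg.norm(P[2]-P[3]),"yaw err",np.arctan2((a-b)[1],(a-b)[0]))
print("hole",onz(r,(325.5,160),.031))
print([onz(r,p,.022).round(3).tolist() for p in [(284,177),(400,183),(281,310),(383,315)]])
E
```

```text
t33.33 p [0.3975 0.2979 0.2231] y [-0.003 -0.002 -1.   ] z [ 0.     1.    -0.002] F [-0.6 -1.1  0.7] gap 0.0798 q6 -1.05
[0.3328 0.2707 0.031 ]
[0.3327 0.3239 0.031 ]
[0.5713 0.3272 0.031 ]
[0.5714 0.2709 0.031 ]
c [0.4521 0.2982 0.031 ] len 0.23858027740993126 wid 0.05318011717968921 0.05633108953995528 yaw err -3.13397794219786
hole [0.34958496 0.29681151 0.031     ]
[[0.367, 0.255, 0.022], [0.373, 0.372, 0.022], [0.518, 0.246, 0.022], [0.524, 0.363, 0.022]]
```

View pics/ff_c.png

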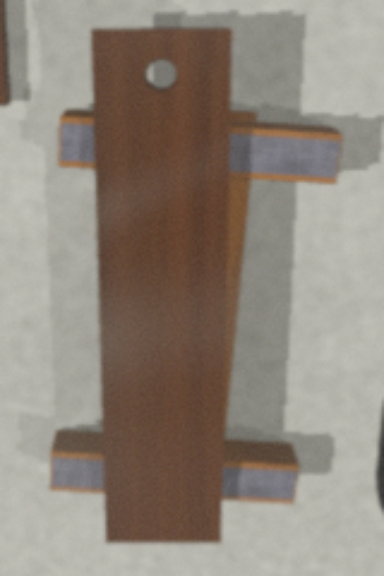

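```bash
python3 - <<'E'
from h import *
r=cam("wrist")
L=[(62,115),(340,130),(335,182),(60,165),(57,452),(297,467),(295,500),(52,488)]
Q=[onz(r,(260+x/2.4,130+y/2.4),.022)[:2] for x,y in L]
for q in Q: print(q.round(4))
print("centre",np.mean(Q,0), "yaw",[np.arctan2(-(q2-q1)[0],(q2-q1)[1]).round(3) for q1,q2 in [(Q[0],Q[1]),(Q[3],Q[2]),(Q[4],Q[5]),(Q[7],Q[6])]], np.arctan2((Q[4]+Q[6]-Q[0]-Q[2])[1],(Q[4]+Q[6]-Q[0]-Q[2])[0]))
E
```

```text
[0.3682 0.2562]
[0.3743 0.3733]
[0.3967 0.3726]
[0.3894 0.2547]
[0.5287 0.2482]
[0.5368 0.3635]
[0.5553 0.3635]
[0.5487 0.245 ]
centre [0.46226596 0.30962089] yaw [np.float64(-0.052), np.float64(-0.061), np.float64(-0.07), np.float64(-0.055)] -0.05348754058068929
```

```bash
P="python3 -m pendant"
$P '[[[0,0,0],[0.027,0.03,0],0.08],[[0,0,0],[0.0275,0.03,0],0.08],[[0,0,0],[0,0.04,0],0.076],[[0,0,0],[0,0.04,0],0.074],[[0,0,0],[0,0.03,0],0.074]]'
$P '[[[0,0,0],[0,0,0],0.074],[[0,0,0],[0,0,0],0.074],[[0,0,0],[0,0,0],0.074]]'
python3 - <<'E'
from h import *
r=cam("wrist","gg_wrist.png");st()
E
```

```text
t: 33.8
tcp_pos: [0.4521, 0.2966, 0.0521]
ee_rot: [-0.707, 0.707, -0.002, 0.0]
contact_force: [-0.1, 0.1, -0.5]
finger_gap: 0.0743
t: 34.05
tcp_pos: [0.4536, 0.2985, 0.0565]
ee_rot: [0.707, -0.707, -0.0, -0.001]
contact_force: [-0.2, -0.1, 0.3]
finger_gap: 0.0738
t34.10 p [0.4539 0.2988 0.0569] y [ 0.002  0.001 -1.   ] z [0.001 1.    0.001] F [-0.2 -0.5  0.7] gap 0.0740 q6 -1.10
```

View pics/gg_wrist.png

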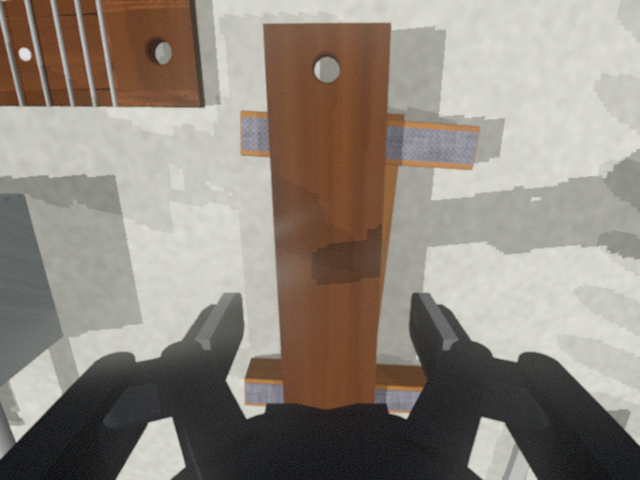

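```bash
P="python3 -m pendant"
$P '[[[-0.001,0,0],[-0.001,0.015,0],0.07],[[0,0,0],[0,0.015,0],0.068],[[0,0,0],[0,0,0],0.064],[[0,0,0],[0,0,0],0.062],[[0,0,0],[0,0,0],0.062]]'
python3 -c "from h import *;st()"
```

```text
t: 34.52
tcp_pos: [0.4526, 0.299, 0.0265]
ee_rot: [-0.707, 0.707, 0.001, 0.001]
contact_force: [0.2, 0.6, -0.2]
finger_gap: 0.0618
t34.52 p [0.4526 0.299  0.0265] y [ 0.002 -0.    -1.   ] z [ 0.  1. -0.] F [ 0.2  0.6 -0.2] gap 0.0618 q6 -1.10
```

```bash
P="python3 -m pendant"
$P '[[[0,0,0],[0,0,0],0.05],[[0,0,0],[0,0,0],0.04],[[0,0,0],[0,0,0],0.04],[[0,0,0],[0,0,0],0.04],[[0,0,0],[0,0,0],0.04]]'
$P '[[[0,0,0],[0,-0.01,0],0.04],[[0,0,0],[0,-0.02,0],0.04],[[0,0,0],[0,-0.03,0],0.04],[[0,0,0],[0,-0.03,0],0.04],[[0,0,0],[0,0,0],0.04]]'
python3 - <<'E'
from h import *
st();r=cam("wrist","hh_wrist.png");s=cam("side","hh_side.png");st()
E
```

```text
t: 34.93
tcp_pos: [0.4527, 0.2991, 0.027]
ee_rot: [0.707, -0.707, -0.001, -0.001]
contact_force: [-3.7, -2.3, 22.8]
finger_gap: 0.0509
t: 35.35
tcp_pos: [0.4542, 0.3, 0.1208]
ee_rot: [0.708, -0.706, -0.002, -0.003]
contact_force: [1.2, 1.0, 0.4]
finger_gap: 0.0401
t35.35 p [0.4542 0.3    0.1208] y [ 0.007  0.003 -1.   ] z [0.    1.    0.003] F [1.2 1.  0.4] gap 0.0401 q6 -1.10
t35.45 p [0.4527 0.2992 0.1169] y [ 0.003  0.001 -1.   ] z [0.    1.    0.001] F [-0.2  0.5 -0.1] gap 0.0396 q6 -1.10
```

View pics/hh_wrist.png

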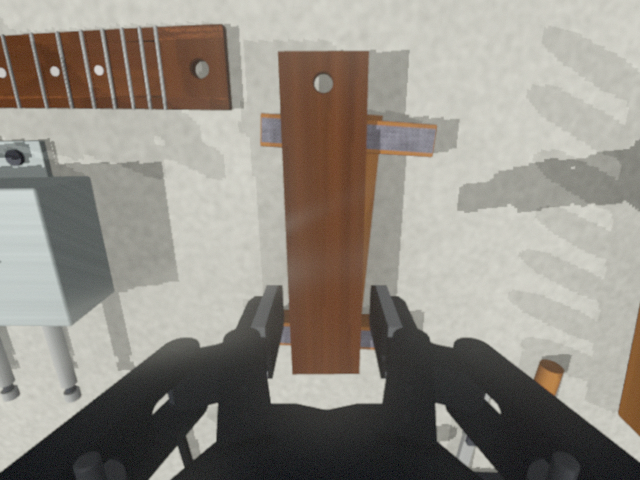

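View pics/hh_side.png

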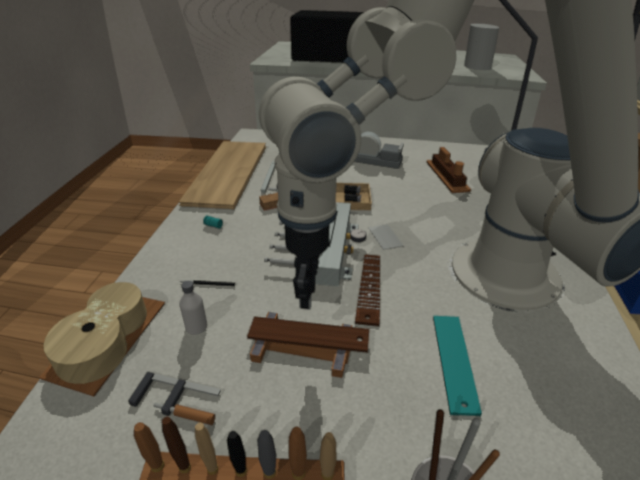

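```bash
python3 - <<'E'
from h import *
r=cam("wrist","ii_wrist.png");p,R=tool();s0=state()["finger_gap"];print(s0)
for g in (s0,0.074,0.0533):
  for s in (0,.004,.008,.012):
    print(g,s,[proj(r,p+R@np.array([x,-s,z*g/2]))[0].round(0).tolist() for x in(-.011,.011) for z in(-1,1)])
E
```

```text
0.04011853819600134
0.04011853819600134 0 [[283.0, 277.0], [370.0, 277.0], [285.0, 319.0], [368.0, 319.0]]
0.04011853819600134 0.004 [[282.0, 280.0], [371.0, 280.0], [284.0, 323.0], [369.0, 323.0]]
0.04011853819600134 0.008 [[281.0, 284.0], [372.0, 284.0], [283.0, 328.0], [370.0, 328.0]]
0.04011853819600134 0.012 [[280.0, 289.0], [374.0, 289.0], [282.0, 333.0], [371.0, 333.0]]
0.074 0 [[247.0, 277.0], [407.0, 277.0], [250.0, 318.0], [403.0, 318.0]]
0.074 0.004 [[245.0, 280.0], [409.0, 280.0], [248.0, 323.0], [405.0, 323.0]]
0.074 0.008 [[242.0, 284.0], [411.0, 284.0], [246.0, 328.0], [407.0, 328.0]]
0.074 0.012 [[240.0, 288.0], [413.0, 288.0], [244.0, 333.0], [409.0, 333.0]]
0.0533 0 [[269.0, 277.0], [384.0, 277.0], [271.0, 319.0], [382.0, 319.0]]
0.0533 0.004 [[268.0, 280.0], [386.0, 280.0], [270.0, 323.0], [383.0, 323.0]]
0.0533 0.008 [[266.0, 284.0], [387.0, 284.0], [269.0, 328.0], [385.0, 328.0]]
0.0533 0.012 [[264.0, 288.0], [389.0, 289.0], [267.0, 333.0], [386.0, 333.0]]
```

```bash
python3 -c "
import cv2
a=cv2.imread('pics/gg_wrist.png')[270:400,180:460];cv2.imwrite('pics/gg_c.png',cv2.resize(a,None,fx=2.8,fy=2.8))
a=cv2.imread('pics/ii_wrist.png')[270:400,180:460];cv2.imwrite('pics/ii_c.png',cv2.resize(a,None,fx=2.8,fy=2.8))"
```

```text
(no output)
```

View pics/gg_c.png

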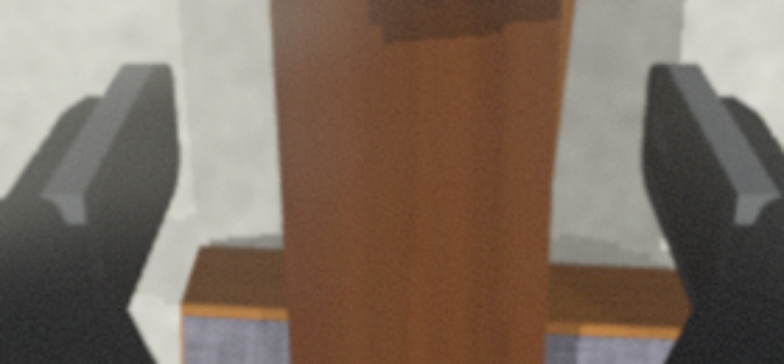

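View pics/ii_c.png

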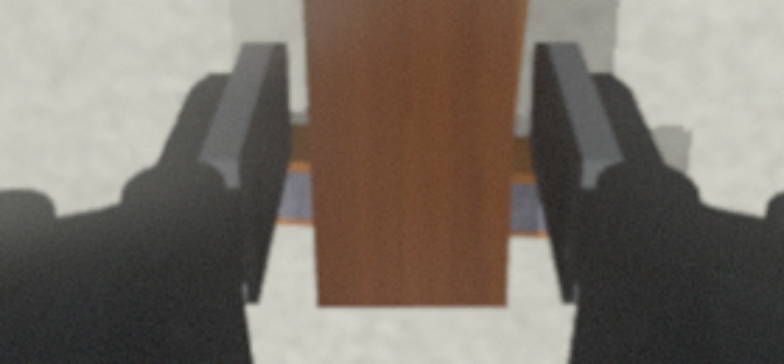

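```bash
P="python3 -m pendant"
$P '[[[0,0,0],[0,0,0],0.07],[[0,0,0],[0,0,0],0.07],[[0,0,0],[0,0.03,0],0.07],[[0,0,0],[0,0.03,0],0.07],[[0,0,0],[0,0.02,0],0.068]]'
$P '[[[0,0,0],[0,0.01,0],0.066],[[0,0,0],[0,0.0085,0],0.064],[[0,0,0],[0,0,0],0.062],[[0,0,0],[0,0,0],0.062],[[0,0,0],[0,0,0],0.062]]'
python3 - <<'E'
from h import *
r=cam("wrist","jj_wrist.png");st()
cv2.imwrite("pics/jj_c.png",cv2.resize(r["image"][220:440,160:480],None,fx=2.5,fy=2.5))
E
```

```text
t: 35.92
tcp_pos: [0.4509, 0.2981, 0.0323]
ee_rot: [-0.706, 0.708, -0.001, -0.001]
contact_force: [-0.5, -0.7, -0.3]
finger_gap: 0.068
t: 36.33
tcp_pos: [0.4524, 0.2989, 0.0173]
ee_rot: [-0.707, 0.707, 0.0, 0.001]
contact_force: [1.1, -0.7, -0.5]
finger_gap: 0.0617
t36.38 p [0.4525 0.299  0.0174] y [ 0.001 -0.    -1.   ] z [ 0.  1. -0.] F [-0.3 -0.7 -0.7] gap 0.0622 q6 -1.10
```

View pics/jj_c.png

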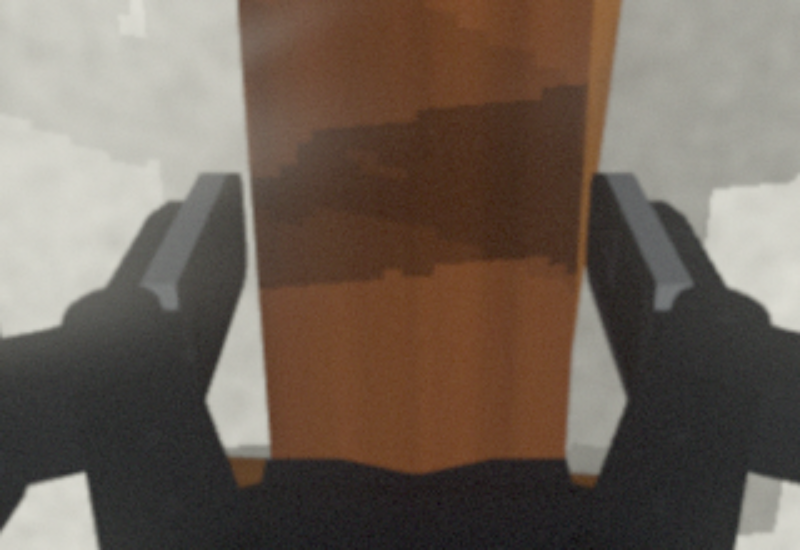

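```bash
P="python3 -m pendant"
$P '[[[0,0,0],[0,-0.001,0],0.06],[[0,0,0],[0,0,0],0.04],[[0,0,0],[0,0,0],0.04],[[0,0,0],[0,0,0],0.04],[[0,0,0],[0,0,0],0.04]]'
$P '[[[0,0,0],[0,-0.01,0],0.04],[[0,0,0],[0,-0.02,0],0.04],[[0,0,0],[0,-0.03,0],0.04],[[0,0,0],[0,-0.04,0],0.04],[[0,0,0],[0,0,0],0.04]]'
python3 - <<'E'
from h import *
st();r=cam("wrist","kk_wrist.png");s=cam("side","kk_side.png");st()
E
```

```text
t: 36.8
tcp_pos: [0.4524, 0.2989, 0.0186]
ee_rot: [-0.707, 0.707, 0.0, 0.001]
contact_force: [-3.0, -0.7, 15.5]
finger_gap: 0.0541
t: 37.22
tcp_pos: [0.4545, 0.3002, 0.124]
ee_rot: [0.708, -0.706, -0.003, -0.003]
contact_force: [2.5, 1.6, -0.5]
finger_gap: 0.0542
t37.22 p [0.4545 0.3002 0.124 ] y [ 0.008  0.003 -1.   ] z [0.    1.    0.003] F [ 2.5  1.6 -0.5] gap 0.0542 q6 -1.10
t37.32 p [0.4527 0.2992 0.1194] y [ 0.003  0.001 -1.   ] z [0.    1.    0.001] F [-0.4  0.  -2.8] gap 0.0543 q6 -1.10
```

View pics/kk_wrist.png

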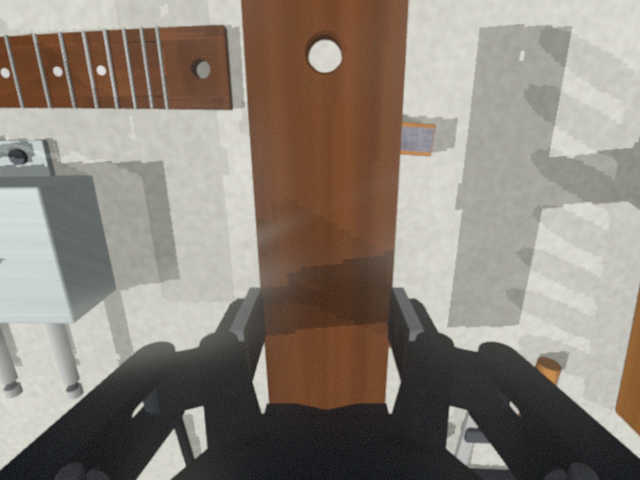

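View pics/kk_side.png

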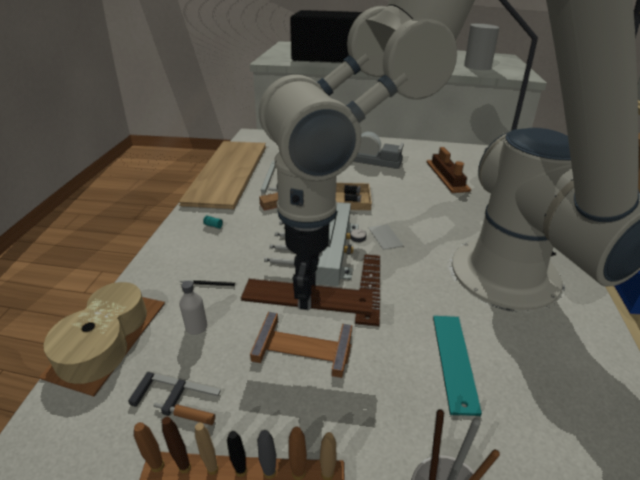

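```bash
P="python3 -m pendant"
$P '[[[0,0.1208,0],[0,-0.01,0],0.04],[[0,0.1208,0],[0,-0.01,0],0.04],[[0,0.1208,0],[0,-0.01,0],0.04],[[0,0.1208,0],[0,0,0],0.04],[[0,0.1208,0],[0,0,0],0.04]]'
$P '[[[0,0.1208,0],[0,0,0],0.04],[[0,0.1208,0],[0,0,0],0.04],[[0,0.1208,0],[0,0,0],0.04],[[0,0.1208,0],[0,0,0],0.04],[[0,0.1208,0],[0,0,0],0.04]]'
$P '[[[0,0.1208,0],[0,0,0],0.04],[[0,0.1208,0],[0,0,0],0.04],[[0,0.1208,0],[0,0,0],0.04],[[0,0,0],[0.0369,0,0.001],0.04],[[0,0,0],[0.0369,0,0.001],0.04]]'
$P '[[[0,0,0],[0.0369,0,0.001],0.04],[[0,0,0],[0.0369,0,0.001],0.04],[[0,0,0],[0.0369,0,0.001],0.04],[[0,0,0],[0.0369,0,0.001],0.04],[[0,0,0],[0.0369,0,0.001],0.04]]'
$P '[[[0,0,0],[0.0369,0,0.001],0.04],[[0,0,0],[0.0369,0,0.001],0.04],[[0,0,0],[0,0,0],0.04],[[0,0,0],[0,0,0],0.04],[[0,0,0],[0,0,0],0.04]]'
python3 - <<'E'
from h import *
st();r=cam("wrist","ll_wrist.png");s=cam("side","ll_side.png");st()
E
```

```text
t: 37.73
tcp_pos: [0.4515, 0.2985, 0.1469]
ee_rot: [-0.674, 0.675, -0.213, 0.212]
contact_force: [0.0, 0.3, -1.7]
finger_gap: 0.054
t: 38.15
tcp_pos: [0.4512, 0.2984, 0.1463]
ee_rot: [-0.58, 0.582, -0.404, 0.403]
contact_force: [0.3, -0.3, -1.8]
finger_gap: 0.0542
t: 38.57
tcp_pos: [0.4531, 0.225, 0.1463]
ee_rot: [-0.5, 0.501, -0.5, 0.5]
contact_force: [0.1, -1.7, -1.7]
finger_gap: 0.054
t: 38.98
tcp_pos: [0.4578, 0.0388, 0.1468]
ee_rot: [-0.499, 0.501, -0.5, 0.5]
contact_force: [1.0, 0.3, -1.2]
finger_gap: 0.0538
t: 39.4
tcp_pos: [0.4602, -0.0332, 0.147]
ee_rot: [0.499, -0.5, 0.501, -0.5]
contact_force: [-0.7, 0.7, -2.2]
finger_gap: 0.0543
t39.40 p [ 0.4602 -0.0332  0.147 ] y [-0.002 -0.    -1.   ] z [ 1.    -0.001 -0.002] F [-0.7  0.7 -2.2] gap 0.0543 q6 -0.20
t39.50 p [ 0.4604 -0.0323  0.1473] y [-0.001 -0.001 -1.   ] z [ 1.     0.001 -0.001] F [-0.4  0.3 -0.5] gap 0.0539 q6 -0.20
```

View pics/ll_wrist.png

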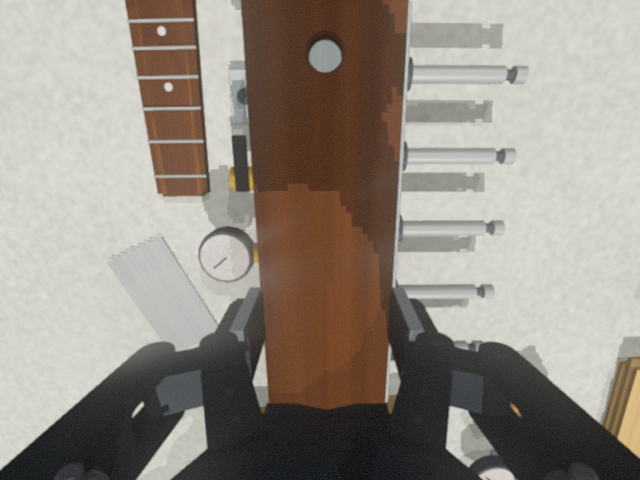

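View pics/ll_side.png

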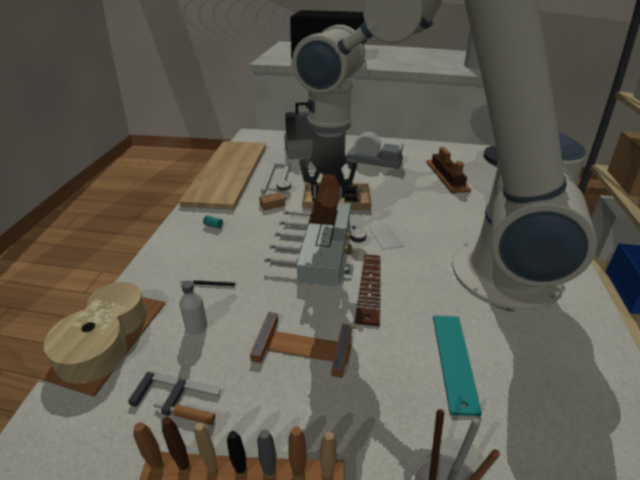

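```bash
python3 - <<'E'
from h import *
r=cam("wrist");p,R=tool();s=state();print(p)
cv2.imwrite("pics/mm_c.png",cv2.resize(r["image"][20:100,270:380],None,fx=7,fy=7,interpolation=cv2.INTER_CUBIC))
for z in (.155,.158,.161): print(z,onz(r,(325,55),z)-p)
# edges of blank -> yaw
for v in (100,200,250): print([ (onz(r,(u,v),.158)-p).round(4).tolist() for u in (0,)])
# dowel from ee_wrist: camera pose from tool frame
C=-r["R"].T@r["t"]; Rc=r["R"]
np.save("hand.npy",np.c_[ (R.T@Rc.T), R.T@(C-p)])
E
python3 -c "
import cv2
a=cv2.imread('pics/aa_wrist.png')[30:100,280:370];cv2.imwrite('pics/aa_c.png',cv2.resize(a,None,fx=7,fy=7,interpolation=cv2.INTER_CUBIC))"
```

```text
[ 0.46055568 -0.03223949  0.14739849]
0.155 [-0.00055497  0.1015681   0.00760151]
0.158 [-0.00054322  0.10101642  0.01060151]
0.161 [-0.00053147  0.10046474  0.01360151]
[[-0.1209, 0.0872, 0.0106]]
[[-0.1315, 0.0495, 0.0106]]
[[-0.1378, 0.0281, 0.0106]]
```

View pics/mm_c.png

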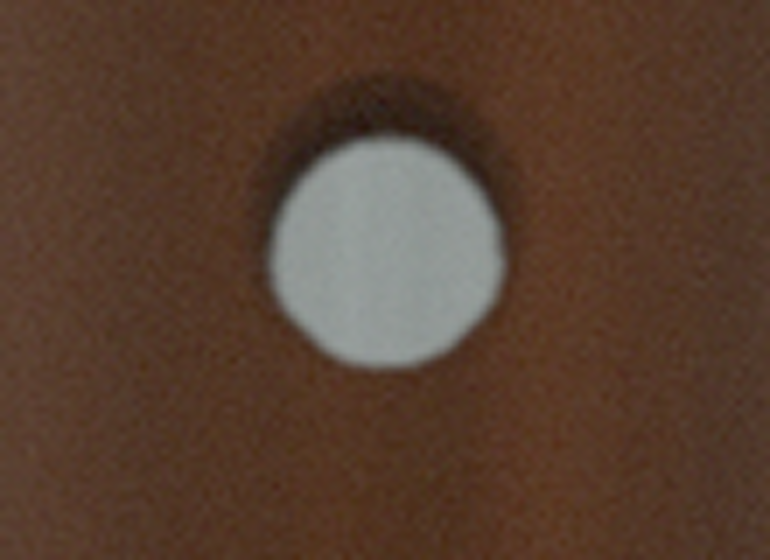

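View pics/aa_c.png

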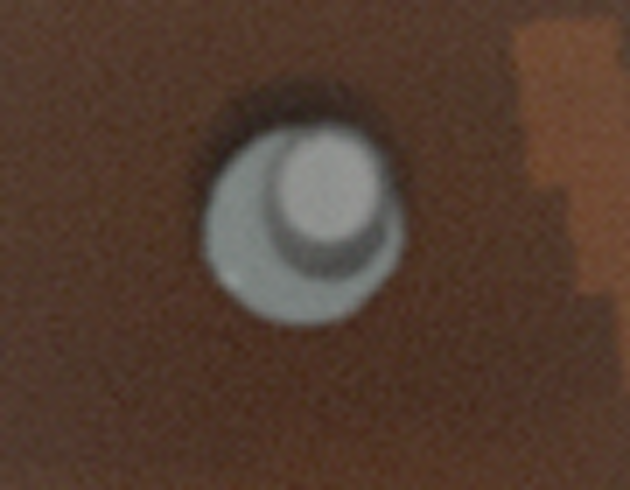

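```bash
cat >> h.py <<'E'
HAND=np.load("hand.npy") if __import__("os").path.exists("hand.npy") else None
def camat(p,R,r):
    Rc=(R@HAND[:,:3]).T; C=np.array(p)+R@HAND[:,3]
    d=dict(r); d["R"]=Rc; d["t"]=-Rc@C; return d
E
python3 - <<'E'
from h import *
r=cam("wrist");p,R=tool()
y=np.array([0,0,-1.]);z=np.array([.9973,-.073,0]);RA=np.c_[np.cross(y,z),y,z]
d=camat([.455,-.0353,.0749],RA,r);D=onz(d,(326.4,56.4),.062);print("dowel",D)
H=onz(r,(325,51.7),.1475-.0184+.031);print("hole top",H,H-p)
for v in (20,120,180,240):
    row=r["image"][v].astype(int)
    print(v,[])
st()
E
```

```text
dowel [0.4627403  0.06924239 0.062     ]
hole top [0.46009756 0.06953402 0.1601    ] [-0.00060517  0.10180671  0.01259432]
20 []
120 []
180 []
240 []
t39.60 p [ 0.4607 -0.0323  0.1475] y [-0.001 -0.001 -1.   ] z [ 1.     0.002 -0.001] F [-0.7  0.9 -1. ] gap 0.0540 q6 -0.20
```

```bash
P="python3 -m pendant"
$P '[[[0,0,0],[0,0.03,0.0026],0.04],[[0,0,0],[0,0.03,0],0.04],[[0,0,0],[0,0.017,0],0.04],[[0,0,0],[0,0,0],0.04],[[0,0,0],[0,0,0],0.04]]'
$P '[[[0,0,0],[0,0,0],0.04],[[0,0,0],[0,0,0],0.04]]'
python3 - <<'E'
from h import *
st();r=cam("wrist","nn_wrist.png");st()
cv2.imwrite("pics/nn_c.png",cv2.resize(r["image"][0:100,270:380],None,fx=7,fy=6,interpolation=cv2.INTER_CUBIC))
E
```

```text
t: 40.02
tcp_pos: [0.463, -0.0327, 0.0704]
ee_rot: [-0.5, 0.501, -0.5, 0.499]
contact_force: [0.5, -0.7, -1.6]
finger_gap: 0.0542
t: 40.18
tcp_pos: [0.4643, -0.0333, 0.0719]
ee_rot: [-0.5, 0.5, -0.499, 0.501]
contact_force: [0.7, -0.6, -2.3]
finger_gap: 0.054
t40.18 p [ 0.4643 -0.0333  0.0719] y [ 0.002 -0.001 -1.   ] z [1.    0.    0.002] F [ 0.7 -0.6 -2.3] gap 0.0540 q6 -0.20
t40.23 p [ 0.4642 -0.0334  0.0719] y [ 0.002 -0.001 -1.   ] z [1.    0.    0.002] F [-0.2 -0.5 -0.4] gap 0.0539 q6 -0.20
```

View pics/nn_c.png

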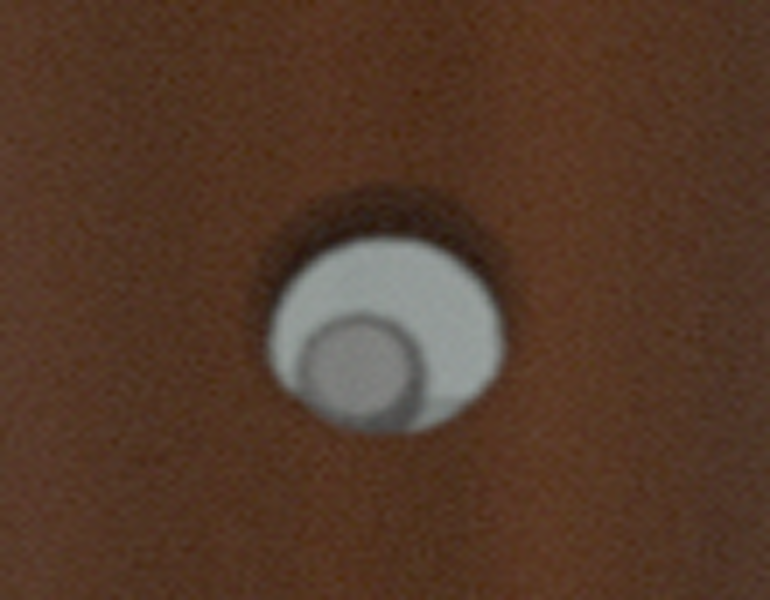

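View pics/nn_wrist.png

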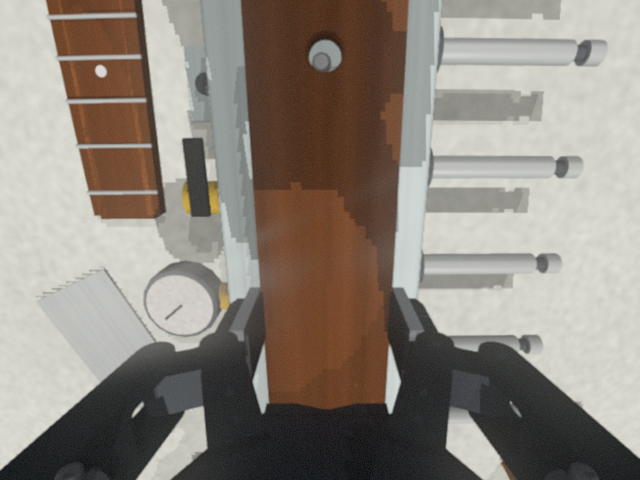

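```bash
python3 - <<'E'
from h import *
r=cam("wrist");p,R=tool();st()
D=onz(r,(321,61.3),.062);H=onz(r,(325,51.6),p[2]+.0126);print(D,H,D-H)
E
```

```text
t40.28 p [ 0.4642 -0.0334  0.0717] y [ 0.002 -0.001 -1.   ] z [1.    0.    0.002] F [ 1.  -0.6 -1.2] gap 0.0542 q6 -0.20
[0.4622097  0.06916071 0.062     ] [0.46384734 0.0684629  0.08434309] [-0.00163764  0.00069781 -0.02234309]
```

```bash
P="python3 -m pendant"
$P '[[[-0.002,0,0],[-0.0007,0,-0.0016],0.04],[[0,0,0],[0,0.006,0],0.04],[[0,0,0],[0,0.005,0],0.04],[[0,0,0],[0,0,0],0.04],[[0,0,0],[0,0,0],0.04]]'
$P '[[[0,0,0],[0,0,0],0.04],[[0,0,0],[0,0,0],0.04]]'
python3 - <<'E'
from h import *
st();r=cam("wrist","oo_wrist.png");st()
cv2.imwrite("pics/oo_c.png",cv2.resize(r["image"][0:100,270:380],None,fx=7,fy=6,interpolation=cv2.INTER_CUBIC))
E
```

```text
t: 40.7
tcp_pos: [0.4616, -0.0327, 0.0593]
ee_rot: [-0.499, 0.501, -0.501, 0.499]
contact_force: [0.8, -0.5, -1.1]
finger_gap: 0.0539
t: 40.87
tcp_pos: [0.4619, -0.0327, 0.0597]
ee_rot: [-0.499, 0.501, -0.5, 0.5]
contact_force: [0.1, -0.6, -2.0]
finger_gap: 0.0544
t40.87 p [ 0.4619 -0.0327  0.0597] y [-0.002 -0.001 -1.   ] z [ 1.    -0.    -0.002] F [ 0.1 -0.6 -2. ] gap 0.0544 q6 -0.20
t40.92 p [ 0.4619 -0.0327  0.0597] y [-0.002 -0.001 -1.   ] z [ 1.    -0.    -0.002] F [ 0.1  0.1 -1.7] gap 0.0545 q6 -0.20
```

View pics/oo_c.png

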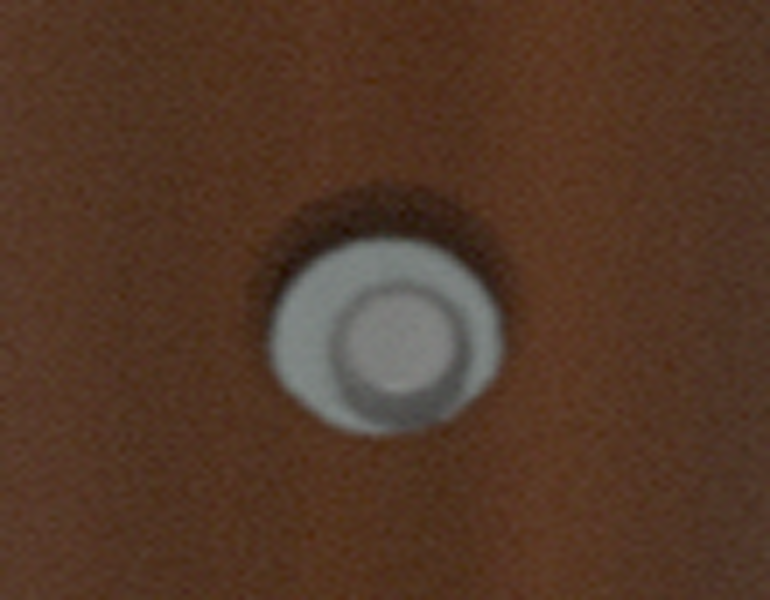

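```bash
P="python3 -m pendant"
$P '[[[0.002,0,0],[0,0.003,0.0004],0.04],[[0,0,0],[0,0.002,0],0.04],[[0,0,0],[0,0.002,0],0.04],[[0,0,0],[0,0,0],0.04],[[0,0,0],[0,0,0],0.04]]'
python3 - <<'E'
from h import *
st();r=cam("wrist","pp_wrist.png");st()
cv2.imwrite("pics/pp_c.png",cv2.resize(r["image"][0:100,270:380],None,fx=7,fy=6,interpolation=cv2.INTER_CUBIC))
E
```

```text
t: 41.33
tcp_pos: [0.4622, -0.0327, 0.0525]
ee_rot: [-0.5, 0.5, -0.5, 0.5]
contact_force: [-0.3, 0.1, -1.3]
finger_gap: 0.054
t41.33 p [ 0.4622 -0.0327  0.0525] y [-0.    -0.001 -1.   ] z [ 1.  0. -0.] F [-0.3  0.1 -1.3] gap 0.0540 q6 -0.20
t41.38 p [ 0.4622 -0.0327  0.0526] y [-0.    -0.001 -1.   ] z [ 1.  0. -0.] F [-0.  -0.1 -2.3] gap 0.0541 q6 -0.20
```

View pics/pp_c.png

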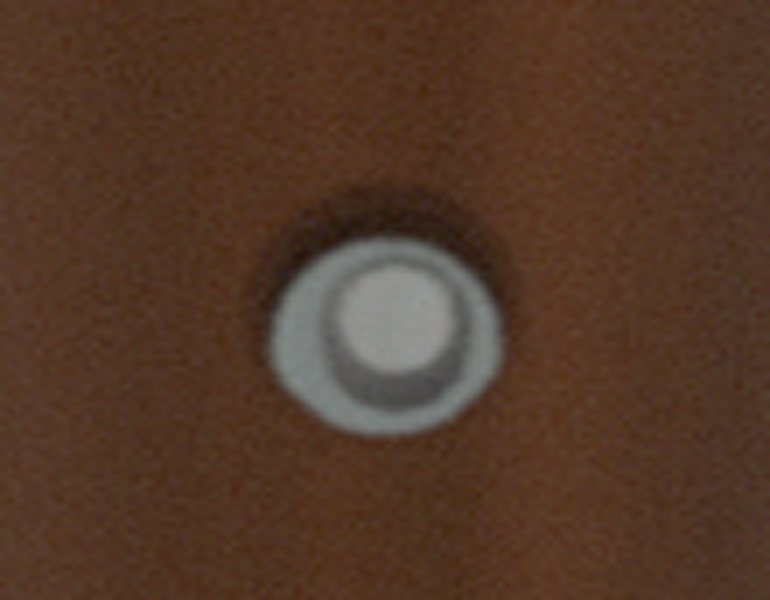

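```bash
P="python3 -m pendant"
$P '[[[0,0,0],[0,0.001,0],0.04],[[0,0,0],[0,0,0],0.04],[[0,0,0],[0,0,0],0.04],[[0,0,0],[0,0,0],0.055],[[0,0,0],[0,0,0],0.06]]'
python3 -c "from h import *;st()"
$P '[[[0,0,0],[0,0,0],0.066],[[0,0,0],[0,0,0],0.066],[[0,0,0],[0,-0.02,0],0.07],[[0,0,0],[0,-0.03,0],0.07],[[0,0,0],[0,-0.03,0],0.07]]'
$P '[[[0,0,0],[0,-0.04,0],0.08],[[0,0,0],[0,-0.03,0],0.08],[[0,0,0],[0,0,0],0.08],[[0,0,0],[0,0,0],0.08]]'
python3 - <<'E'
from h import *
r=cam("wrist","qq_wrist.png");s=cam("side","qq_side.png");st()
cv2.imwrite("pics/qq_s.png",cv2.resize(s["image"][190:300,240:400],None,fx=5,fy=5,interpolation=cv2.INTER_CUBIC))
for n in ["blank","blank_hole"]:
    print(n,[(np.round(d["centre"],3).tolist(),round(d["confidence"],2)) for d in optics.landmark_of("wrist",n)][:4])
    print(n,[(np.round(d["centre"],3).tolist(),round(d["confidence"],2)) for d in optics.landmark_of("side",n)][:4])
E
```

```text
t: 41.8
tcp_pos: [0.4623, -0.0327, 0.0517]
ee_rot: [-0.5, 0.5, -0.5, 0.5]
contact_force: [0.3, 0.0, -0.3]
finger_gap: 0.0598
t41.80 p [ 0.4623 -0.0327  0.0517] y [ 0.    -0.001 -1.   ] z [1. 0. 0.] F [ 0.3  0.  -0.3] gap 0.0598 q6 -0.20
t: 42.22
tcp_pos: [0.4615, -0.0325, 0.1322]
ee_rot: [-0.499, 0.501, -0.5, 0.5]
contact_force: [1.0, 0.4, 0.3]
finger_gap: 0.0699
t: 42.55
tcp_pos: [0.4631, -0.0327, 0.2032]
ee_rot: [-0.5, 0.5, -0.499, 0.501]
contact_force: [0.0, 0.4, 0.3]
finger_gap: 0.0799
t42.65 p [ 0.4617 -0.0325  0.2011] y [-0.001 -0.001 -1.   ] z [ 1.     0.    -0.001] F [ 0.3 -0.  -0.1] gap 0.0800 q6 -0.20
blank [([0.461, -0.035, 0.056], 0.87)]
blank [([0.462, -0.036, 0.054], 0.89)]
blank_hole [([0.464, 0.069, 0.05], 0.94), ([0.464, -0.292, 0.0], 0.57)]
blank_hole [([0.458, 0.068, 0.054], 0.9), ([0.153, 0.409, 0.003], 0.61)]
```

View pics/qq_wrist.png

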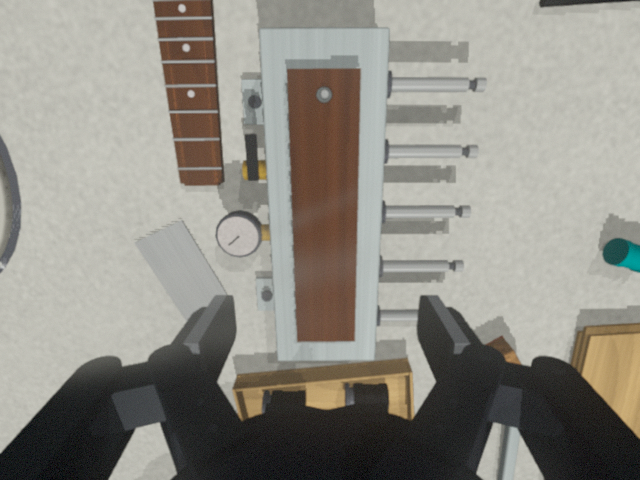

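View pics/qq_s.png

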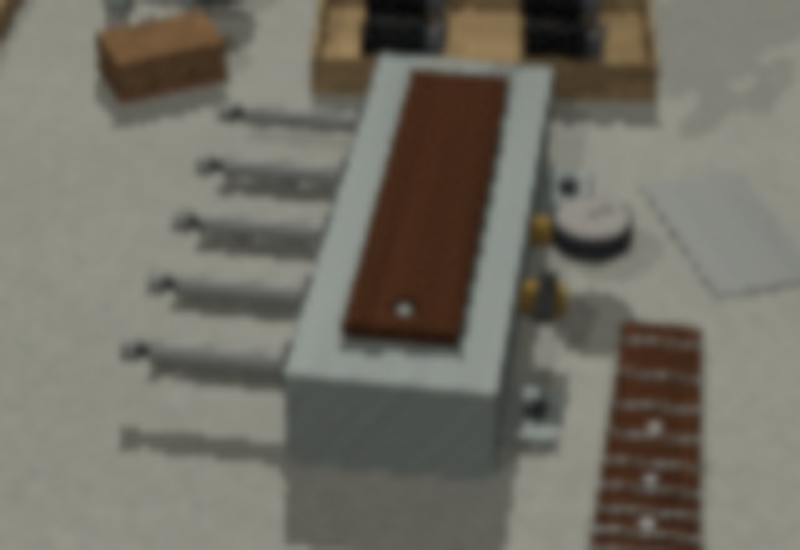

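```bash
P="python3 -m pendant"
$P '[[[0,0,0],[-0.0256,0,-0.0292],0.08],[[0,0,0],[-0.0256,0,-0.0292],0.08],[[0,0,0],[-0.0256,0,-0.0292],0.08],[[0,0,0],[-0.0256,0,-0.0292],0.08],[[0,0,0],[0,0,0],0.08]]'
$P '[[[0,0,0],[0,0,0],0.08],[[0,0,0],[0,0,0],0.08]]'
python3 - <<'E'
from h import *
st();r=cam("wrist","rr_wrist.png");st()
E
```

```text
t: 43.27
tcp_pos: [0.3392, 0.0724, 0.2006]
ee_rot: [-0.499, 0.502, -0.501, 0.498]
contact_force: [-0.4, -1.1, -0.2]
finger_gap: 0.0799
t: 43.43
tcp_pos: [0.3458, 0.0699, 0.2015]
ee_rot: [-0.5, 0.5, -0.499, 0.5]
contact_force: [0.8, 0.3, 0.4]
finger_gap: 0.0801
t43.43 p [0.3458 0.0699 0.2015] y [ 0.    -0.001 -1.   ] z [1.    0.001 0.   ] F [0.8 0.3 0.4] gap 0.0801 q6 0.03
t43.48 p [0.3462 0.0696 0.2015] y [ 0.    -0.001 -1.   ] z [ 1. -0.  0.] F [ 0.4 -0.9  0.5] gap 0.0801 q6 0.03
```

View pics/rr_wrist.png

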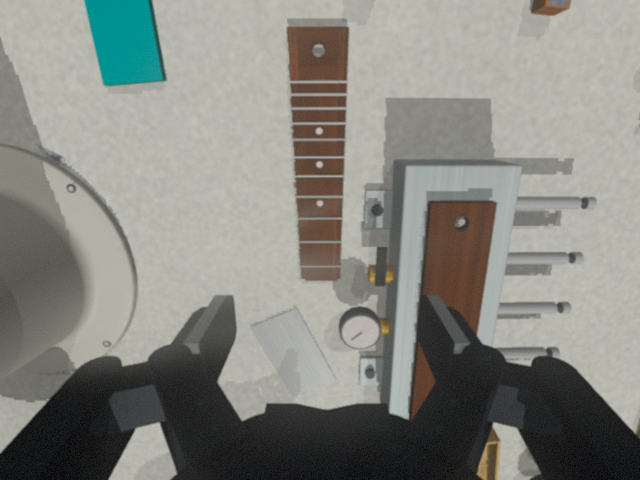

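```bash
python3 - <<'E'
from h import *
r=cam("wrist");st()
P=[onz(r,p,.009) for p in [(288,26),(349,26),(340,281),(301,281)]]
for p in P: print(p.round(4))
a=(P[0]+P[1])/2;b=(P[2]+P[3])/2;print("c",((a+b)/2).round(4),"len",np.linalg.norm(a-b),"yaw",-np.arctan2((a-b)[0],(a-b)[1]))
E
```

```text
t43.53 p [0.3463 0.0694 0.2015] y [ 0.    -0.001 -1.   ] z [ 1.    -0.001  0.   ] F [ 0.3 -0.  -0.3] gap 0.0801 q6 0.03
[0.3132 0.231  0.009 ]
[0.3663 0.231  0.009 ]
[ 0.3615 -0.0119  0.009 ]
[ 0.3194 -0.0119  0.009 ]
c [0.3401 0.1095 0.009 ] len 0.24290623272631998 yaw 0.0029303631397487187
```

```bash
P="python3 -m pendant"
$P '[[[0,0,0],[-0.02,0.03,-0.0031],0.076],[[0,0,0],[-0.02,0.03,-0.0031],0.072],[[0,0,0],[0,0.04,0],0.07],[[0,0,0],[0,0.04,0],0.066],[[0,0,0],[0,0.03,0],0.062]]'
$P '[[[0,0,0],[0,0.015,0],0.06],[[0,0,0],[0,0,0],0.058],[[0,0,0],[0,0,0],0.058],[[0,0,0],[0,0,0],0.058]]'
python3 - <<'E'
from h import *
st();r=cam("wrist","ss_wrist.png");st()
E
```

```text
t: 43.95
tcp_pos: [0.3396, 0.1094, 0.0292]
ee_rot: [-0.5, 0.5, -0.5, 0.5]
contact_force: [1.9, 0.4, 1.1]
finger_gap: 0.062
t: 44.28
tcp_pos: [0.3399, 0.1094, 0.0171]
ee_rot: [-0.5, 0.5, -0.5, 0.501]
contact_force: [-0.2, -0.2, 0.2]
finger_gap: 0.0579
t44.28 p [0.3399 0.1094 0.0171] y [ 0.001 -0.001 -1.   ] z [ 1.    -0.001  0.001] F [-0.2 -0.2  0.2] gap 0.0579 q6 0.15
t44.33 p [0.3401 0.1095 0.0175] y [ 0.002 -0.001 -1.   ] z [ 1.    -0.001  0.002] F [0.3 0.3 0.7] gap 0.0579 q6 0.15
```

View pics/ss_wrist.png

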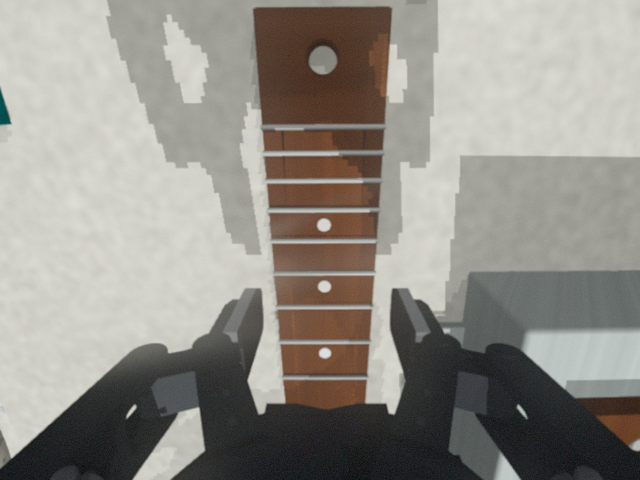

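Down 16.5 mm, close, lift.

```bash
P="python3 -m pendant"
$P '[[[-0.002,0,0],[0,0.008,0],0.058],[[0,0,0],[0,0.0075,0],0.056],[[0,0,0],[0,0,0],0.056],[[0,0,0],[0,0,0],0.056]]'
python3 -c "from h import *;st()"
$P '[[[0,0,0],[0,0,0],0.04],[[0,0,0],[0,0,0],0.03],[[0,0,0],[0,0,0],0.03],[[0,0,0],[0,0,0],0.03],[[0,0,0],[0,0,0],0.03]]'
$P '[[[0,0,0],[0,-0.01,0],0.03],[[0,0,0],[0,-0.02,0],0.03],[[0,0,0],[0,-0.03,0],0.03],[[0,0,0],[0,-0.04,0],0.03],[[0,0,0],[0,-0.04,0],0.03]]'
python3 - <<'E'
from h import *
r=cam("wrist","tt_wrist.png");st();cam("side","tt_side.png")
E
```

```text
t: 44.67
tcp_pos: [0.3394, 0.1096, 0.0012]
ee_rot: [-0.499, 0.501, -0.5, 0.5]
contact_force: [-0.6, 0.0, -0.0]
finger_gap: 0.0561
t44.67 p [0.3394 0.1096 0.0012] y [-0.002 -0.001 -1.   ] z [ 1.    -0.    -0.002] F [-0.6  0.  -0. ] gap 0.0561 q6 0.15
t: 45.08
tcp_pos: [0.3394, 0.1096, 0.0018]
ee_rot: [-0.5, 0.5, -0.5, 0.5]
contact_force: [-1.2, -0.7, 16.0]
finger_gap: 0.0456
t: 45.5
tcp_pos: [0.3385, 0.1096, 0.1429]
ee_rot: [-0.499, 0.501, -0.501, 0.499]
contact_force: [1.3, 0.1, -1.9]
finger_gap: 0.0454
t45.55 p [0.3403 0.11   0.149 ] y [ 0.003 -0.    -1.   ] z [1.    0.    0.003] F [3.8 1.8 5.4] gap 0.0456 q6 0.15
```

View pics/tt_wrist.png

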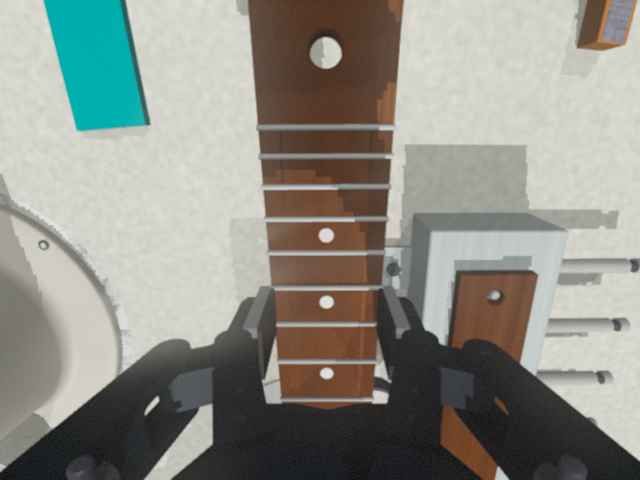

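View pics/tt_side.png

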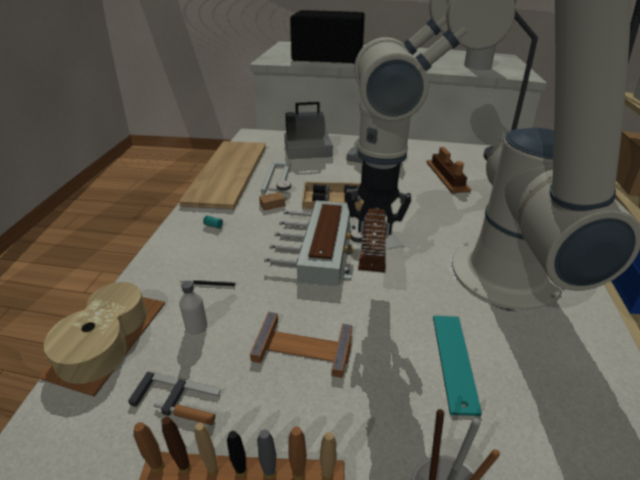

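```bash
P="python3 -m pendant"
$P '[[[0,0,0],[-0.0334,0,0.0203],0.03],[[0,0,0],[-0.0334,0,0.0203],0.03],[[0,0,0],[-0.0334,0,0.0203],0.03],[[0,0,0],[-0.0334,0,0.0203],0.03],[[0,0,0],[-0.0334,0,0.0203],0.03]]'
$P '[[[0,0,0],[-0.0334,0,0.0203],0.03],[[0,-0.1165,0],[0,0,0],0.03],[[0,-0.1165,0],[0,0,0],0.03],[[0,-0.1165,0],[0,0,0],0.03],[[0,-0.1165,0],[0,0,0],0.03]]'
$P '[[[0,-0.1165,0],[0,0,0],0.03],[[0,-0.1165,0],[0,0,0],0.03],[[0,-0.1165,0],[0,0,0],0.03],[[0,-0.1165,0],[0,0,0],0.03],[[0,-0.1165,0],[0,0,0],0.03]]'
$P '[[[0,-0.1165,0],[0,0,0],0.03],[[0,-0.1165,0],[0,0,0],0.03],[[0,-0.1165,0],[0,0,0],0.03],[[0,-0.1165,0],[0,0,0],0.03],[[0,0,0],[0,0,0],0.03]]'
$P '[[[0,0,0],[0,0.03,0],0.03],[[0,0,0],[0,0.03,0],0.03],[[0,0,0],[0,0,0],0.03],[[0,0,0],[0,0,0],0.03]]'
python3 - <<'E'
from h import *
r=cam("wrist","uu_wrist.png");st();cam("side","uu_side.png")
E
```

```text
t: 46.02
tcp_pos: [0.4413, 0.2785, 0.1406]
ee_rot: [-0.499, 0.501, -0.5, 0.5]
contact_force: [1.0, -2.1, -0.5]
finger_gap: 0.0456
t: 46.43
tcp_pos: [0.4608, 0.3102, 0.1402]
ee_rot: [-0.602, 0.604, -0.37, 0.369]
contact_force: [0.4, -0.4, -0.4]
finger_gap: 0.0456
t: 46.85
tcp_pos: [0.4609, 0.31, 0.1404]
ee_rot: [-0.683, 0.684, -0.181, 0.18]
contact_force: [-0.0, -0.9, -0.9]
finger_gap: 0.0454
t: 47.27
tcp_pos: [0.461, 0.31, 0.1404]
ee_rot: [-0.706, 0.707, -0.018, 0.017]
contact_force: [0.3, -0.0, -1.2]
finger_gap: 0.0456
t: 47.6
tcp_pos: [0.4602, 0.3096, 0.0799]
ee_rot: [-0.706, 0.708, -0.023, 0.019]
contact_force: [0.1, 0.2, -1.2]
finger_gap: 0.0456
t47.65 p [0.4612 0.3101 0.0812] y [-0.003 -0.001 -1.   ] z [ 0.058  0.998 -0.001] F [ 0.7 -0.3 -0.9] gap 0.0453 q6 -1.03
```

View pics/uu_wrist.png

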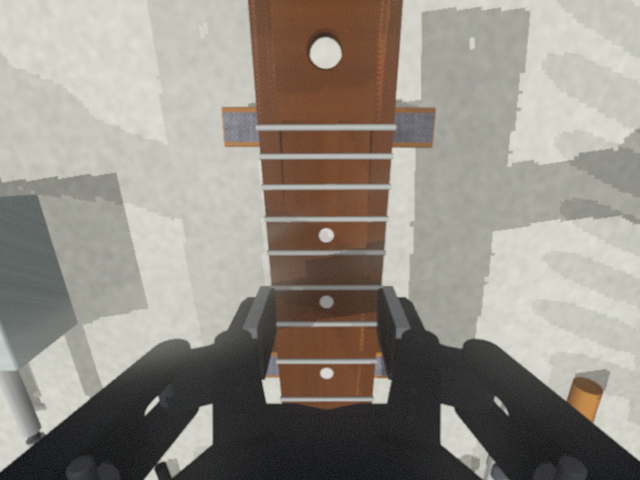

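View pics/uu_side.png

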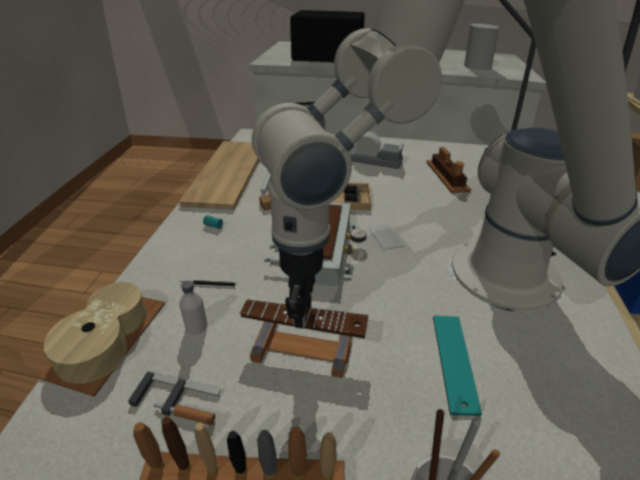

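```bash
P="python3 -m pendant"
$P '[[[0,0,0],[0,0.025,0],0.03],[[0,0,0],[0,0.02,0],0.03],[[0,0,0],[0,0.007,0],0.03],[[0,0,0],[0,0,0],0.03],[[0,0,0],[0,0,0],0.03]]'
python3 -c "from h import *;st()"
$P '[[[0,0,0],[0,0.0025,0],0.03],[[0,0,0],[0,0.002,0],0.03],[[0,0,0],[0,0,0],0.03],[[0,0,0],[0,0,0],0.03]]'
python3 -c "from h import *;st()"
```

```text
t: 48.12
tcp_pos: [0.4616, 0.3103, 0.0297]
ee_rot: [-0.707, 0.707, -0.02, 0.02]
contact_force: [-0.9, -0.0, -0.1]
finger_gap: 0.0453
t48.12 p [0.4616 0.3103 0.0297] y [-0.001 -0.001 -1.   ] z [ 0.057  0.998 -0.001] F [-0.9 -0.  -0.1] gap 0.0453 q6 -1.03
t: 48.45
tcp_pos: [0.4613, 0.3102, 0.0245]
ee_rot: [-0.707, 0.707, -0.02, 0.019]
contact_force: [0.4, 0.9, -0.1]
finger_gap: 0.0455
t48.45 p [0.4613 0.3102 0.0245] y [-0.002 -0.001 -1.   ] z [ 0.056  0.998 -0.001] F [ 0.4  0.9 -0.1] gap 0.0455 q6 -1.03
```

```bash
P="python3 -m pendant"
$P '[[[0,0,0],[0,0.0005,0],0.03],[[0,0,0],[0,0,0],0.03],[[0,0,0],[0,0,0],0.05],[[0,0,0],[0,0,0],0.058],[[0,0,0],[0,0,0],0.062]]'
$P '[[[0,0,0],[0,0,0],0.066],[[0,0,0],[0,-0.03,0],0.066],[[0,0,0],[0,-0.04,0],0.07],[[0,0,0],[0,-0.04,0],0.07],[[0,0,0],[0,-0.04,0],0.08]]'
$P '[[[0,0,0],[-0.02,-0.03,0],0.08],[[0,0,0],[-0.03,-0.02,0],0.08],[[0,0,0],[0,0,0],0.08],[[0,0,0],[0,0,0],0.08]]'
python3 - <<'E'
from h import *
r=cam("wrist","vv_wrist.png");st();s=cam("side","vv_side.png");cam("top","vv_top.png")
cv2.imwrite("pics/vv_s.png",cv2.resize(s["image"][190:400,230:390],None,fx=2.8,fy=2.8,interpolation=cv2.INTER_CUBIC))
E
```

```text
t: 48.87
tcp_pos: [0.4611, 0.31, 0.0236]
ee_rot: [-0.706, 0.707, -0.021, 0.019]
contact_force: [0.1, 0.3, -0.7]
finger_gap: 0.0619
t: 49.28
tcp_pos: [0.4609, 0.3099, 0.1752]
ee_rot: [-0.706, 0.707, -0.021, 0.019]
contact_force: [2.0, 0.9, 0.7]
finger_gap: 0.0792
t: 49.62
tcp_pos: [0.411, 0.3134, 0.225]
ee_rot: [0.707, -0.707, 0.019, -0.019]
contact_force: [0.8, 0.8, -0.1]
finger_gap: 0.0802
t49.67 p [0.4115 0.3132 0.224 ] y [-0.001 -0.001 -1.   ] z [ 0.056  0.998 -0.001] F [0.7 0.4 0.4] gap 0.0800 q6 -0.98
```

View pics/vv_wrist.png

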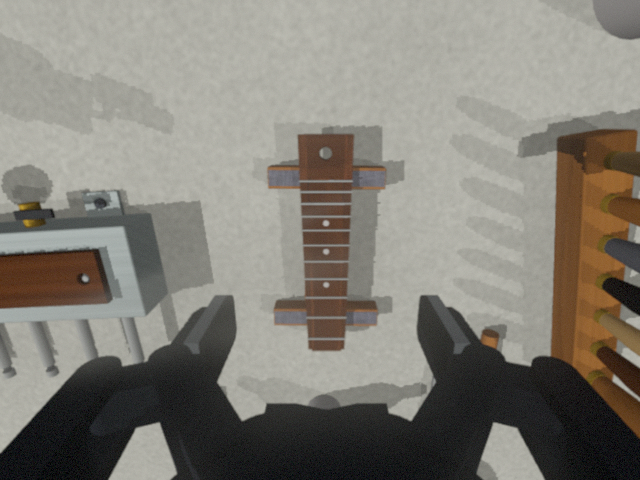

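View pics/vv_s.png

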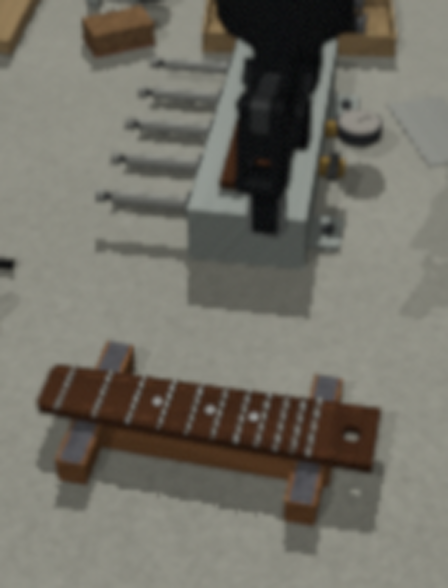

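View pics/vv_top.png

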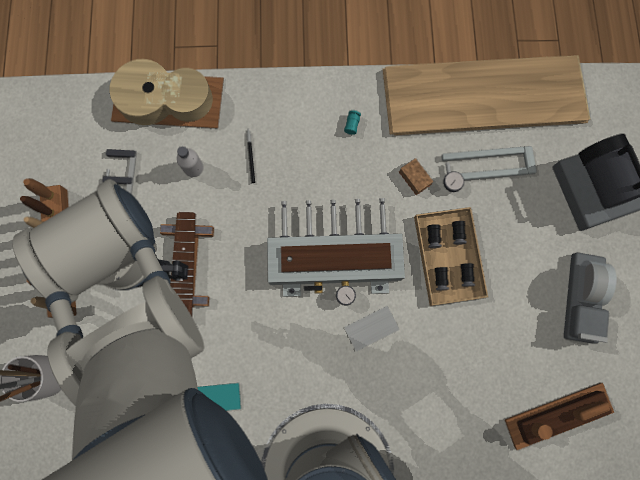

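```bash
python3 - <<'E'
from h import *
r=cam("wrist")
y=np.array([0,0,-1.]);z=np.array([1.,0,0]);RA=np.c_[np.cross(y,z),y,z]
d=camat([.4617,-.0325,.2011],RA,r)
im=cv2.imread("pics/qq_wrist.png");cv2.imwrite("pics/qq_c.png",cv2.resize(im[50:360,250:400],None,fx=1.9,fy=1.9,interpolation=cv2.INTER_CUBIC))
for h in (.061,.064,.067):
    P=[onz(d,p,h) for p in [(288,68),(360,68),(355,341.5),(297.5,341.5)]]
    a=(P[0]+P[1])/2;b=(P[2]+P[3])/2
    print(h,"wid",np.linalg.norm(P[0]-P[1]).round(4),np.linalg.norm(P[2]-P[3]).round(4),"len",np.linalg.norm(a-b).round(4),"c",((a+b)/2).round(4),"yaw",np.arctan2(-(a-b)[0],(a-b)[1]).round(4))
# fretted now
P=[onz(r,p,.031) for p in [(298,135),(354,135),(343,350),(308,350)]]
a=(P[0]+P[1])/2;b=(P[2]+P[3])/2;print("fretted c",((a+b)/2).round(4),np.linalg.norm(a-b),"ang",np.arctan2((b-a)[1],(b-a)[0]))
t=cam("top");
for n in ["blank_hole","dowel","caliper","pen","sanding_block","glue","clamp","cap1"]:
    print(n,[(np.round(q["centre"],3).tolist(),round(q["confidence"],2)) for q in optics.landmark_of("top",n)][:5])
E
```

```text
0.061 wid 0.0545 0.0557 len 0.2408 c [ 0.461 -0.033  0.061] yaw 0.0074
0.064 wid 0.0539 0.0551 len 0.2383 c [ 0.461  -0.0322  0.064 ] yaw 0.0074
0.067 wid 0.0534 0.0545 len 0.2357 c [ 0.461  -0.0314  0.067 ] yaw 0.0074
fretted c [0.4599 0.3087 0.031 ] 0.23836397691899852 ang -0.058336671850002804
blank_hole [([0.463, 0.067, 0.056], 0.67)]
dowel [([0.465, 0.067, 0.052], 0.62), ([0.664, 0.441, 0.002], 0.45)]
caliper [([0.684, -0.412, -0.002], 0.79), ([0.654, -0.228, -0.002], 0.17)]
pen [([0.72, 0.16, -0.001], 0.51)]
sanding_block [([0.653, -0.226, 0.0], 0.61)]
glue [([0.694, 0.294, -0.003], 0.98)]
clamp [([0.667, 0.443, 0.004], 0.93)]
cap1 [([0.52, -0.317, 0.019], 0.67), ([0.788, -0.087, 0.012], 0.63), ([0.417, -0.273, 0.02], 0.5), ([0.42, -0.329, 0.02], 0.48), ([0.693, 0.296, -0.001], 0.37)]
```

View pics/qq_c.png

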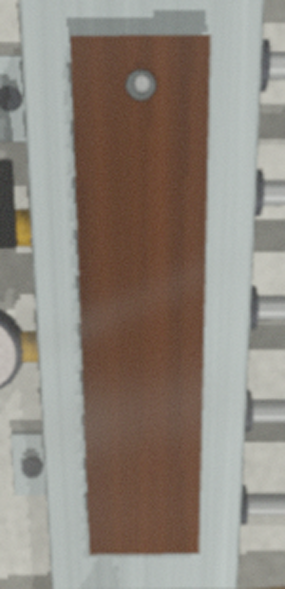

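```bash
python3 - <<'E'
from h import *
st();print(manip.finish_job())
E
```

```text
t50.27 p [0.4116 0.313  0.2236] y [-0.002 -0.001 -1.   ] z [ 0.056  0.998 -0.001] F [-0.5 -0.1  0.4] gap 0.0794 q6 -0.98
the job is handed in; nothing more can be done
None
```

I took the four caps off their tubes (1, 2, 3 and 5; there was none on tube 4) and put them in the tray. Then I moved the fretted board to the bench, put the blank on the bed over the dowel, and set the fretted board on the rest. I handed the job in at 50.3 s; no verdict is reported.

**Last checks**
- **Caps:** the last top picture shows all four lying in the tray. The network found only three of them there.
- **Blank:** its hole is over the dowel, with the dowel showing in the middle of it. The measured yaw is about 0.007 rad. I judged it flat from the pictures and from its apparent length, which is 238.3 mm at the expected height against a true 240 mm. Its height is only checked that loosely.
- **Fretted board:** frets up across both battens, about 2–3 mm off the rest's centre and within about 0.01 rad of its length.
- **Bench tools:** all five are where they were at the start, to within the network's error of a few millimetres.
- **Robot:** the gripper was clear of everything.

**What went wrong on the way**
- **Caps 3 and 5:** the ring-side finger first came down on the ring. I backed off, re-centred and gripped again.
- **Blank:** my first grip was too shallow and it slipped off at the rest. I gripped it again lower down.
- **Fretted board:** it had been knocked askew on the bed before I reached it, so I measured its place again before lifting it.

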